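# Drip plate from under the cartons, tubes into the clips

### The job

Set up the tube drying rail: draw the white drip plate out from under the stack of cartons through the slot of its stand, leaving the stack standing there undisturbed, and lay it flat and centred along the front of the clip rail, up against its dark foot. Then press every glass tube lying on the worktop sideways into a clip of its own until it snaps fully home, so that the tube points straight out from the rail, about centred, its front half over the plate. When all the tubes are home, start the drying time by pressing the timer's black button fully down and letting go. Leave everything else where it is.

Things in the scene. Friction and masses are not known exactly. Their poses are not given: they have to be found in the camera images.
- stand: fixed aluminium carton stand, origin on the worktop under the stack. At y -46 mm a free-turning black roller (12 thick, along x, z 18 to 30) with an end plate over it (to z 72) holds the stack back; only the drip plate passes through the slot under the roller (70 wide, 18 high), out along the stand's -y. Low side rails (12 high, inner faces at x +-35, y -56 to +45) guide the plate.
- drip_plate: loose white plate 60 (x) x 170 (y) x 8 mm, 0.15 kg, origin at the centre of its underside. +y part under the stack; -y part sticks out of the slot and carries a grey upright rib to pinch, 12 (x) x 40 (y) mm, at x -20, y -62, z 8 to 34. It starts parallel to the stand, its origin at stand y -38 to -46 mm; it is clear of stack and stand once its origin is past stand y -141.
- assay_box: dark blue carton 56 x 86 x 98 mm (86 along the stand's y), bottom of the stack, standing on the drip plate, origin at the centre of its underside; must end standing on the worktop in the stand
- slide_box: white and orange carton 33 x 82 x 56 mm standing on the blue carton, origin at the centre of its underside
- tape_roll: beige tape roll, 67 mm across, 18 high, lying on top of the white and orange carton, origin at the centre of its underside
- rail: fixed clip rail, 220 mm long along its y, origin on the worktop under its middle. Dark foot: x -22 to +22 mm, 8 high. Aluminium beam above it: x -12 to +12, top at z 60, carrying three spring clips (see the seats) that open to the rail's +y. The drip plate belongs in front of the foot (-x side): parallel to the rail, plate centre at rail x about -54, y 0.
- tube_1_mid (a point): the very middle of tube 1, a light blue glass tube 12 mm thick, 100 mm long along its y, 12 g; lies on the worktop between stack and rail. May be absent.
- tube_2_mid (a point): as tube_1_mid, of tube 2
- tube_3_mid (a point): as tube_1_mid, of tube 3
- start_top (a point): centre of the top of the timer's round black start button, 26 mm across, which points up from a fixed white timer box (80 x 60 x 26 mm) at the right of the rail
- start (a joint): travel of the start button: 0 up, 0.006 m fully down (spring, 5 N)
- vial: bystander: small vial with red lid, 24 mm across, 34 high
- dropper: bystander: dropper bottle with blue cap, 27 mm across, 62 high
- seat_1 (a point): clip 1: middle of a home tube (rail x -22, y +80, z 66 mm; axes as the rail's; tube length along x). Back wall 6 mm to -y; steel spring jaw above (x 11 to 33 from here), lip to 21 mm on +y, z up to 82. Lay the tube 1-2 mm over the beam at y +30 or more, held in front of beam and jaw (x below +8 from here), push along -y: lip gives 3 mm at 5-12 N, snaps.
- seat_2 (a point): clip 2, axes as the rail's: where the middle of a tube lies when home (rail x -22, y +0, z 66 mm); the tube's length then runs along the rail's x
- seat_3 (a point): clip 3, axes as the rail's: where the middle of a tube lies when home (rail x -22, y -80, z 66 mm); the tube's length then runs along the rail's x

How it is judged:
On the way, in this order (a step that is already met when the one before it is completed fails the run):
1. the drip plate is drawn clear of the stack, which has settled upright on the worktop in its stand (y of drip_plate in the frame of stand below -0.14 m and distance of assay_box from where it was at the start of the episode below 0.03 m and angle between assay_box's own z axis and vertical below 0.05 rad and height (world z) of assay_box below 0.004 m and angle between slide_box's own z axis and vertical below 0.06 rad and height (world z) of slide_box above 0.094 m and horizontal distance between slide_box and assay_box below 0.025 m and height (world z) of tape_roll above 0.149 m and horizontal distance between tape_roll and assay_box below 0.03 m), for 0.2 s.
2. the drip plate lies flat along the front of the rail against the foot (x of drip_plate in the frame of rail between -0.064 and -0.048 m and y of drip_plate in the frame of rail between -0.015 and 0.015 m and angle between the y axis of drip_plate and the y axis of rail, either way round below 0.09 rad and height (world z) of drip_plate below 0.004 m), for 0.3 s.
3. every tube is home in a clip (((x of tube_1_mid in the frame of seat_1 between -0.013 and 0.013 m and y of tube_1_mid in the frame of seat_1 between -0.004 and 0.004 m and z of tube_1_mid in the frame of seat_1 between -0.006 and 0.006 m and angle between the y axis of tube_1_mid and the x axis of rail, either way round below 0.12 rad) or (x of tube_1_mid in the frame of seat_2 between -0.013 and 0.013 m and y of tube_1_mid in the frame of seat_2 between -0.004 and 0.004 m and z of tube_1_mid in the frame of seat_2 between -0.006 and 0.006 m and angle between the y axis of tube_1_mid and the x axis of rail, either way round below 0.12 rad) or (x of tube_1_mid in the frame of seat_3 between -0.013 and 0.013 m and y of tube_1_mid in the frame of seat_3 between -0.004 and 0.004 m and z of tube_1_mid in the frame of seat_3 between -0.006 and 0.006 m and angle between the y axis of tube_1_mid and the x axis of rail, either way round below 0.12 rad)) and ((x of tube_2_mid in the frame of seat_1 between -0.013 and 0.013 m and y of tube_2_mid in the frame of seat_1 between -0.004 and 0.004 m and z of tube_2_mid in the frame of seat_1 between -0.006 and 0.006 m and angle between the y axis of tube_2_mid and the x axis of rail, either way round below 0.12 rad) or (x of tube_2_mid in the frame of seat_2 between -0.013 and 0.013 m and y of tube_2_mid in the frame of seat_2 between -0.004 and 0.004 m and z of tube_2_mid in the frame of seat_2 between -0.006 and 0.006 m and angle between the y axis of tube_2_mid and the x axis of rail, either way round below 0.12 rad) or (x of tube_2_mid in the frame of seat_3 between -0.013 and 0.013 m and y of tube_2_mid in the frame of seat_3 between -0.004 and 0.004 m and z of tube_2_mid in the frame of seat_3 between -0.006 and 0.006 m and angle between the y axis of tube_2_mid and the x axis of rail, either way round below 0.12 rad)) and ((x of tube_3_mid in the frame of seat_1 between -0.013 and 0.013 m and y of tube_3_mid in the frame of seat_1 between -0.004 and 0.004 m and z of tube_3_mid in the frame of seat_1 between -0.006 and 0.006 m and angle between the y axis of tube_3_mid and the x axis of rail, either way round below 0.12 rad) or (x of tube_3_mid in the frame of seat_2 between -0.013 and 0.013 m and y of tube_3_mid in the frame of seat_2 between -0.004 and 0.004 m and z of tube_3_mid in the frame of seat_2 between -0.006 and 0.006 m and angle between the y axis of tube_3_mid and the x axis of rail, either way round below 0.12 rad) or (x of tube_3_mid in the frame of seat_3 between -0.013 and 0.013 m and y of tube_3_mid in the frame of seat_3 between -0.004 and 0.004 m and z of tube_3_mid in the frame of seat_3 between -0.006 and 0.006 m and angle between the y axis of tube_3_mid and the x axis of rail, either way round below 0.12 rad))), for 0.3 s.
4. the start button is pressed down (value of joint start above 0.004 m), for 0.05 s.
At the end, for the whole second after the job is handed in: Plate flat along the rail: within 10 mm of the foot, centred within 15 mm, parallel within 0.09 rad. Each tube home in a clip: 4 mm across, 6 mm in height, 13 mm lengthwise, 0.12 rad. Button up. Blue carton upright on the worktop within 30 mm of its start, the other carton and tape roll on it (all of step 2 and all of step 3 and distance of assay_box from where it was at the start of the episode below 0.03 m and angle between assay_box's own z axis and vertical below 0.05 rad and height (world z) of assay_box below 0.004 m and angle between slide_box's own z axis and vertical below 0.06 rad and height (world z) of slide_box above 0.094 m and horizontal distance between slide_box and assay_box below 0.025 m and height (world z) of tape_roll above 0.149 m and horizontal distance between tape_roll and assay_box below 0.03 m and value of joint start below 0.002 m); the robot touches nothing.
It fails at once if the stack topples, or is taken apart or lifted (angle between any of assay_box, slide_box's own z axis and vertical above 0.4 rad or height (world z) of slide_box below 0.08 m or height (world z) of tape_roll below 0.13 m or height (world z) of assay_box above 0.03 m or distance between slide_box and assay_box above 0.125 m or distance between tape_roll and slide_box above 0.09 m).
It fails at once if a bystander is pushed more than 3 cm or tipped (distance of any of vial, dropper from where it was at the start of the episode above 0.03 m or angle between any of vial, dropper's own z axis and vertical above 0.6 rad).
Of tube_1, tube_2, tube_3 only 2 to 3 are there at a start; the rules pass over those that are not, and their reading is None.
At some moment in a run one of tube_1, tube_2, tube_3 may be knocked a few centimetres aside while the robot is not near it.
Once in a run the grip may slacken for a moment while it holds something.
It also fails if it takes over 210 s, if anything falls off the work surface, if the arm or the gripper's body presses on something with over 40 N, if the wrist force passes 120 N, or if a joint passes its speed limit or range.

### The arm

A 7-joint arm with a two-finger parallel gripper is mounted at the origin on a cart in front of the work surface, level with it; the furniture and walls round the work are solid. World frame = base frame: x ahead of the robot, y to its left, z up, the work surface at z = 0. Lengths are in m, angles in rad, forces in N, time in s.
With the tool pointing down it reaches from about 0.425 to 0.925 m from the base axis. Payload 6.8 kg.
Tool frame: the origin (TCP) lies midway between the tips of the shut fingers; the grasp point (between the pads) lies 19 mm behind it; z points along the fingers, y is the direction in which the jaws open and shut (so a half turn about z gives the same grasp; the last joint's range is limited). The gripper opens to 85 mm and grips with 20 to 120 N. Pads are 22 mm wide; open, the fingers measure 114 mm over their backs; the gripper's body (76 mm by 85 mm) begins 54 mm behind the grasp point. The pads swing forward as they close: fully open they stand 13 mm farther back than shut.
Start: joints at [-1.264, 0.477, 0.022, 1.555, -0.011, 1.109, -0.083], TCP at [0.272, 0.618, 0.231] pointing down, gripper open.
Joint ranges: [-2.96, 2.96], [-0.34, 2.1], [-1.41, 1.46], [0.24, 2.44], [-1.37, 4.51], [0.17, 1.92], [-2.96, 2.96]. Speed limits (rad/s): [2.39, 2.39, 3.14, 3.14, 3.14, 3.14, 3.14].

### API

Orientations are given as a rotation vector (axis times angle).
In Python, from bench import r, imaging gives the robot as it stands.
- The arm moves only by the tool jog_arm, never from a script. Its argument "rows" is a list of rows, each an object with "delta_rot": the turn, a rotation vector about the tool's x, y, z in degrees, a list of three; "xyz": the shift along the tool's x, y, z in cm, a list of three; "fingers": the closure, from 0 (fully open) to 1 (shut). A call has exactly 5 rows; each row is the pose to reach, as a shift and turn from the pose measured when the call began, along the tool's axes at that moment; what a row does not reach only later rows make up. A row lasts 1/12 s, in which the tool goes at most 41.7 mm and 7.16 degrees, less where a joint would pass 70% of its speed; a pose out of reach is approached as far as the arm can. A call with a gripper value outside its range is refused whole. The fingers move at their own pace and stop on an object; "grip_force" is the grip in N (left out, the last holds). Time passes only in rows, so rows that repeat a pose let the fingers close, or fill a call up. It gives the time, the measured TCP pose, the force and the opening at its end, in the units of the state.
- r.get_obs(): the state, without advancing time (a new reading comes with each control period).
- imaging.grab_frame(name): name is "side" or "top"; returns the picture (480x640x3 uint8, blue, green, red); there is no depth.
- imaging.camera_info(name): a dict with "camera_matrix" (3x3 intrinsics, pixels), "xyz" and "attitude" of the camera in the world. Camera axes: x right, y down, z forward; pixel columns grow to the right and rows downward; lengths in m; the calibration is good to about 2 mm. A picture is of the moment at which its call begins. camera_info takes no time and is no camera call.
- r.hand_in(): hands the job in, once; it reports no verdict.
Trained networks look in the newest picture that a camera, given by its name, has taken for a name from the list of things; names that differ only in an ending like _2 or _b are one class to them, and where a whole thing is asked for, a point or a joint stands for the part that bears it (a point fixed in the world has none). Each returns a list of dicts, best first, with "conf" (0 to 1); they miss things now and then, are a little off and sometimes report something else, mostly with a low value. They report only what shows in the picture. A call takes as long as a camera call.
- imaging.find_in(camera, query): "position" ([column, row] in pixels, amid what is visible of it).
- imaging.cut_out(camera, query): "region" (480x640 bool, what is visible of it) and "position" ([column, row] in pixels, amid what is visible of it).
- imaging.tip_of(camera, query): "position" ([column, row] in pixels: a listed point, or the origin of a listed thing).
The state is a dict: "clock": time; "joints": joint angles; "qvel": joint speeds; "tau": joint torques, N m; "tcp_pos": TCP position; "orientation": TCP orientation; "contact_force": force on the tool from outside, world axes, zero at the start; "moment": the same for the moment, N m; "grip_width": finger opening in m.
Only numpy, scipy, OpenCV 4.12 (cv2) and the standard library are available. Lean on these libraries where they do the work, as an engineer would, in place of code of your own. Each camera call takes 0.05 s, during which the arm holds its last target.

## Working session

There is one attempt and no reset: what is moved stays moved. The work goes in short steps, Python scripts to look and compute and a tool call to move; the robot and the scene stay as the last step left them, time stands still between calls to the robot, and variables do not carry over. Pictures are saved under pics/ and viewed, and the job is handed in when it is done.

Besides the shell and the picture viewer there is one more tool, called as name(argument=value, ...) on one line, values as JSON. jog_arm: Moves the arm, as the interface text tells. Its arguments: {"type":"object","properties":{"rows":{"type":"array","items":{"type":"object","properties":{"delta_rot":{"type":"array","items":{"type":"number"}},"xyz":{"type":"array","items":{"type":"number"}},"fingers":{"type":"number"}}}},"grip_force":{"type":"number"}},"required":["rows"]}

```bash
ls; mkdir -p pics
python3 - <<'E'
from bench import r, imaging
import cv2, numpy as np
print(r.get_obs())
for n in("side","top"):
    im=imaging.grab_frame(n); cv2.imwrite(f"pics/{n}0.png",im); print(imaging.camera_info(n))
E
```

```text
pics
{'clock': 0.0, 'joints': array([-1.26406124,  0.47780676,  0.02241118,  1.55647806, -0.01152741,
        1.10931623, -0.08309266]), 'qvel': array([ 0.00034584,  0.0004673 ,  0.00122321,  0.00019481,  0.00174901,
       -0.00103684,  0.0001607 ]), 'tau': array([ 4.67141635e-04, -5.96452045e+01,  1.60812624e+00, -2.81194675e+01,
        1.24586347e-02,  9.29083413e-03, -4.66557523e-06]), 'tcp_pos': array([0.2718537 , 0.61716735, 0.23031141]), 'orientation': array([-6.46981683e-01, -3.07400414e+00,  2.92762080e-03]), 'contact_force': array([-0.77498002, -0.01164493, -0.08688195]), 'moment': array([ 0.00498141, -0.01462993,  0.07926234]), 'grip_width': 0.0855152520552817}
{'camera_matrix': array([[523.63685449,   0.        , 312.49593657],
       [  0.        , 523.63685449, 250.69103661],
       [  0.        ,   0.        ,   1.        ]]), 'xyz': array([ 0.0620411 , -0.97918948,  0.77072103]), 'attitude': array([-2.09034922,  0.41131434, -0.24889828])}
{'camera_matrix': array([[447.23484811,   0.        , 320.08636447],
       [  0.        , 447.23484811, 239.40909051],
       [  0.        ,   0.        ,   1.        ]]), 'xyz': array([ 0.31511462, -0.11841163,  1.16753427]), 'attitude': array([-2.11057009,  2.13061167, -0.0822286 ])}
```

View pics/side0.png

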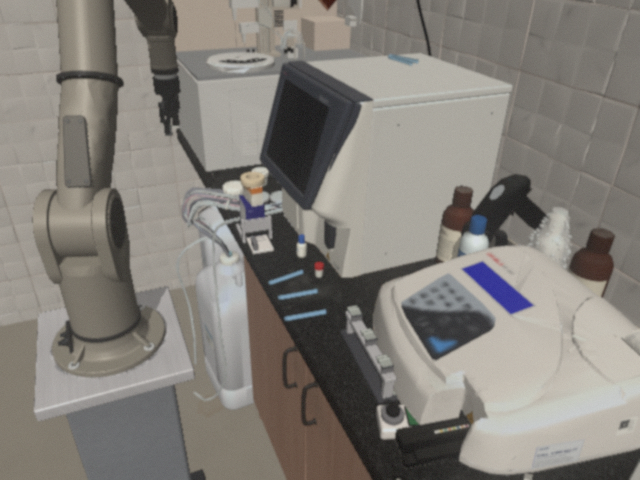

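View pics/top0.png

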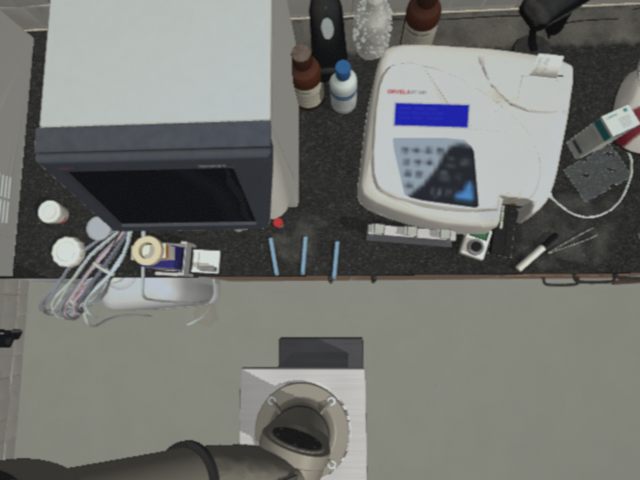

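The top view has the stack at about (170,255), three tubes at (274,257), (304,256) and (336,259), the rail at (410,234) and the timer at (475,243). The side view has the stack at (257,205), the tubes at (285,277), (298,294) and (306,315), the rail at (370,350) and the button at (393,410).

```bash
cat > h.py <<'E'
from bench import r, imaging
import cv2, numpy as np
from scipy.spatial.transform import Rotation as R
from scipy.optimize import least_squares
CI={n:imaging.camera_info(n) for n in("side","top")}
def ray(n,px):
    c=CI[n];K=c["camera_matrix"]; d=np.linalg.inv(K)@np.array([px[0],px[1],1.]);d=R.from_rotvec(c["attitude"]).apply(d);return c["xyz"],d/np.linalg.norm(d)
def proj(n,P):
    c=CI[n];p=R.from_rotvec(c["attitude"]).inv().apply(np.atleast_2d(P)-c["xyz"]);q=p@c["camera_matrix"].T;return q[:,:2]/q[:,2:]
def onz(n,px,z):
    o,d=ray(n,px);return o+d*(z-o[2])/d[2]
def tri(a,b):
    o1,d1=ray("side",a);o2,d2=ray("top",b)
    s=np.linalg.lstsq(np.c_[d1,-d2],o2-o1,rcond=None)[0]
    p,q=o1+s[0]*d1,o2+s[1]*d2;return (p+q)/2,np.linalg.norm(p-q)
def zoom(n,c,w,f,name,im=None):
    im=imaging.grab_frame(n) if im is None else im
    x,y=int(c[0]),int(c[1]);h=int(w*.75);im=im[max(0,y-h//2):y+h//2,max(0,x-w//2):x+w//2]
    cv2.imwrite("pics/"+name,cv2.resize(im,None,fx=f,fy=f,interpolation=cv2.INTER_CUBIC))
E
python3 - <<'E'
from h import *
np.set_printoptions(precision=4,suppress=True)
S=imaging.grab_frame("side");T=imaging.grab_frame("top")
for q in ["stand","drip_plate","assay_box","slide_box","tape_roll","rail","tube_1_mid","start_top","vial","dropper","seat_1","seat_2","seat_3"]:
    a=imaging.tip_of("side",q);b=imaging.tip_of("top",q)
    f=lambda l:[(np.round(x["position"],1).tolist(),round(x["conf"],2)) for x in l[:4]]
    print(q,f(a),f(b), *(tri(a[0]["position"],b[0]["position"]) if a and b else ()))
zoom("side",(290,260),160,5,"sz0.png",S);zoom("top",(190,255),160,5,"tz0.png",T)
zoom("side",(370,370),160,5,"sz1.png",S);zoom("top",(420,245),160,5,"tz1.png",T)
print(r.get_obs()["clock"])
E
```

```text
stand [([252.8, 230.6], 0.68)] [([175.0, 258.3], 0.61)] [0.4325 0.3407 0.005 ] 0.00015232646406710535
drip_plate [([256.0, 235.2], 0.78), ([345.0, 315.2], 0.53), ([299.3, 291.5], 0.2)] [([187.2, 262.4], 0.61)] [0.4256 0.3037 0.0103] 0.01045641703781872
assay_box [] [([173.9, 258.1], 0.61), ([307.3, 256.1], 0.17)]
slide_box [([253.5, 197.9], 0.66), ([390.8, 410.8], 0.56)] [([154.6, 254.8], 0.79)] [0.4366 0.3498 0.1077] 0.011186377282829297
tape_roll [([253.1, 183.5], 0.52), ([394.8, 408.6], 0.49), ([254.7, 235.9], 0.41)] [([151.3, 249.0], 0.86), ([408.8, 235.0], 0.53)] [0.4397 0.3378 0.1575] 0.00043935412957822774
rail [([365.5, 363.4], 0.61), ([249.7, 228.4], 0.4)] [([405.6, 235.0], 0.85)] [ 0.4892 -0.2722 -0.007 ] 0.001912093688980245
tube_1_mid [([300.7, 255.0], 0.65), ([284.7, 277.7], 0.45)] [([273.6, 256.3], 0.7), ([336.7, 260.7], 0.68), ([308.9, 256.9], 0.58)] [0.4484 0.0552 0.0804] 0.045417259804941344
start_top [([398.2, 406.8], 0.47)] [([475.4, 247.6], 0.4)] [ 0.4546 -0.4388  0.0468] 0.01782960857462566
vial [([318.6, 270.9], 0.66), ([366.2, 361.5], 0.27)] [([279.0, 220.3], 0.66)] [0.5278 0.0616 0.011 ] 0.003900337797782942
dropper [] []
seat_1 [([374.7, 367.2], 0.77), ([343.4, 318.8], 0.64), ([357.4, 341.8], 0.64)] [([379.8, 234.4], 0.85), ([442.0, 240.3], 0.73), ([408.5, 239.0], 0.58)] [ 0.5224 -0.2189 -0.0806] 0.04425747044418312
seat_2 [([374.7, 367.2], 0.77), ([343.4, 318.8], 0.64), ([357.4, 341.8], 0.64)] [([379.8, 234.4], 0.85), ([442.0, 240.3], 0.73), ([408.5, 239.0], 0.58)] [ 0.5224 -0.2189 -0.0806] 0.04425747044418312
seat_3 [([374.7, 367.2], 0.77), ([343.4, 318.8], 0.64), ([357.4, 341.8], 0.64)] [([379.8, 234.4], 0.85), ([442.0, 240.3], 0.73), ([408.5, 239.0], 0.58)] [ 0.5224 -0.2189 -0.0806] 0.04425747044418312
1.5
```

View pics/sz0.png

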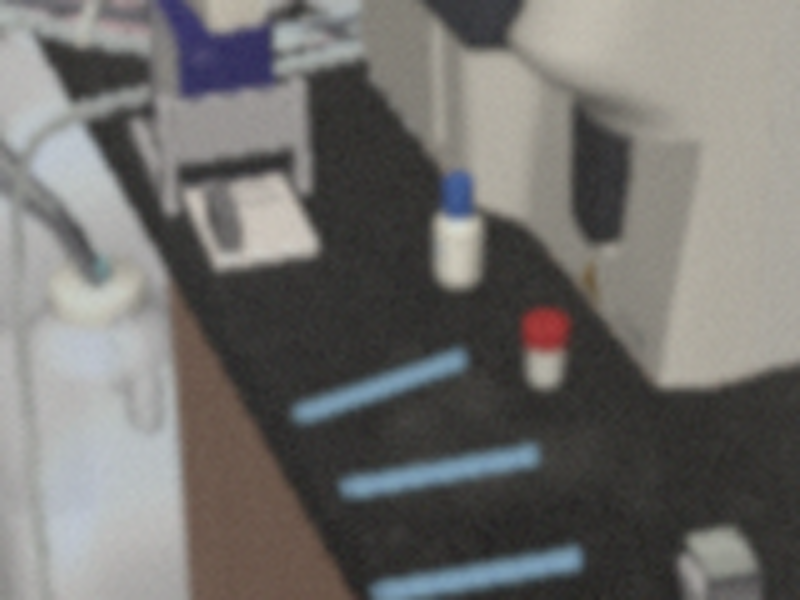

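View pics/tz0.png

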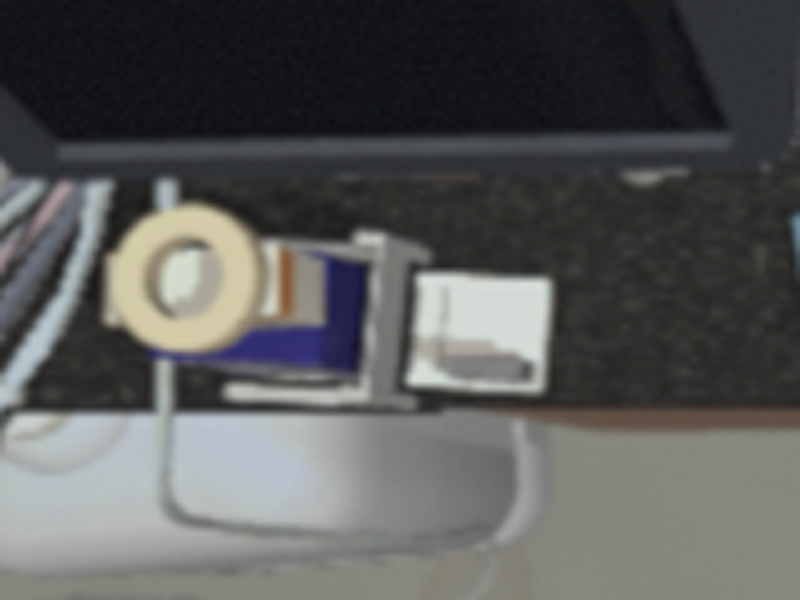

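View pics/sz1.png

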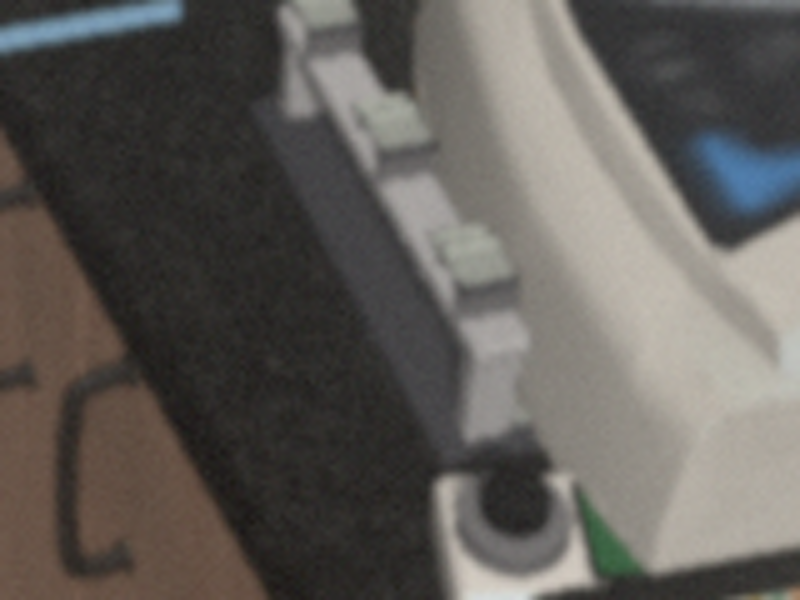

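View pics/tz1.png

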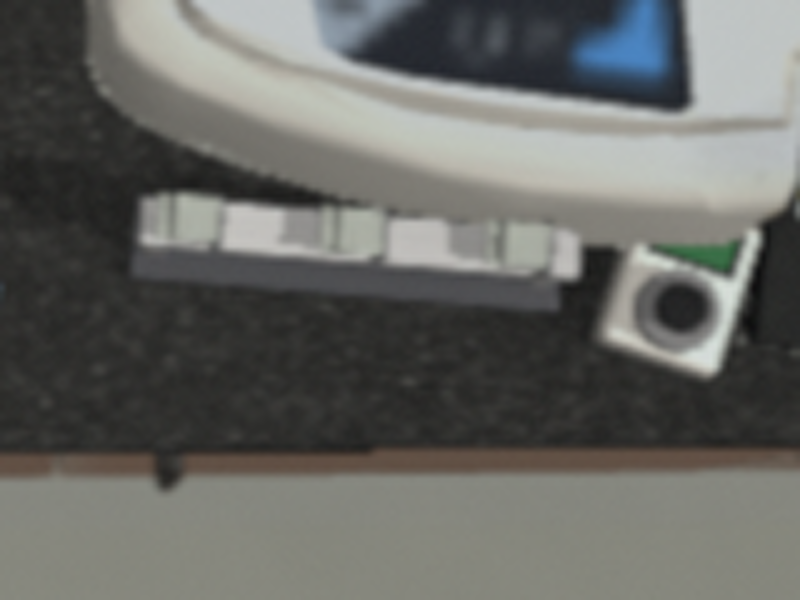

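```bash
cat > fit.py <<'E'
from h import *
np.set_printoptions(precision=4,suppress=True)
def fit(pts,x0):
    # pts: (cam, px, local xyz); pose x,y,yaw,z
    def res(p):
        out=[]
        for n,px,l in pts:
            P=R.from_euler('z',p[2]).apply(l)+[p[0],p[1],p[3]]
            out+=list(proj(n,P)[0]-px)
        return np.array(out+[(p[3])*300])
    s=least_squares(res,x0); return s.x,np.round(s.fun,1)
if __name__=="__main__":
    t1=lambda x,y:(340+x/5,185+y/5); s1=lambda x,y:(290+x/5,310+y/5)
    t0=lambda x,y:(110+x/5,195+y/5); s0=lambda x,y:(210+x/5,200+y/5)
    rail=[("top",t1(132,277),(-.022,.11,0)),("top",t1(556,311),(-.022,-.11,0)),("top",t1(140,248),(-.012,.11,.06)),("top",t1(580,280),(-.012,-.11,.06)),
    ("side",s1(255,105),(-.022,.11,.008)),("side",s1(442,467),(-.022,-.11,.0)),("side",s1(467,347),(-.012,-.11,.06))]
    print("rail",*fit(rail,[.49,-.27,0,0]))
    pl=[("top",t0(545,395),(-.03,-.085,.008)),("top",t0(553,278),(.03,-.085,.008)),("side",s0(218,270),(-.03,-.085,.004)),("side",s0(320,247),(.03,-.085,.004))]
    print("plate",*fit(pl,[.43,.30,0,0]))
    for a,b in [(t0(545,395),s0(218,264)),(t0(553,278),s0(320,243)),(t0(530,375),s0(240,245)),(t1(683,306),s1(518,500)),((272,230),(310,207))]:
        print(tri(b,a))
    print("rib",onz("top",t0(500,360),.034),"btn",onz("top",t1(683,306),.035))
    for n in("side","top"):
        im=imaging.grab_frame(n);hsv=cv2.cvtColor(im,cv2.COLOR_BGR2HSV);m=cv2.inRange(hsv,(95,60,110),(115,160,255))
        k,lab,st,ce=cv2.connectedComponentsWithStats(m)
        for i in range(1,k):
            x,y,w,h,a=st[i]
            if a<60 or not(260<x<350): continue
            if n=="side" and y<255 or n=="top" and y<225: continue
            ys,xs=np.nonzero(lab==i);pts=np.c_[xs,ys].astype(float)
            # map pixels to z=6 plane, PCA
            W=np.array([onz(n,q,.006 if 0 else .008)[:2] for q in pts]);c=W.mean(0);u=np.linalg.svd(W-c,full_matrices=False)[2][0];u*=np.sign(u[0])
            tt=(W-c)@u;print(n,a,"mid",c+u*(tt.min()+tt.max())/2,"len",np.ptp(tt),"ang",np.degrees(np.arctan2(u[1],u[0])),"r",np.linalg.norm(c))
E
python3 fit.py
```

```text
rail [ 0.4867 -0.2795 -0.0971  0.001 ] [-0.3 -0.5  0.1 -0.2 -0.6 -1.9  1.1 -1.  -2.6 -1.8 -1.5  1.2  1.   1.3
  0.3]
plate [ 0.4254  0.3023 -0.0263 -0.0001] [ 0.5 -1.5  0.1 -0.7 -1.3 -0.3 -1.   0.4 -0. ]
(array([0.3932, 0.2189, 0.0062]), np.float64(0.007894222088346415))
(array([0.4536, 0.2161, 0.0079]), np.float64(0.004843426026949136))
(array([0.4056, 0.2246, 0.0124]), np.float64(0.012544260805363281))
(array([ 0.4525, -0.4403,  0.0422]), np.float64(0.004531775721697738))
(array([0.4801, 0.0415, 0.2143]), np.float64(0.019604484992108834))
rib [0.4059 0.236  0.034 ] btn [ 0.4512 -0.4413  0.035 ]
side 151 mid [0.4394 0.0719] len 0.10240059316883882 ang 10.900101193295708 r 0.4438573804870066
side 167 mid [ 0.4403 -0.0086] len 0.1000034978303694 ang -4.239899232356951 r 0.43926363172243216
side 194 mid [ 0.4267 -0.0913] len 0.09880981086356411 ang -5.443200311646064 r 0.43581878317499917
top 153 mid [ 0.4373 -0.004 ] len 0.10011661815165152 ang -4.281077629754348 r 0.4370019182543196
top 156 mid [0.4354 0.0761] len 0.09815488038562885 ang 10.356622092705063 r 0.44164139002089275
top 158 mid [ 0.4246 -0.0867] len 0.09733414291596505 ang -5.843912549132743 r 0.43363832289757837
```

Run:
```python
from h import *
S=imaging.grab_frame("side");T=imaging.grab_frame("top")
zoom("side",(290,150),200,4,"sm.png",S);zoom("top",(170,190),260,3,"tm.png",T)
```

```text
(no output)
```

View pics/sm.png

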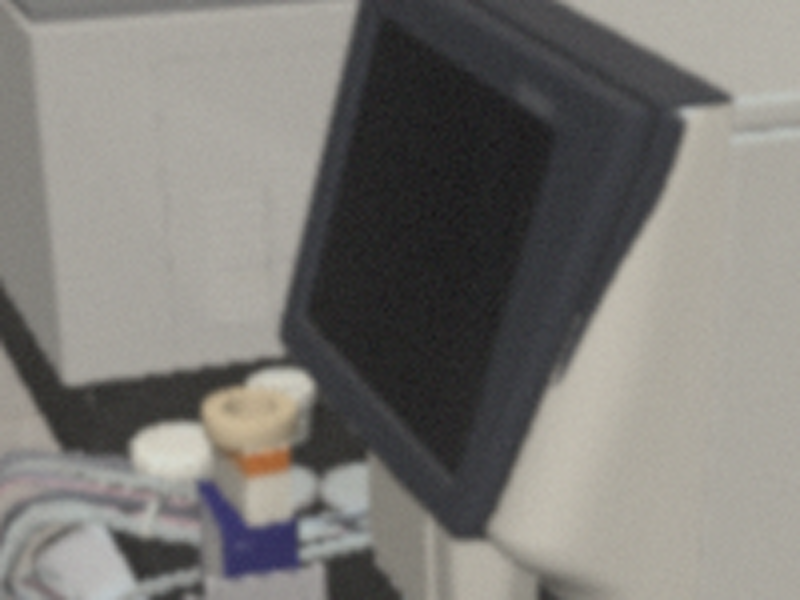

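View pics/tm.png

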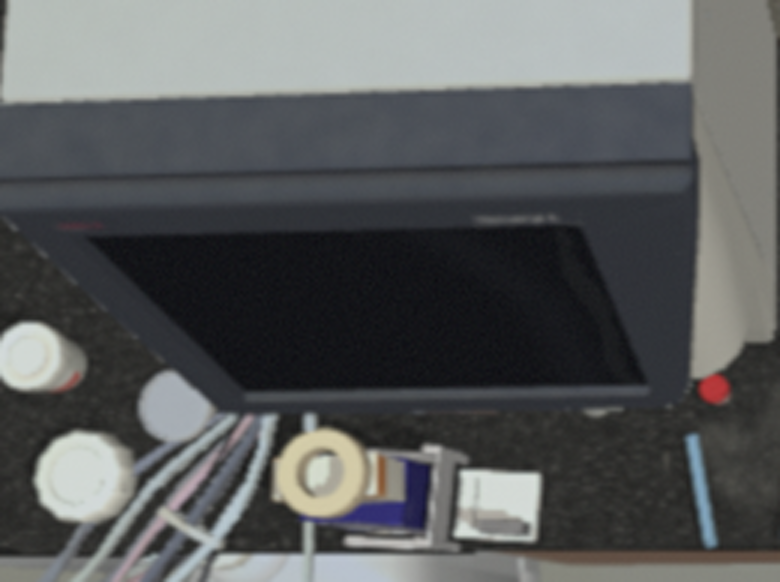

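Run:
```python
from h import *
np.set_printoptions(precision=4,suppress=True)
for a,b in [((306,209),(270,225)),((261,159),(112,229.7)),((354,104),(271,155)),((237,200),(0,0)) ]:
    print(tri(a,b))
# dropper, vial
s0=lambda x,y:(210+x/5,200+y/5)
print("dropper base",onz("side",s0(458,280),0.),"vial base",onz("side",s0(545,380),0))
print(onz("top",(279,223),.034))
```

```text
(array([0.4839, 0.0507, 0.2049]), np.float64(0.0007552607088784874))
(array([0.4842, 0.4124, 0.197 ]), np.float64(0.00903095068102249))
(array([0.5643, 0.0033, 0.458 ]), np.float64(0.014816861420140274))
(array([0.6028, 0.3989, 0.3163]), np.float64(0.5981559134923652))
dropper base [0.5182 0.1627 0.    ] vial base [0.5241 0.0546 0.    ]
[0.5183 0.0574 0.034 ]
```

```bash
cat >> h.py <<'E'
def tgt(pos,yaw=0.,tilt=0.,roll=0.,show=True):
    """tool z down, tool y = world dir (cos a, sin a), a=yaw deg; tilt deg: leans hand toward -x' ... about tool y (tool z gains component along tool x *sin)"""
    a=np.radians(yaw); y=np.array([np.cos(a),np.sin(a),0]);z=np.array([0,0,-1.]);x=np.cross(y,z)
    Rt=R.from_matrix(np.c_[x,y,z])*R.from_rotvec(np.radians([0,tilt,0]))*R.from_rotvec(np.radians([roll,0,0]))
    o=r.get_obs();Rc=R.from_rotvec(o["orientation"])
    d=Rc.inv().apply(np.array(pos)-o["tcp_pos"])*100
    rv=np.degrees((Rc.inv()*Rt).as_rotvec())
    if show: print("cm",np.round(d,2).tolist(),"rot",np.round(rv,1).tolist(),"|rot|",round(np.linalg.norm(rv),1))
    return d,rv
def st():
    o=r.get_obs();M=R.from_rotvec(o["orientation"]).as_matrix()
    print("t",round(o["clock"],2),"tcp",np.round(o["tcp_pos"],4),"yaw(y)",round(np.degrees(np.arctan2(M[1,1],M[0,1])),1),"z",np.round(M[:,2],3),"F",np.round(o["contact_force"],1),"w",round(o["grip_width"],4),"q",np.round(o["joints"],2))
E
python3 - <<'E'
from h import *
np.set_printoptions(precision=4,suppress=True)
st()
t0=lambda x,y:(110+x/5,195+y/5)
a=onz("top",t0(225,390),.012);b=onz("top",t0(415,403),.012);print(a,b,np.arctan2(b[0]-a[0],a[1]-b[1]))
a=onz("top",t0(355,232),.072);b=onz("top",t0(377,405),.072);print(a,b)
a=onz("top",t0(545,395),.008);b=onz("top",t0(553,278),.008);print(a,b)
print(CI["top"]["xyz"],R.from_rotvec(CI["top"]["attitude"]).as_matrix())
tgt((.404,.236,.12),180); tgt((.404,.236,.12),0)
E
```

```text
t 1.7 tcp [0.272  0.6178 0.2313] yaw(y) 66.2 z [ 0.  0. -1.] F [-0.  -0.3 -0.1] w 0.0853 q [-1.26  0.48  0.02  1.56 -0.01  1.11 -0.08]
[0.3933 0.3905 0.012 ] [0.3855 0.2877 0.012 ] -0.0754280748906375
[0.4684 0.3005 0.072 ] [0.381  0.2859 0.072 ]
[0.3893 0.2195 0.008 ] [0.4513 0.2168 0.008 ]
[ 0.3151 -0.1184  1.1675] [[-0.0051 -0.9903  0.1385]
 [-0.9981  0.0136  0.0605]
 [-0.0618 -0.1379 -0.9885]]
cm [-27.47, -29.62, 11.13] rot [0.0, 0.0, -113.8] |rot| 113.8
cm [-27.47, -29.62, 11.13] rot [0.0, -0.0, 66.2] |rot| 66.2
```

Run:
```python
from h import *
tgt((.33,.44,.27),30); tgt((.403,.238,.25),-3.4)
```

```text
cm [-12.47, -13.94, -3.87] rot [0.0, -0.0, 36.2] |rot| 36.2
cm [-27.29, -29.48, -1.87] rot [0.0, -0.0, 69.6] |rot| 69.6
```

jog_arm(rows=[{"xyz": [-2.5, -2.8, -2], "delta_rot": [0, 0, 7], "fingers": 0.4}, {"xyz": [-5, -5.6, -3.9], "delta_rot": [0, 0, 14], "fingers": 0.4}, {"xyz": [-7.5, -8.4, -3.9], "delta_rot": [0, 0, 21], "fingers": 0.4}, {"xyz": [-10, -11.2, -3.9], "delta_rot": [0, 0, 28], "fingers": 0.4}, {"xyz": [-12.5, -14, -3.9], "delta_rot": [0, 0, 35], "fingers": 0.4}], grip_force=60)

```text
clock: 2.12
tcp_pos: [0.3305, 0.4377, 0.2708]
orientation: [-1.55, -2.733, -0.002]
contact_force: [-0.5, -0.4, 0.1]
grip_width: 0.0512
```

Run:
```python
from h import *
st();tgt((.403,.238,.2),-3.4)
```

```text
t 2.12 tcp [0.3305 0.4377 0.2708] yaw(y) 30.9 z [ 0.     0.001 -1.   ] F [-0.5 -0.4  0.1] w 0.0512 q [-1.19  0.23  0.18  1.82 -0.05  1.09 -0.45]
cm [-20.86, -4.03, 7.06] rot [0.0, -0.1, 34.3] |rot| 34.3
```

jog_arm(rows=[{"xyz": [-4, -0.8, 1], "delta_rot": [0, 0, 6.9], "fingers": 0.4}, {"xyz": [-8, -1.6, 1], "delta_rot": [0, 0, 13.7], "fingers": 0.4}, {"xyz": [-12.5, -2.4, 1], "delta_rot": [0, 0, 20.6], "fingers": 0.4}, {"xyz": [-16.8, -3.2, 2], "delta_rot": [0, 0, 27.5], "fingers": 0.4}, {"xyz": [-20.9, -4.0, 5], "delta_rot": [0, 0, 34.3], "fingers": 0.4}])

```text
clock: 2.53
tcp_pos: [0.4009, 0.25, 0.2323]
orientation: [-2.294, -2.145, -0.012]
contact_force: [2.4, 1.4, -0.4]
grip_width: 0.0515
```

Run:
```python
from h import *
st();tgt((.403,.238,.1),-3.4)
zoom("side",(260,190),200,4,"a1.png");zoom("top",(200,235),160,5,"a2.png")
```

```text
t 2.53 tcp [0.4009 0.25   0.2323] yaw(y) -3.8 z [ 0.005  0.006 -1.   ] F [ 2.4  1.4 -0.4] w 0.0515 q [-1.02  0.13  0.36  2.05 -0.06  0.96 -0.69]
cm [-1.26, 0.23, 13.22] rot [0.3, -0.3, -0.4] |rot| 0.6
```

View pics/a1.png

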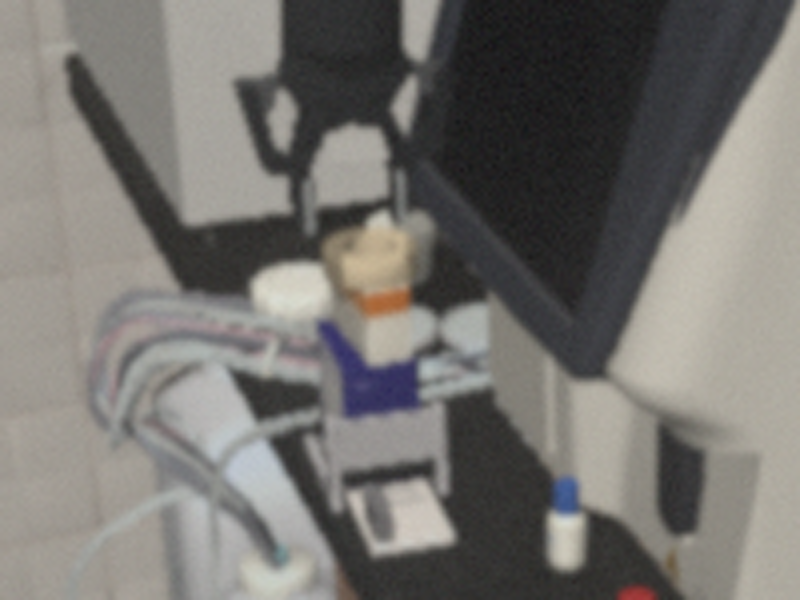

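View pics/a2.png

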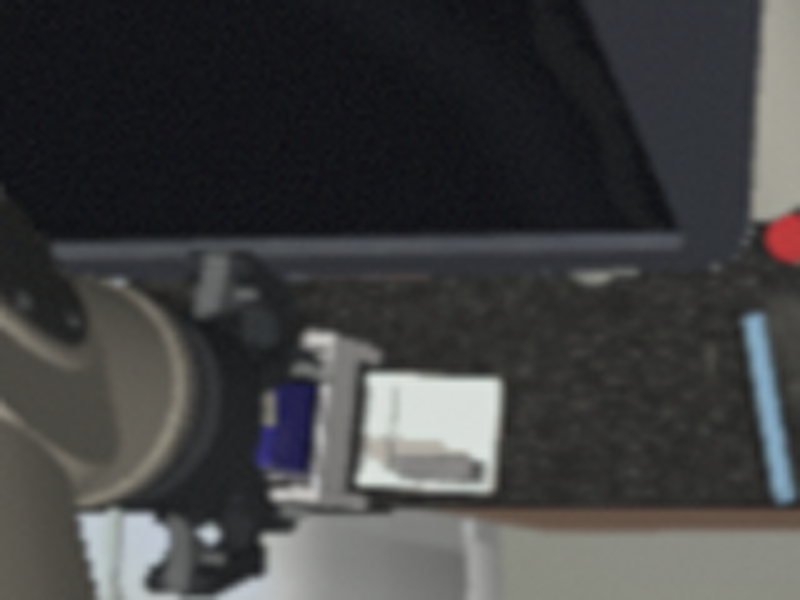

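Run:
```python
from h import *
o=r.get_obs();M=R.from_rotvec(o["orientation"])
for s in(1,-1):
  for y in (.0257,.032):
    P=o["tcp_pos"]+M.apply([0,s*y,-.004]);print(proj("side",P).round(1),proj("top",P).round(1))
# predicted rib corners under fit
for yaw,x,y in [(-.055,.403,.2416)]:
    for z in(.008,.034):
        for lx in(-.006,.006):
            for ly in(-.02,.02):
                P=R.from_euler('z',yaw).apply([lx,ly,0])+[x,y,z]
                t=proj("top",P)[0];s=proj("side",P)[0];print(z,lx,ly,((t-[120,175])*5).round(),((s-[160,115])*4).round())
tgt((.404,.237,.06),-3.4)
```

```text
[[257.  172.2]] [[179.2 251.3]]
[[259.4 172. ]] [[179.5 248.4]]
[[237.5 174.5]] [[176.6 275.1]]
[[235.1 174.7]] [[176.2 278.1]]
0.008 -0.006 -0.02 [491. 483.] [371. 546.]
0.008 -0.006 0.02 [416. 479.] [357. 518.]
0.008 0.006 -0.02 [493. 460.] [388. 543.]
0.008 0.006 0.02 [418. 456.] [374. 515.]
0.034 -0.006 -0.02 [476. 479.] [369. 514.]
0.034 -0.006 0.02 [400. 476.] [355. 486.]
0.034 0.006 -0.02 [478. 456.] [386. 511.]
0.034 0.006 0.02 [402. 452.] [372. 484.]
cm [-0.65, 0.58, 16.78] rot [-0.1, 0.2, -0.7] |rot| 0.8
```

jog_arm(rows=[{"xyz": [-0.3, 0.3, 4], "delta_rot": [0, 0, 0], "fingers": 0.45}, {"xyz": [-0.6, 0.6, 8], "delta_rot": [0, 0, -0.4], "fingers": 0.45}, {"xyz": [-0.6, 0.6, 12], "delta_rot": [0, 0, -0.7], "fingers": 0.45}, {"xyz": [-0.6, 0.6, 16], "delta_rot": [0, 0, -0.7], "fingers": 0.45}, {"xyz": [-0.6, 0.6, 16.8], "delta_rot": [0, 0, -0.7], "fingers": 0.45}])

```text
clock: 3.05
tcp_pos: [0.4009, 0.236, 0.0551]
orientation: [2.285, 2.156, -0.019]
contact_force: [-1.0, -1.1, 0.1]
grip_width: 0.0469
```

Run:
```python
from h import *
zoom("side",(260,210),120,6,"b1.png");zoom("top",(200,235),160,5,"b2.png")
st();tgt((.404,.238,.0135),-3.4)
```

```text
t 3.15 tcp [0.403  0.2371 0.0587] yaw(y) -3.4 z [-0.006 -0.006 -1.   ] F [-0.5 -0.1  0.9] w 0.0468 q [-0.91  0.42  0.3   2.19 -0.22  0.57 -0.51]
cm [0.12, 0.12, 4.52] rot [-0.3, 0.3, 0.0] |rot| 0.5
```

View pics/b1.png

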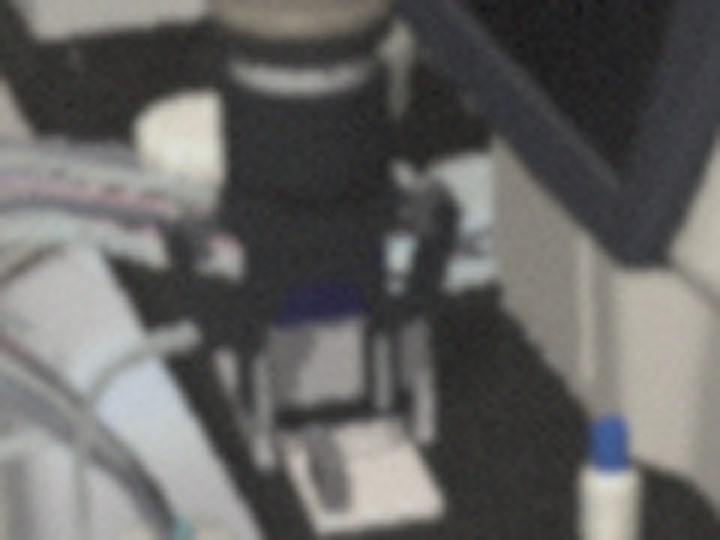

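View pics/b2.png

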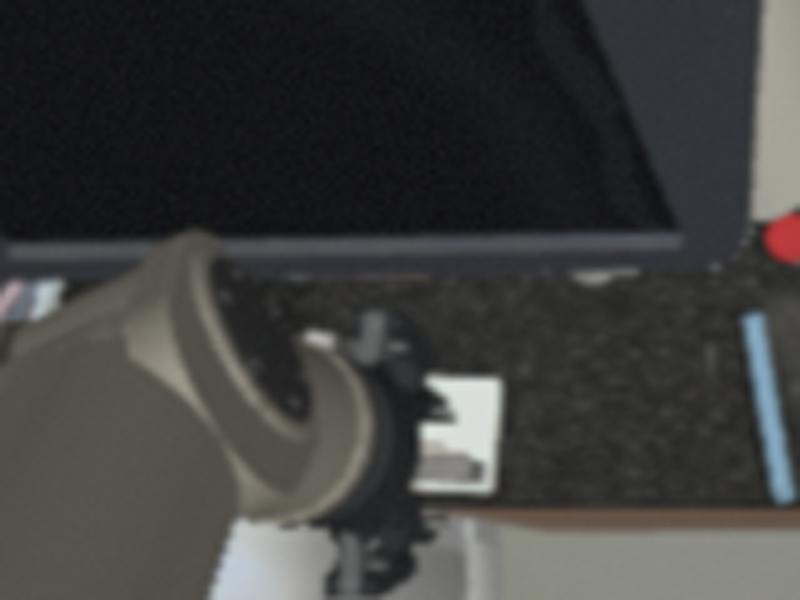

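jog_arm(rows=[{"xyz": [0.1, 0.1, 2], "delta_rot": [-0.3, 0.3, 0], "fingers": 0.5}, {"xyz": [0.1, 0.1, 3.5], "delta_rot": [-0.3, 0.3, 0], "fingers": 0.5}, {"xyz": [0.1, 0.1, 4.5], "delta_rot": [-0.3, 0.3, 0], "fingers": 0.5}, {"xyz": [0.1, 0.1, 4.5], "delta_rot": [-0.3, 0.3, 0], "fingers": 0.6}, {"xyz": [0.1, 0.1, 4.5], "delta_rot": [-0.3, 0.3, 0], "fingers": 0.7}])

```text
clock: 3.57
tcp_pos: [0.4047, 0.2386, 0.0151]
orientation: [2.286, 2.155, 0.002]
contact_force: [1.2, 0.3, 0.1]
grip_width: 0.0257
```

Run:
```python
from h import *
zoom("side",(260,220),100,7,"c1.png")
st();tgt((.404,.238,.0135),-3.4)
```

```text
t 3.62 tcp [0.4048 0.2386 0.0152] yaw(y) -3.4 z [ 0.002  0.001 -1.   ] F [0.4 0.4 0.9] w 0.0255 q [-0.87  0.5   0.25  2.2  -0.27  0.46 -0.46]
cm [-0.07, -0.08, 0.17] rot [0.1, -0.1, 0.0] |rot| 0.1
```

View pics/c1.png

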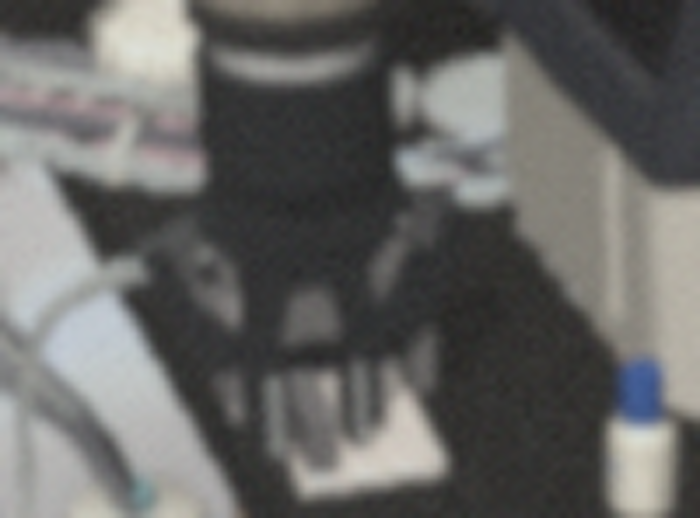

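The rib (about (315,420) in the zoom) sits between the two pads (280 and 360), so I'm closing on it.

jog_arm(rows=[{"xyz": [0, 0, 0.1], "delta_rot": [0, 0, 0], "fingers": 0.8}, {"xyz": [0, 0, 0.1], "delta_rot": [0, 0, 0], "fingers": 0.9}, {"xyz": [0, 0, 0.1], "delta_rot": [0, 0, 0], "fingers": 1}, {"xyz": [0, 0, 0.1], "delta_rot": [0, 0, 0], "fingers": 1}, {"xyz": [0, 0, 0.1], "delta_rot": [0, 0, 0], "fingers": 1}], grip_force=80)

```text
clock: 4.03
tcp_pos: [0.4057, 0.2394, 0.0157]
orientation: [2.286, 2.155, 0.007]
contact_force: [-0.7, -0.6, 10.4]
grip_width: 0.0105
```

Run:
```python
from h import *
zoom("side",(260,200),120,6,"d1.png")
st()
```

```text
t 4.08 tcp [0.4057 0.2394 0.0157] yaw(y) -3.4 z [ 0.003  0.003 -1.   ] F [-0.6 -1.  10.2] w 0.0101 q [-0.87  0.5   0.25  2.2  -0.27  0.46 -0.46]
```

View pics/d1.png

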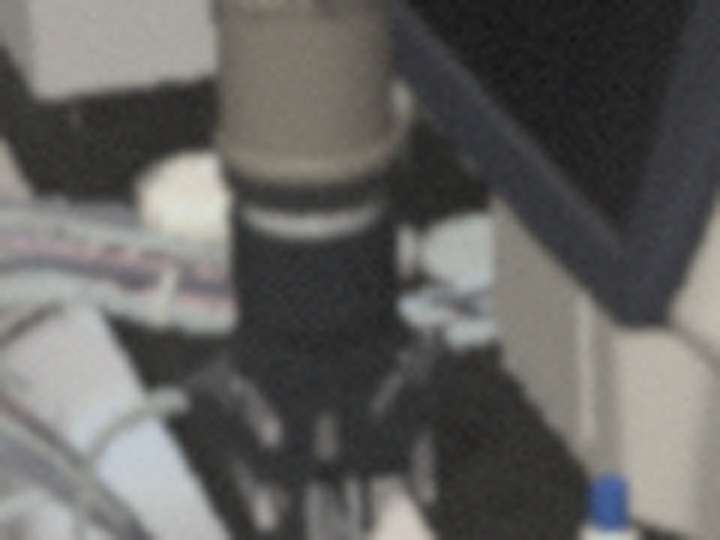

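jog_arm(rows=[{"xyz": [-0.2, 0, -0.1], "delta_rot": [0, 0, 0], "fingers": 1}, {"xyz": [-0.8, 0, -0.1], "delta_rot": [0, 0, 0], "fingers": 1}, {"xyz": [-1.6, 0, -0.1], "delta_rot": [0, 0, 0], "fingers": 1}, {"xyz": [-2.4, 0, -0.1], "delta_rot": [0, 0, 0], "fingers": 1}, {"xyz": [-3.2, 0, -0.1], "delta_rot": [0, 0, 0], "fingers": 1}], grip_force=80)

```text
clock: 4.5
tcp_pos: [0.4038, 0.2068, 0.0167]
orientation: [2.286, 2.155, 0.007]
contact_force: [0.5, 3.0, -3.1]
grip_width: 0.01
```

Run:
```python
from h import *
zoom("side",(260,200),120,6,"e1.png");zoom("top",(190,245),140,5.5,"e2.png")
st()
```

```text
t 4.6 tcp [0.4033 0.205  0.0165] yaw(y) -3.5 z [ 0.002  0.001 -1.   ] F [-1.3 -2.5 -2.2] w 0.0103 q [-0.81  0.48  0.25  2.24 -0.27  0.44 -0.41]
```

View pics/e1.png

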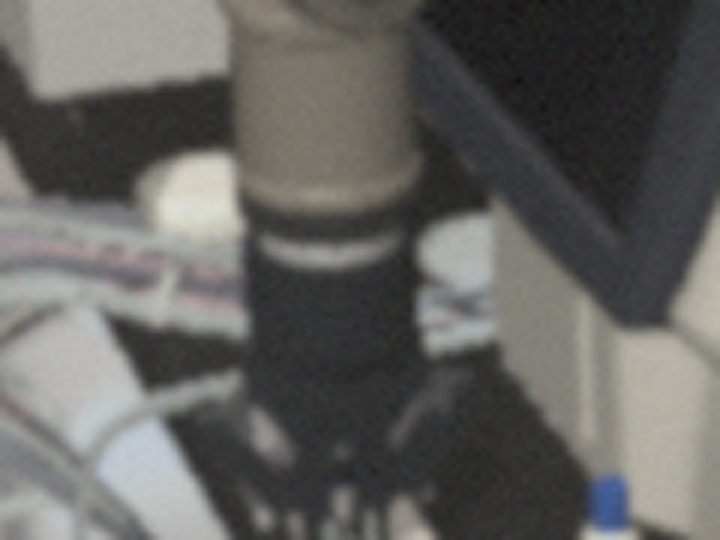

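View pics/e2.png

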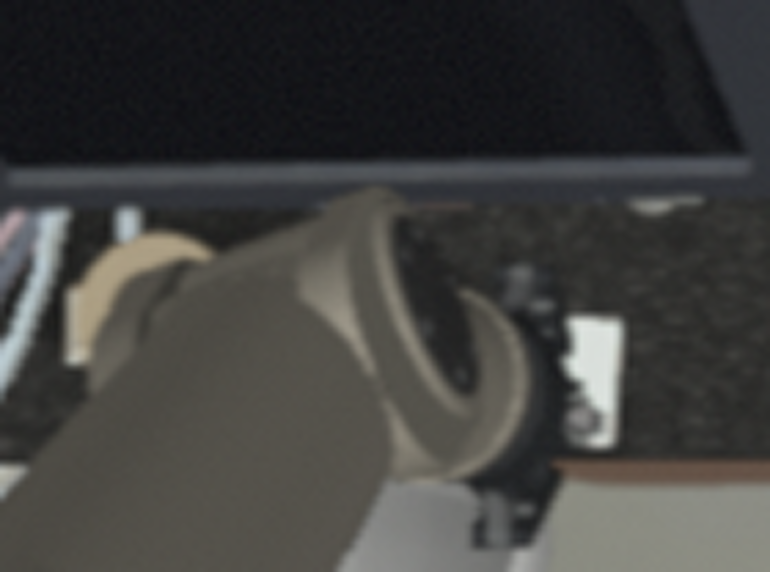

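jog_arm(rows=[{"xyz": [-0.5, 0, 0], "delta_rot": [0, 0, 0], "fingers": 1}, {"xyz": [-1.1, 0, 0], "delta_rot": [0, 0, 0], "fingers": 1}, {"xyz": [-1.7, 0, 0], "delta_rot": [0, 0, 0], "fingers": 1}, {"xyz": [-2.3, 0, 0], "delta_rot": [0, 0, 0], "fingers": 1}, {"xyz": [-2.9, 0, 0], "delta_rot": [0, 0, 0], "fingers": 1}])

```text
clock: 5.02
tcp_pos: [0.4013, 0.175, 0.0165]
orientation: [2.289, 2.151, 0.002]
contact_force: [-0.2, 0.6, -1.4]
grip_width: 0.0098
```

jog_arm(rows=[{"xyz": [-0.6, 0, 0], "delta_rot": [0, 0, 0], "fingers": 1}, {"xyz": [-1.2, 0, 0], "delta_rot": [0, 0, 0], "fingers": 1}, {"xyz": [-1.8, 0, 0], "delta_rot": [0, 0, 0], "fingers": 1}, {"xyz": [-2.4, 0, 0], "delta_rot": [0, 0, 0], "fingers": 1}, {"xyz": [-3.0, 0, 0], "delta_rot": [0, 0, 0], "fingers": 1}])

```text
clock: 5.43
tcp_pos: [0.3994, 0.1442, 0.0164]
orientation: [2.289, 2.151, 0.002]
contact_force: [0.0, 0.1, -1.3]
grip_width: 0.01
```

Run:
```python
from h import *
zoom("side",(270,220),150,5,"f1.png");zoom("top",(220,245),160,5,"f2.png")
st()
```

```text
t 5.53 tcp [0.3991 0.1434 0.0164] yaw(y) -3.7 z [ 0.001 -0.    -1.   ] F [ 0.1  0.1 -1.2] w 0.01 q [-0.69  0.45  0.24  2.3  -0.26  0.41 -0.3 ]
```

View pics/f1.png

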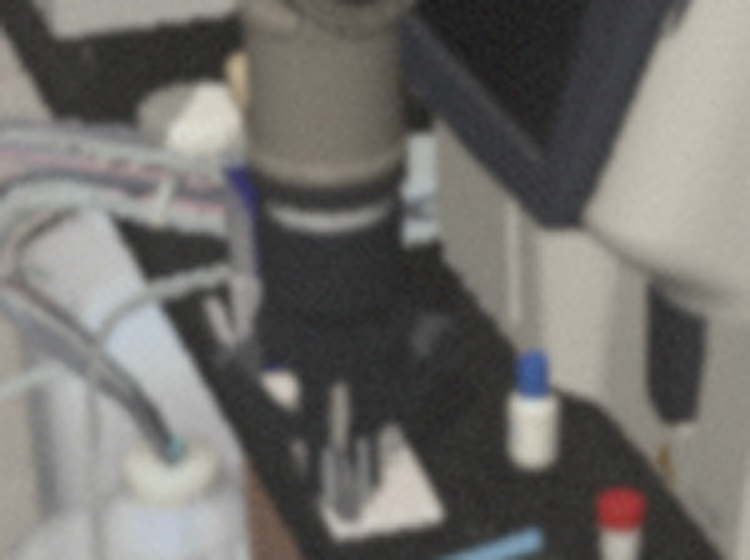

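View pics/f2.png

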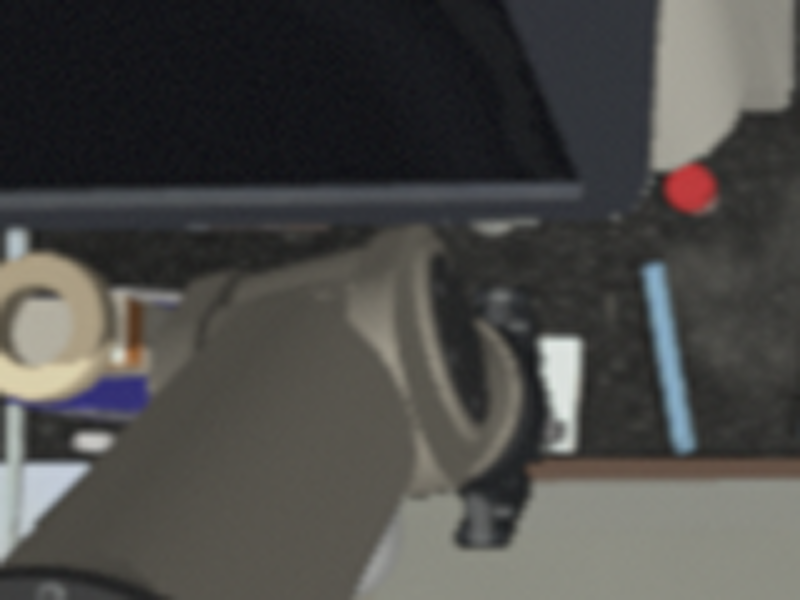

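jog_arm(rows=[{"xyz": [-0.5, 0, 0], "delta_rot": [0, 0, 0], "fingers": 1}, {"xyz": [-1.0, 0, 0], "delta_rot": [0, 0, 0], "fingers": 1}, {"xyz": [-1.5, 0, 0], "delta_rot": [0, 0, 0], "fingers": 1}, {"xyz": [-2.0, 0, 0], "delta_rot": [0, 0, 0], "fingers": 1}, {"xyz": [-2.2, 0, 0], "delta_rot": [0, 0, 0], "fingers": 1}])

```text
clock: 5.95
tcp_pos: [0.3975, 0.1205, 0.0164]
orientation: [2.292, 2.148, 0.0]
contact_force: [0.2, -0.3, -0.9]
grip_width: 0.0101
```

jog_arm(rows=[{"xyz": [0, 0, 0], "delta_rot": [0, 0, 0], "fingers": 1}, {"xyz": [0, 0, 0], "delta_rot": [0, 0, 0], "fingers": 1}, {"xyz": [0, 0, 0], "delta_rot": [0, 0, 0], "fingers": 1}, {"xyz": [0, 0, 0], "delta_rot": [0, 0, 0], "fingers": 1}, {"xyz": [0, 0, 0], "delta_rot": [0, 0, 0], "fingers": 1}])

```text
clock: 6.37
tcp_pos: [0.3976, 0.1207, 0.0164]
orientation: [2.291, 2.148, 0.0]
contact_force: [0.5, 0.3, -1.0]
grip_width: 0.0098
```

Run:
```python
from h import *
zoom("side",(270,220),150,5,"g1.png");zoom("top",(230,255),160,5,"g2.png")
st()
```

```text
t 6.47 tcp [0.3976 0.1206 0.0164] yaw(y) -3.7 z [ 0.001 -0.001 -1.   ] F [-0.2  0.6 -0.9] w 0.0097 q [-0.64  0.44  0.23  2.32 -0.26  0.4  -0.26]
```

View pics/g1.png

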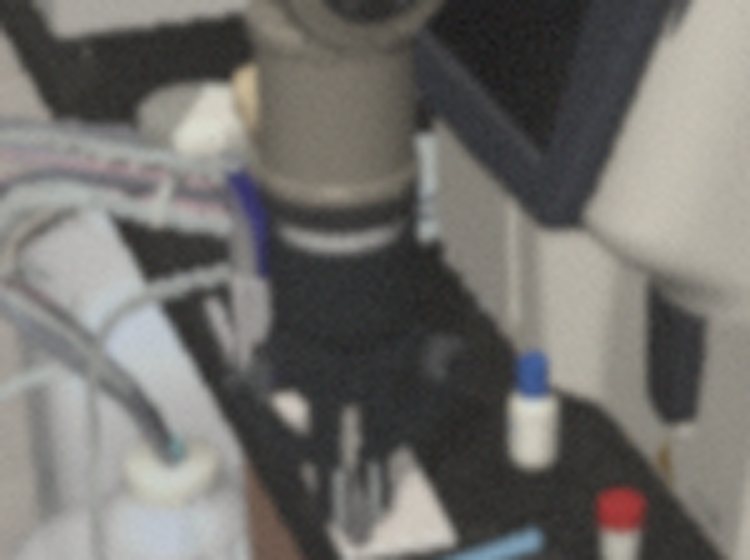

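View pics/g2.png

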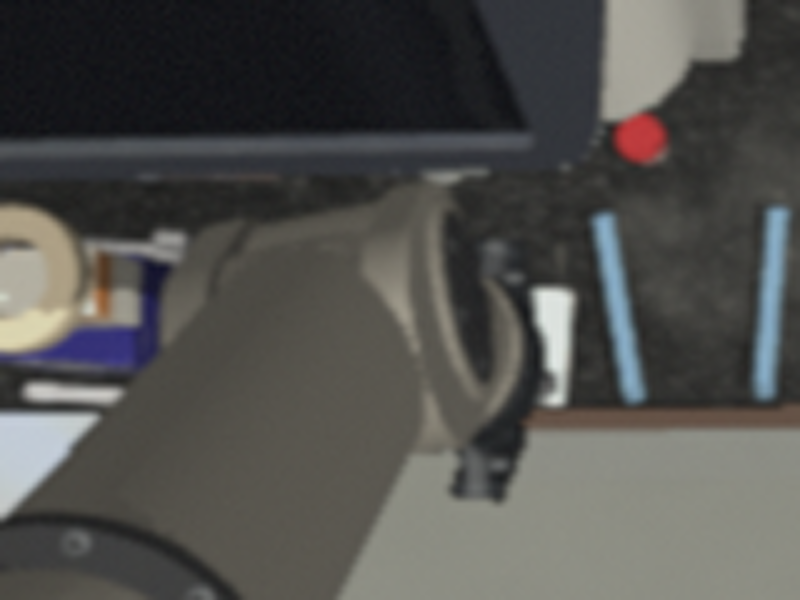

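Run:
```python
from h import *
T=imaging.grab_frame("top");S=imaging.grab_frame("side")
zoom("top",(410,238),100,8,"rt.png",T);zoom("side",(365,360),100,8,"rs.png",S)
```

```text
(no output)
```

View pics/rt.png

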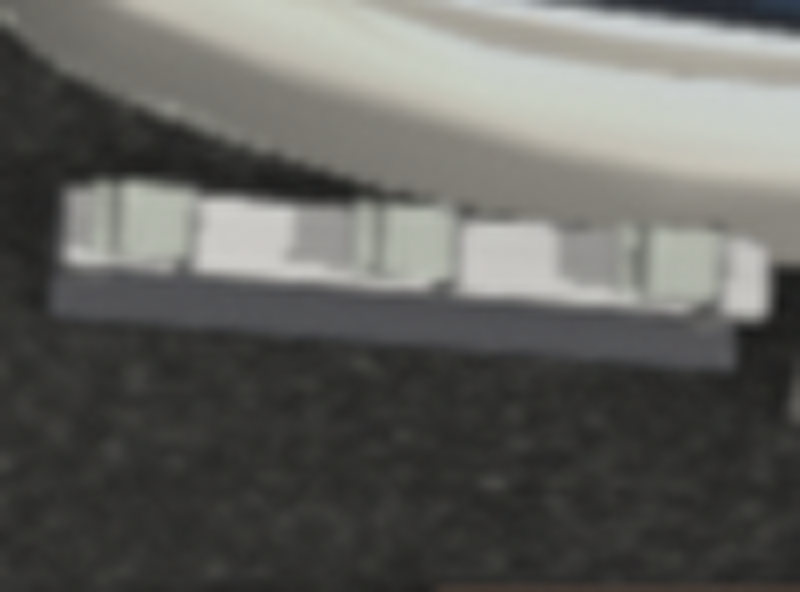

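View pics/rs.png

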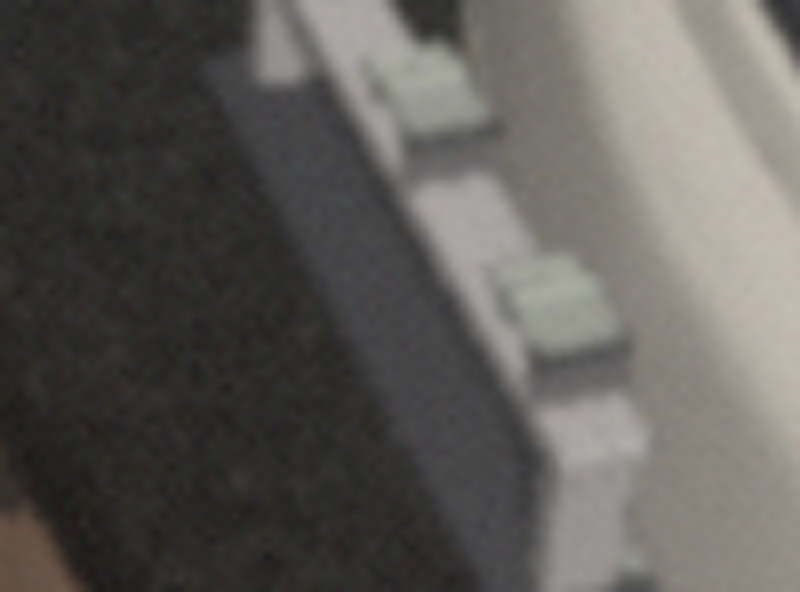

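Run:
```python
from h import *
np.set_printoptions(precision=4,suppress=True)
f=lambda x,y:(360+x/8-.5+.06,201+y/8-.5+.06)
for nm,a,b,z,lx in [("foot",(50,315),(737,370),0,-.022),("foot8?",(50,275),(740,328),.008,-.022),("beam",(62,264),(768,322),.06,-.012)]:
    A=onz("top",f(*a),z);B=onz("top",f(*b),z);d=A-B;yaw=-np.arctan2(d[0],d[1]);m=(A+B)/2
    ax=np.array([np.cos(yaw),np.sin(yaw),0]);print(nm,A,B,"len",np.linalg.norm(d),"yaw",yaw,"origin",m-ax*lx)
```

```text
foot [ 0.4756 -0.1672  0.    ] [ 0.4547 -0.388   0.    ] len 0.22183800238312038 yaw -0.09473570510426595 origin [ 0.4871 -0.2797  0.    ]
foot8? [ 0.4877 -0.1671  0.008 ] [ 0.4673 -0.3878  0.008 ] len 0.22158384635191988 yaw -0.09228286258579278 origin [ 0.4994 -0.2795  0.008 ]
beam [ 0.4834 -0.1687  0.06  ] [ 0.4622 -0.3842  0.06  ] len 0.21653980995539024 yaw -0.09792513806585658 origin [ 0.4847 -0.2776  0.06  ]
```

Run:
```python
from h import *
np.set_printoptions(precision=4,suppress=True)
T=imaging.grab_frame("top");zoom("top",(260,265),60,12,"p.png",T)
g=lambda x,y:(150+x/5-.4,195+y/5-.4)
print(onz("top",g(576,290),.008),onz("top",g(569,405),.008))
s=lambda x,y:(195+x/5-.4,164+y/5-.4)
print(onz("side",s(457,540),.008)); print(CI["side"]["xyz"])
```

```text
[0.4445 0.0985 0.008 ] [0.3841 0.1014 0.008 ]
[0.4471 0.0944 0.008 ]
[ 0.062  -0.9792  0.7707]
```

View pics/p.png

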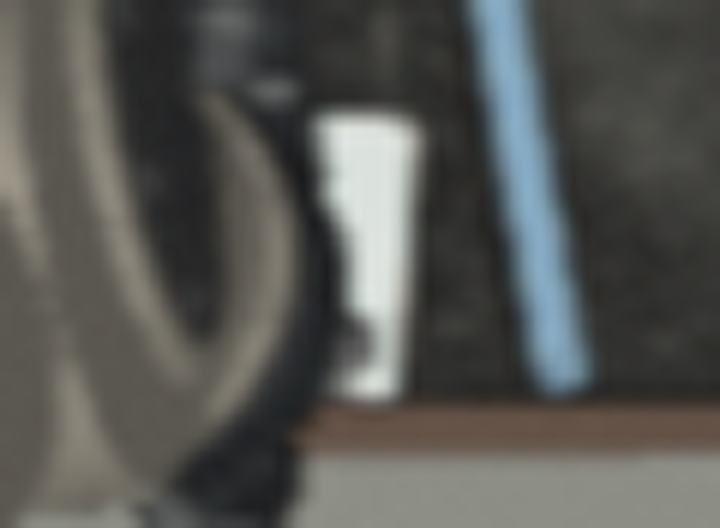

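jog_arm(rows=[{"xyz": [0, 0, -0.8], "delta_rot": [0, 0, 0], "fingers": 1}, {"xyz": [0, 0, -2], "delta_rot": [0, 0, 0], "fingers": 1}, {"xyz": [-0.3, 0.1, -3.5], "delta_rot": [0, 0, 0], "fingers": 1}, {"xyz": [-1, 0.3, -5], "delta_rot": [0, 0, 0], "fingers": 1}, {"xyz": [-2, 0.6, -6.2], "delta_rot": [0, 0, 0], "fingers": 1}], grip_force=100)

```text
clock: 7.03
tcp_pos: [0.4022, 0.1007, 0.0797]
orientation: [2.29, 2.15, 0.001]
contact_force: [0.5, 0.2, -2.0]
grip_width: 0.0096
```

Run:
```python
from h import *
st();zoom("side",(280,230),150,5,"i1.png")
tgt((.42,.04,.08),-4);tgt((.429,-.03,.08),-4);tgt((.429,-.08,.08),-4)
```

```text
t 7.03 tcp [0.4022 0.1007 0.0797] yaw(y) -3.6 z [ 0.001  0.    -1.   ] F [ 0.5  0.2 -2. ] w 0.0096 q [-0.67  0.3   0.32  2.3  -0.18  0.56 -0.28]
cm [-5.75, 2.02, 0.13] rot [0.2, -0.0, 0.2] |rot| 0.3
cm [-12.67, 3.38, 0.13] rot [0.2, -0.0, 0.2] |rot| 0.3
cm [-17.66, 3.71, 0.13] rot [0.2, -0.0, 0.2] |rot| 0.3
```

View pics/i1.png

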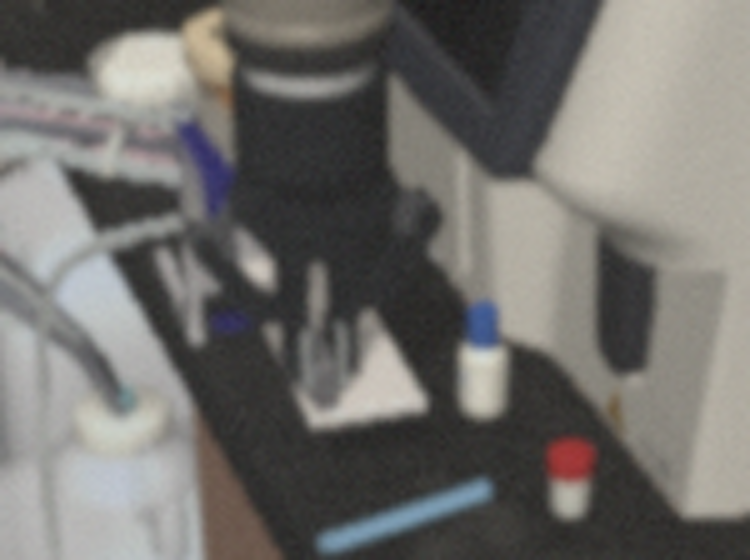

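jog_arm(rows=[{"xyz": [-2.5, 0.8, 0], "delta_rot": [0, 0, 0], "fingers": 1}, {"xyz": [-5, 1.7, 0], "delta_rot": [0, 0, 0], "fingers": 1}, {"xyz": [-8, 2.6, 0], "delta_rot": [0, 0, 0], "fingers": 1}, {"xyz": [-11, 3.3, 0], "delta_rot": [0, 0, 0], "fingers": 1}, {"xyz": [-14, 3.6, 0], "delta_rot": [0, 0, 0], "fingers": 1}])

```text
clock: 7.5
tcp_pos: [0.4311, -0.0445, 0.0815]
orientation: [2.291, 2.145, 0.006]
contact_force: [1.1, 0.1, -1.1]
grip_width: 0.0095
```

Run:
```python
from h import *
st();zoom("side",(300,270),150,5,"j1.png")
tgt((.428,-.1,.08),-4.5);tgt((.42,-.2,.08),-5.4);tgt((.405,-.3355,.08),-5.4)
```

```text
t 7.5 tcp [ 0.4311 -0.0445  0.0815] yaw(y) -3.8 z [ 0.005  0.    -1.   ] F [ 1.1  0.1 -1.1] w 0.0095 q [-0.34  0.33  0.35  2.26 -0.2   0.58  0.1 ]
cm [-4.92, 0.11, 0.18] rot [0.3, 0.1, 0.3] |rot| 0.5
cm [-14.95, 0.04, 0.2] rot [0.3, 0.1, 1.2] |rot| 1.3
cm [-28.58, -0.46, 0.23] rot [0.3, 0.1, 1.2] |rot| 1.3
```

View pics/j1.png

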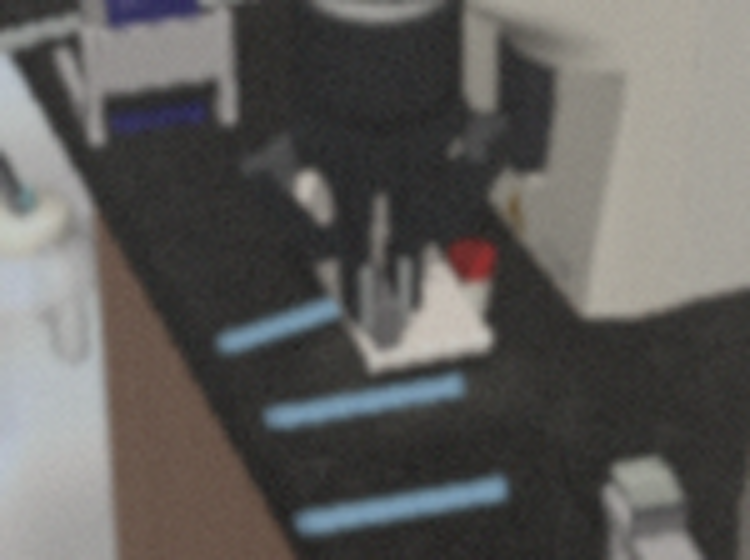

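jog_arm(rows=[{"xyz": [-3.5, 0, 0], "delta_rot": [0, 0, 0.3], "fingers": 1}, {"xyz": [-7, -0.2, 0], "delta_rot": [0, 0, 0.6], "fingers": 1}, {"xyz": [-11, -0.6, 0], "delta_rot": [0, 0, 0.9], "fingers": 1}, {"xyz": [-15, -1, 0], "delta_rot": [0, 0, 1.2], "fingers": 1}, {"xyz": [-19, -1.2, 0], "delta_rot": [0, 0, 1.5], "fingers": 1}])

```text
clock: 7.97
tcp_pos: [0.4036, -0.2405, 0.082]
orientation: [2.325, 2.106, 0.003]
contact_force: [0.7, 0.4, -1.0]
grip_width: 0.0093
```

Run:
```python
from h import *
st()
tgt((.40,-.3355,.07),-5.4);tgt((.40,-.3355,.04),-5.4)
```

```text
t 7.97 tcp [ 0.4036 -0.2405  0.082 ] yaw(y) -5.7 z [ 0.004 -0.002 -1.   ] F [ 0.7  0.4 -1. ] w 0.0093 q [ 0.09  0.38  0.38  2.19 -0.24  0.61  0.54]
cm [-9.49, 0.57, 1.22] rot [0.3, 0.1, -0.3] |rot| 0.4
cm [-9.48, 0.56, 4.22] rot [0.3, 0.1, -0.3] |rot| 0.4
```

jog_arm(rows=[{"xyz": [-2.5, 0.1, 0.3], "delta_rot": [0.3, 0, 0], "fingers": 1}, {"xyz": [-5, 0.3, 0.6], "delta_rot": [0.3, 0, -0.1], "fingers": 1}, {"xyz": [-7.5, 0.5, 1], "delta_rot": [0.3, 0, -0.2], "fingers": 1}, {"xyz": [-9.3, 0.5, 2.2], "delta_rot": [0.3, 0, -0.3], "fingers": 1}, {"xyz": [-9.5, 0.5, 3.5], "delta_rot": [0.3, 0, -0.3], "fingers": 1}])

```text
clock: 8.38
tcp_pos: [0.3992, -0.34, 0.0475]
orientation: [2.324, 2.106, -0.004]
contact_force: [-0.5, -0.4, -1.7]
grip_width: 0.0094
```

Run:
```python
from h import *
zoom("side",(350,350),150,5,"k1.png");zoom("top",(410,245),120,6,"k2.png")
st();tgt((.407,-.3355,.017),-5.4)
```

```text
t 8.48 tcp [ 0.3979 -0.3354  0.0455] yaw(y) -5.5 z [-0.004 -0.    -1.   ] F [-0.8  0.8 -0.9] w 0.0095 q [ 0.31  0.51  0.35  2.08 -0.3   0.6   0.76]
cm [0.08, 0.92, 2.85] rot [-0.2, 0.0, -0.1] |rot| 0.2
```

View pics/k1.png

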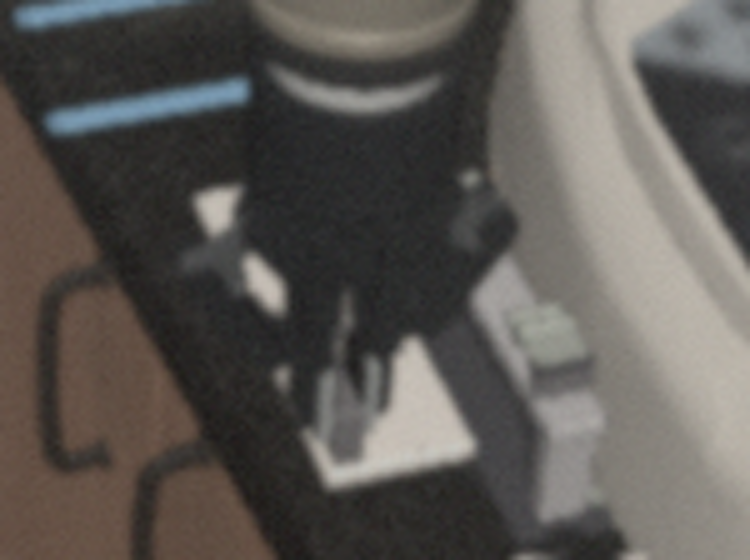

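View pics/k2.png

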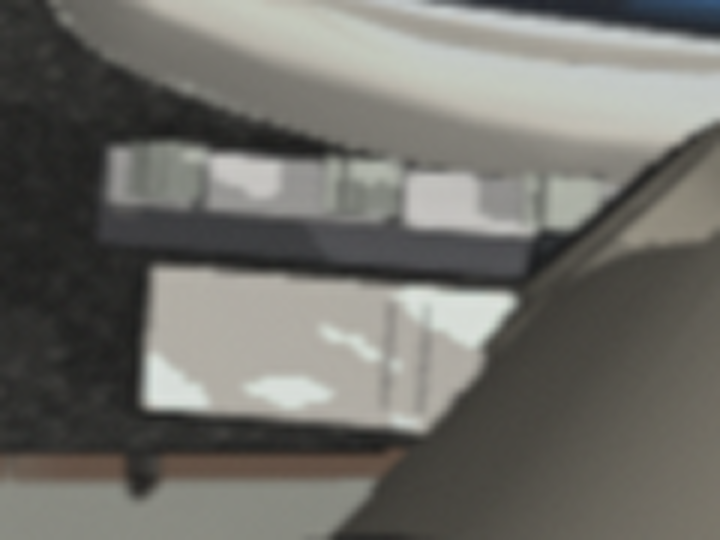

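Run:
```python
from h import *
np.set_printoptions(precision=4,suppress=True)
for p in [(375,243.7),(373.8,268)]: print(onz("top",(p[0]-.4,p[1]-.4),.037))
yaw=-.095
P=R.from_euler('z',yaw).apply([[-.002,.085,0],[-.062,.085,0]])  # rel. to rail at x -.032+... 
o=r.get_obs()["tcp_pos"];c=o+R.from_euler('z',-.096).apply([.02,.064,0]);print("centre",c, "rail frame",R.from_euler('z',.095).apply(c-[.4885,-.279,0]))
print("ends",c+R.from_euler('z',-.096).apply([[.03,.085,0],[-.03,.085,0]]))
```

```text
[ 0.4616 -0.1877  0.037 ]
[ 0.4    -0.1833  0.037 ]
centre [ 0.4239 -0.2736  0.0455] rail frame [-0.0648 -0.0008  0.0455]
ends [[ 0.4619 -0.1919  0.0455]
 [ 0.4022 -0.1861  0.0455]]
```

jog_arm(rows=[{"xyz": [0, 0.2, 0.8], "delta_rot": [-0.2, 0, -0.1], "fingers": 1}, {"xyz": [0, 0.4, 1.6], "delta_rot": [-0.2, 0, -0.1], "fingers": 1}, {"xyz": [0, 0.5, 2.3], "delta_rot": [-0.2, 0, -0.1], "fingers": 1}, {"xyz": [0, 0.5, 2.8], "delta_rot": [-0.2, 0, -0.1], "fingers": 1}, {"xyz": [0, 0.5, 2.8], "delta_rot": [-0.2, 0, -0.1], "fingers": 1}])

```text
clock: 8.9
tcp_pos: [0.4027, -0.3349, 0.0166]
orientation: [-2.321, -2.115, 0.001]
contact_force: [0.1, -0.3, -2.0]
grip_width: 0.0095
```

Run:
```python
from h import *
zoom("side",(350,350),150,5,"l1.png");zoom("top",(410,245),120,6,"l2.png")
st();tgt((.407,-.3355,.017),-5.4)
```

```text
t 9.0 tcp [ 0.4028 -0.3356  0.0174] yaw(y) -5.4 z [-0.001 -0.    -1.   ] F [-0.3 -0.  -1.6] w 0.0094 q [ 0.33  0.57  0.31  2.08 -0.33  0.54  0.78]
cm [0.05, 0.42, 0.04] rot [-0.0, 0.0, 0.0] |rot| 0.1
```

View pics/l1.png

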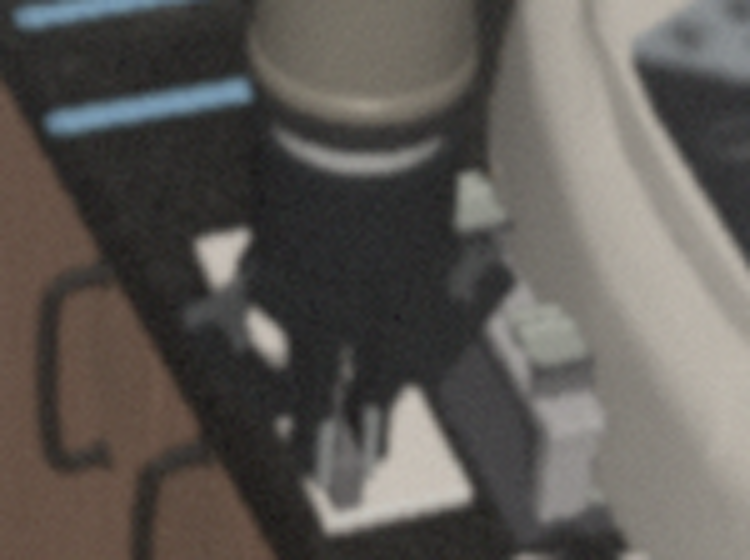

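View pics/l2.png

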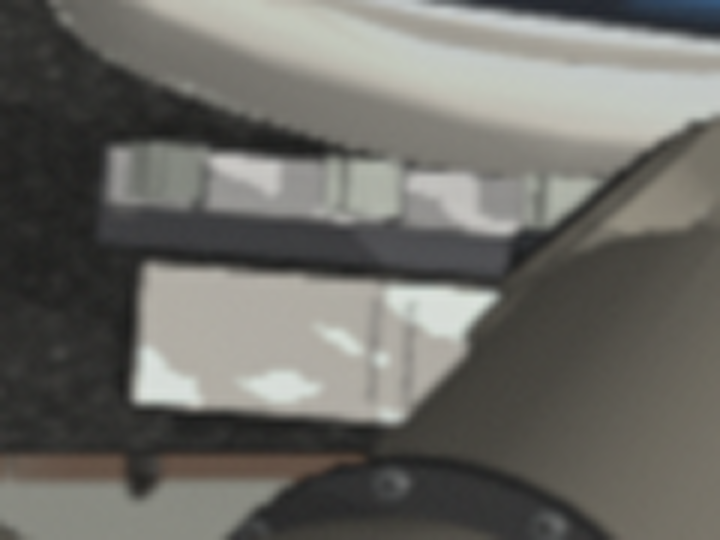

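Run:
```python
from h import *
np.set_printoptions(precision=4,suppress=True)
g=lambda x,y:(350+x/6-.4,200+y/6-.4)
A=onz("top",g(141,262),.008);B=onz("top",g(135,404),.008)
Rr=R.from_euler('z',.095)
o=np.array([.4865,-.279,0])
print(A,B,Rr.apply(A-o),Rr.apply(B-o))
for z,p in[(0,(98,243)),(.008,(100,208))]:
    print(Rr.apply(onz("top",g(*p),z)-o))
```

```text
[ 0.4655 -0.1856  0.008 ] [ 0.404  -0.1817  0.008 ] [-0.0297  0.091   0.008 ] [-0.0914  0.0891  0.008 ]
[-0.0218  0.1099  0.    ]
[-0.0075  0.1105  0.008 ]
```

jog_arm(rows=[{"xyz": [-0.2, 0.2, 0], "delta_rot": [0, 0, 0], "fingers": 1}, {"xyz": [-0.4, 0.4, 0], "delta_rot": [0, 0, 0], "fingers": 1}, {"xyz": [-0.5, 0.55, 0], "delta_rot": [0, 0, 0], "fingers": 1}, {"xyz": [-0.5, 0.65, 0.05], "delta_rot": [0, 0, 0], "fingers": 1}, {"xyz": [-0.5, 0.65, 0.05], "delta_rot": [0, 0, 0], "fingers": 1}])

```text
clock: 9.42
tcp_pos: [0.4089, -0.3414, 0.017]
orientation: [-2.323, -2.115, 0.001]
contact_force: [-0.6, 0.8, -1.2]
grip_width: 0.0093
```

Run:
```python
from h import *
zoom("side",(350,350),150,5,"m1.png");zoom("top",(410,245),120,6,"m2.png")
st()
```

```text
t 9.52 tcp [ 0.4088 -0.3412  0.0169] yaw(y) -5.4 z [-0.001 -0.    -1.   ] F [ 0.4 -0.1 -1.7] w 0.0096 q [ 0.33  0.58  0.31  2.06 -0.33  0.55  0.78]
```

View pics/m2.png

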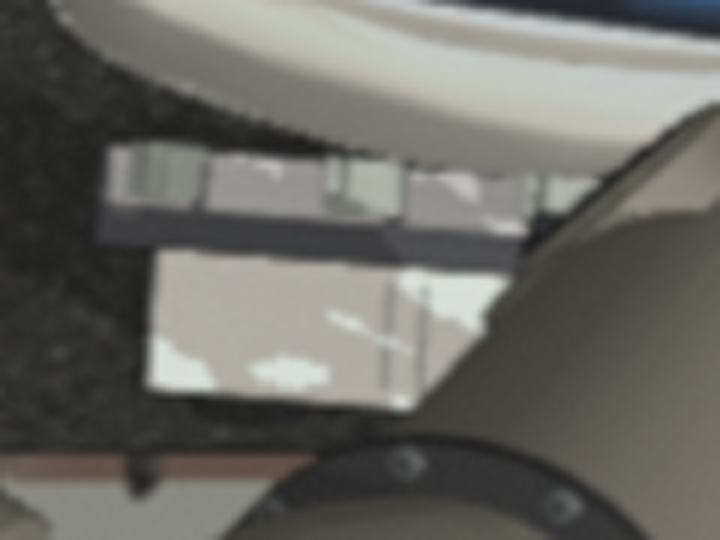

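jog_arm(rows=[{"xyz": [0, 0, 0.1], "delta_rot": [0, 0, 0], "fingers": 1}, {"xyz": [0, 0.1, 0.15], "delta_rot": [0, 0, 0], "fingers": 1}, {"xyz": [0, 0.2, 0.15], "delta_rot": [0, 0, 0], "fingers": 1}, {"xyz": [0, 0.25, 0.15], "delta_rot": [0, 0, 0], "fingers": 1}, {"xyz": [0, 0.25, 0.15], "delta_rot": [0, 0, 0], "fingers": 1}])

```text
clock: 9.93
tcp_pos: [0.4089, -0.3412, 0.0158]
orientation: [-2.321, -2.111, 0.003]
contact_force: [-7.9, 2.2, 12.9]
grip_width: 0.0095
```

Run:
```python
from h import *
zoom("side",(350,350),150,5,"m3.png");zoom("top",(410,245),120,6,"m4.png")
st()
```

```text
t 10.03 tcp [ 0.4089 -0.3412  0.0159] yaw(y) -5.4 z [-0.004  0.002 -1.   ] F [-7.3  2.2 12.2] w 0.0093 q [ 0.33  0.58  0.31  2.06 -0.33  0.55  0.78]
```

View pics/m4.png

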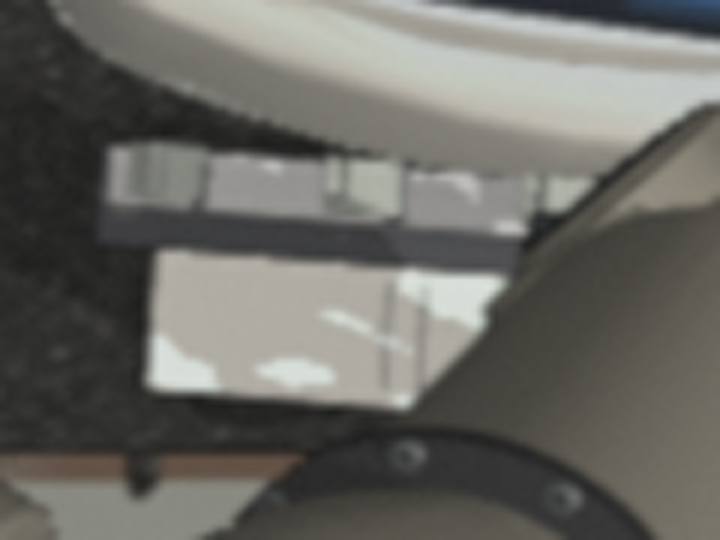

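View pics/m3.png

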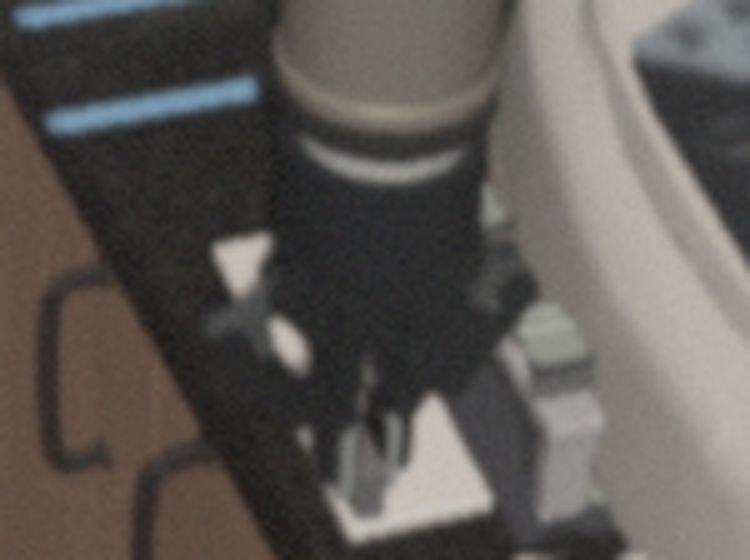

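jog_arm(rows=[{"xyz": [0, 0, -0.1], "delta_rot": [0, 0, 0], "fingers": 0.9}, {"xyz": [0, 0, -0.1], "delta_rot": [0, 0, 0], "fingers": 0.75}, {"xyz": [0, 0, -0.1], "delta_rot": [0, 0, 0], "fingers": 0.7}, {"xyz": [0, 0, -0.1], "delta_rot": [0, 0, 0], "fingers": 0.7}, {"xyz": [0, 0, -0.5], "delta_rot": [0, 0, 0], "fingers": 0.7}])

```text
clock: 10.45
tcp_pos: [0.4089, -0.3409, 0.0204]
orientation: [-2.321, -2.111, 0.003]
contact_force: [0.6, -0.6, 0.2]
grip_width: 0.0259
```

jog_arm(rows=[{"xyz": [0, 0, -2], "delta_rot": [0, 0, 0], "fingers": 0.7}, {"xyz": [0, 0, -5], "delta_rot": [0, 0, 0], "fingers": 0.7}, {"xyz": [0, -0.5, -8], "delta_rot": [0, 0, 0], "fingers": 0.7}, {"xyz": [0, -1, -11], "delta_rot": [0, 0, 0], "fingers": 0.7}, {"xyz": [2, -1, -13], "delta_rot": [0, 0, 0], "fingers": 0.7}])

```text
clock: 10.87
tcp_pos: [0.4006, -0.3243, 0.1536]
orientation: [2.329, 2.108, -0.004]
contact_force: [1.4, 0.1, 0.0]
grip_width: 0.0256
```

Run:
```python
from h import *
T=imaging.grab_frame("top");S=imaging.grab_frame("side")
zoom("side",(360,345),130,6,"n1.png",S);zoom("top",(410,245),120,6,"n2.png",T);zoom("side",(250,210),130,6,"n3.png",S)
st()
```

```text
t 10.97 tcp [ 0.4036 -0.3194  0.1537] yaw(y) -5.3 z [ 0.001  0.001 -1.   ] F [1.3 0.9 0.3] w 0.0256 q [ 0.19  0.33  0.43  2.03 -0.19  0.82  0.64]
```

View pics/n1.png

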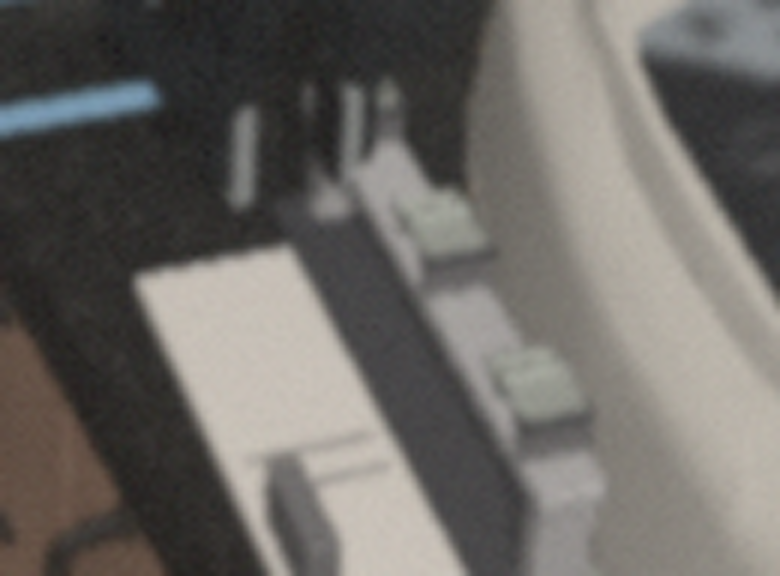

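View pics/n2.png

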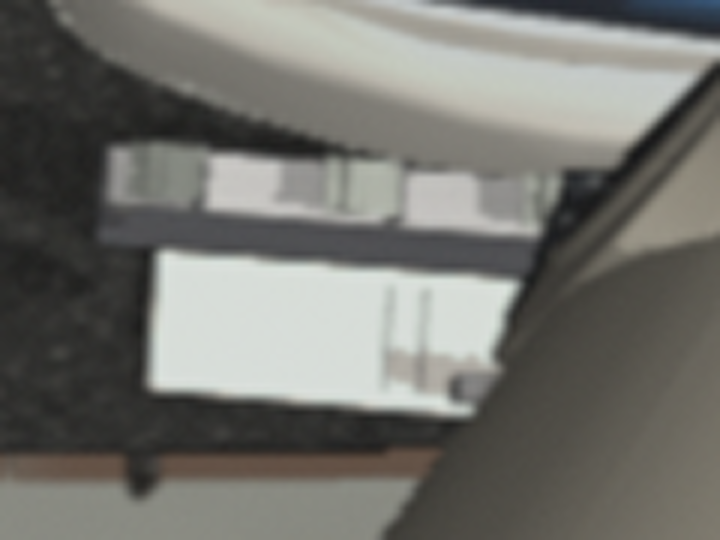

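View pics/n3.png

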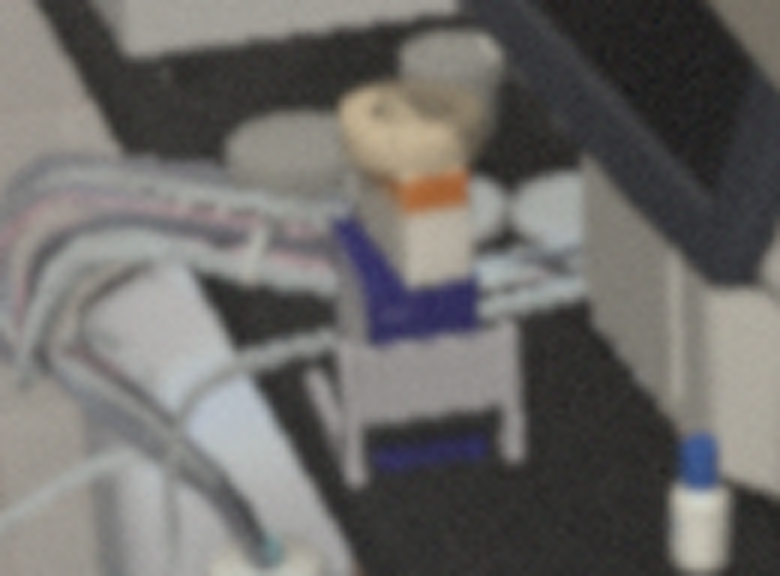

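Run:
```python
from h import *
tgt((.42,-.22,.15),-40);tgt((.419,-.088,.10),-95.6)
```

```text
cm [10.05, 0.71, 0.38] rot [0.1, -0.1, 34.7] |rot| 34.7
cm [23.18, -0.61, 5.4] rot [0.0, -0.1, 90.3] |rot| 90.3
```

jog_arm(rows=[{"xyz": [2, 0.2, 0], "delta_rot": [0, 0, 7], "fingers": 0.6}, {"xyz": [4, 0.4, 0], "delta_rot": [0, 0, 14], "fingers": 0.6}, {"xyz": [6, 0.6, 0], "delta_rot": [0, 0, 21], "fingers": 0.6}, {"xyz": [8, 0.7, 0], "delta_rot": [0, 0, 28], "fingers": 0.6}, {"xyz": [10, 0.7, 0], "delta_rot": [0, 0, 35], "fingers": 0.6}])

```text
clock: 11.38
tcp_pos: [0.4199, -0.2196, 0.1531]
orientation: [-2.854, -1.312, -0.002]
contact_force: [0.9, 0.1, -0.0]
grip_width: 0.0341
```

Run:
```python
from h import *
st();tgt((.425,-.12,.12),-75);tgt((.419,-.088,.10),-95.6)
```

```text
t 11.38 tcp [ 0.4199 -0.2196  0.1531] yaw(y) -40.6 z [ 0.001  0.001 -1.   ] F [ 0.9  0.1 -0. ] w 0.0341 q [-0.11  0.27  0.55  2.13 -0.2   0.79 -0.15]
cm [7.89, -6.1, 3.33] rot [-0.0, -0.1, 34.4] |rot| 34.4
cm [9.93, -8.63, 5.33] rot [-0.0, -0.1, 55.0] |rot| 55.0
```

jog_arm(rows=[{"xyz": [1.6, -1.2, 0.6], "delta_rot": [0, 0, 7], "fingers": 0.6}, {"xyz": [3.2, -2.4, 1.2], "delta_rot": [0, 0, 14], "fingers": 0.6}, {"xyz": [4.8, -3.6, 1.9], "delta_rot": [0, 0, 21], "fingers": 0.6}, {"xyz": [6.4, -4.9, 2.6], "delta_rot": [0, 0, 28], "fingers": 0.6}, {"xyz": [7.9, -6.1, 3.3], "delta_rot": [0, 0, 35], "fingers": 0.6}])

```text
clock: 11.8
tcp_pos: [0.4247, -0.119, 0.1194]
orientation: [-3.117, -0.384, 0.0]
contact_force: [0.9, 1.3, 0.2]
grip_width: 0.0346
```

```bash
python3 - <<'E'
from h import *
st();tgt((.419,-.088,.05),-95.6)
T=imaging.grab_frame("top");S=imaging.grab_frame("side")
zoom("side",(310,300),130,6,"o1.png",S);zoom("top",(320,255),120,6,"o2.png",T)
E
sed -n '/for n in/,$p' fit.py > /dev/null
cat > tubes.py <<'E'
from h import *
np.set_printoptions(precision=4,suppress=True)
for n in("side","top"):
    im=imaging.grab_frame(n);hsv=cv2.cvtColor(im,cv2.COLOR_BGR2HSV);m=cv2.inRange(hsv,(95,60,90),(115,160,255))
    k,lab,st_,ce=cv2.connectedComponentsWithStats(m)
    for i in range(1,k):
        x,y,w,h,a=st_[i]
        if a<50 or not(240<x<480): continue
        if n=="side" and (y<255 or x>400) or n=="top" and y<215: continue
        ys,xs=np.nonzero(lab==i);W=np.array([onz(n,q,.008)[:2] for q in np.c_[xs,ys].astype(float)]);c=W.mean(0);u=np.linalg.svd(W-c,full_matrices=False)[2][0];u*=np.sign(u[0])
        tt=(W-c)@u;print(n,a,"mid",c+u*(tt.min()+tt.max())/2,"len",np.ptp(tt),"ang",np.degrees(np.arctan2(u[1],u[0])))
E
python3 tubes.py
```

```text
t 11.8 tcp [ 0.4247 -0.119   0.1194] yaw(y) -75.9 z [-0.     0.001 -1.   ] F [0.9 1.3 0.2] w 0.0346 q [-0.4   0.29  0.63  2.23 -0.27  0.69 -0.91]
cm [0.2, -3.14, 6.94] rot [-0.0, 0.0, 19.7] |rot| 19.7
side 147 mid [0.4337 0.0709] len 0.09121716078490644 ang 11.765602845647697
side 174 mid [ 0.4404 -0.0089] len 0.1024537950560153 ang -4.178897153114554
side 210 mid [ 0.4266 -0.0912] len 0.10130120304738163 ang -5.4510428080213025
top 169 mid [0.4354 0.0763] len 0.10234510071777145 ang 10.462380682784065
top 51 mid [ 0.47   -0.0065] len 0.035078585214401964 ang -7.6174438644253195
```

View pics/o1.png

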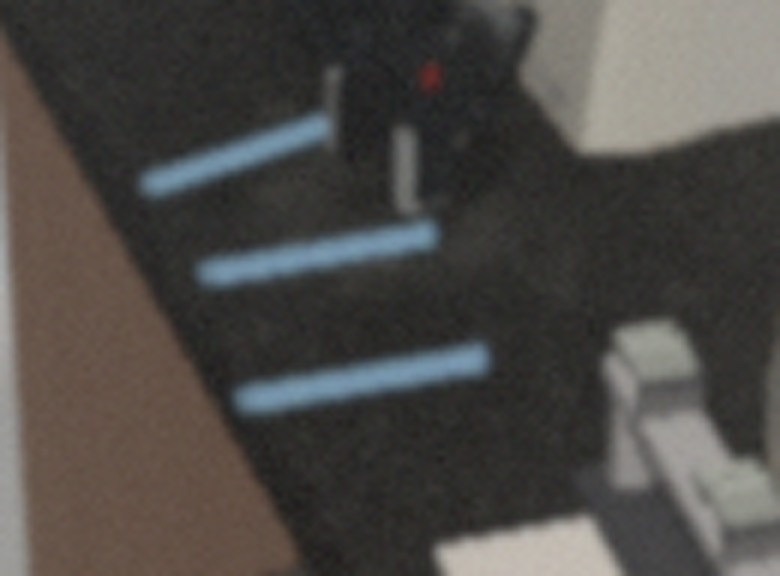

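View pics/o2.png

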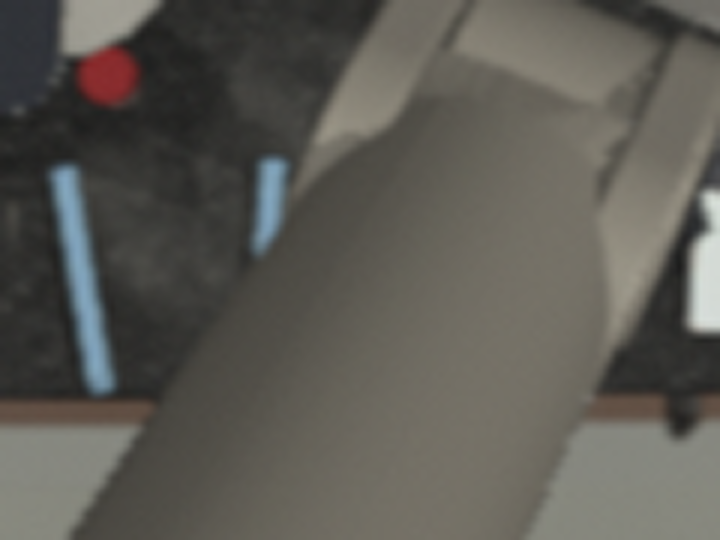

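jog_arm(rows=[{"xyz": [0, -0.8, 1.5], "delta_rot": [0, 0, 6.5], "fingers": 0.6}, {"xyz": [0.1, -1.6, 3], "delta_rot": [0, 0, 13], "fingers": 0.6}, {"xyz": [0.2, -2.5, 5], "delta_rot": [0, 0, 19.7], "fingers": 0.6}, {"xyz": [0.2, -3.1, 7], "delta_rot": [0, 0, 19.7], "fingers": 0.6}, {"xyz": [0.2, -3.1, 7], "delta_rot": [0, 0, 19.7], "fingers": 0.6}])

```text
clock: 12.42
tcp_pos: [0.4169, -0.0893, 0.0475]
orientation: [3.138, -0.138, -0.008]
contact_force: [-0.8, -0.5, 0.3]
grip_width: 0.0338
```

Run:
```python
from h import *
S=imaging.grab_frame("side")
zoom("side",(310,300),100,7,"q1.png",S)
st();tgt((.419,-.0885,.0015),-95.6)
```

```text
t 12.47 tcp [ 0.4177 -0.0901  0.0489] yaw(y) -95.1 z [-0.004 -0.    -1.   ] F [-0.4 -0.   1.2] w 0.0344 q [-0.42  0.44  0.59  2.3  -0.48  0.53 -1.11]
cm [0.13, -0.18, 4.74] rot [0.0, 0.2, 0.5] |rot| 0.6
```

View pics/q1.png

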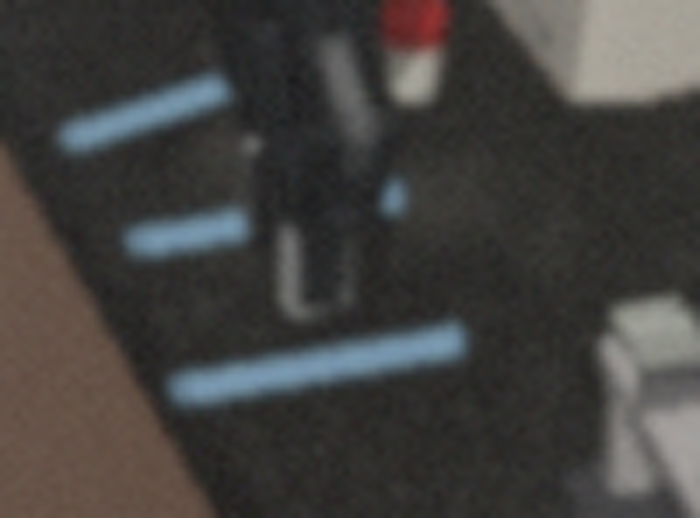

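jog_arm(rows=[{"xyz": [0.1, -0.2, 2], "delta_rot": [0, 0.2, 0.5], "fingers": 0.6}, {"xyz": [0.1, -0.2, 3.5], "delta_rot": [0, 0.2, 0.5], "fingers": 0.6}, {"xyz": [0.1, -0.2, 4.3], "delta_rot": [0, 0.2, 0.5], "fingers": 0.6}, {"xyz": [0.1, -0.2, 4.7], "delta_rot": [0, 0.2, 0.5], "fingers": 0.6}, {"xyz": [0.1, -0.2, 4.7], "delta_rot": [0, 0.2, 0.5], "fingers": 0.65}])

```text
clock: 12.88
tcp_pos: [0.4189, -0.0891, 0.0021]
orientation: [3.137, -0.153, -0.0]
contact_force: [-0.3, 0.4, 0.5]
grip_width: 0.03
```

Run:
```python
from h import *
S=imaging.grab_frame("side")
zoom("side",(310,310),80,9,"q2.png",S)
st();tgt((.419,-.0885,.0015),-95.6)
```

```text
t 12.93 tcp [ 0.4191 -0.089   0.0024] yaw(y) -95.6 z [ 0.    -0.001 -1.   ] F [ 0.1 -0.1 -0.4] w 0.03 q [-0.32  0.53  0.47  2.31 -0.6   0.42 -1.02]
cm [-0.02, -0.05, 0.09] rot [0.0, -0.0, 0.0] |rot| 0.0
```

View pics/q2.png

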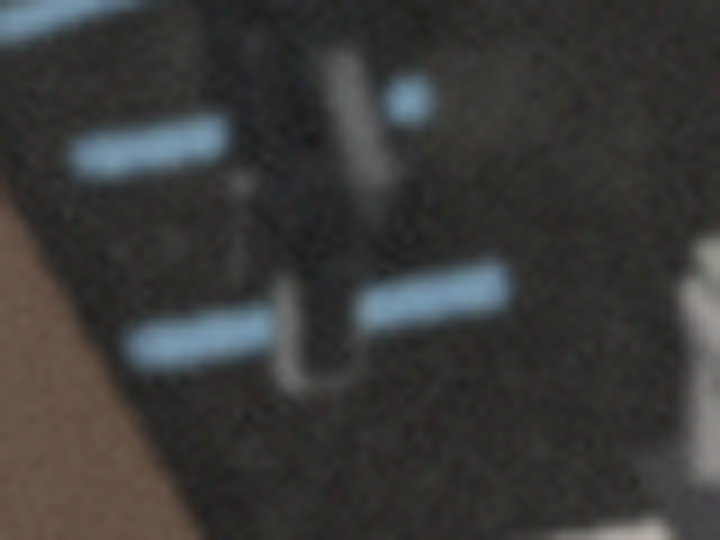

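The near finger sits in front of tube 3 at about (315,330), close to mid-length, so I'm closing.

jog_arm(rows=[{"xyz": [0, 0, 0.05], "delta_rot": [0, 0, 0], "fingers": 0.75}, {"xyz": [0, 0, 0.05], "delta_rot": [0, 0, 0], "fingers": 0.85}, {"xyz": [0, 0, 0.05], "delta_rot": [0, 0, 0], "fingers": 1}, {"xyz": [0, 0, 0.05], "delta_rot": [0, 0, 0], "fingers": 1}, {"xyz": [0, 0, 0.05], "delta_rot": [0, 0, 0], "fingers": 1}], grip_force=60)

```text
clock: 13.35
tcp_pos: [0.4198, -0.0892, 0.0029]
orientation: [3.137, -0.153, 0.003]
contact_force: [-0.7, -0.3, 8.1]
grip_width: 0.0101
```

jog_arm(rows=[{"xyz": [0, 0, 0], "delta_rot": [0, 0, 0], "fingers": 1}, {"xyz": [0, 0, 0], "delta_rot": [0, 0, 0], "fingers": 1}, {"xyz": [0, 0, -0.5], "delta_rot": [0, 0, 0], "fingers": 1}, {"xyz": [0, 0, -2], "delta_rot": [0, 0, 0], "fingers": 1}, {"xyz": [0, 0, -4], "delta_rot": [0, 0, 0], "fingers": 1}], grip_force=80)

```text
clock: 13.77
tcp_pos: [0.4186, -0.0891, 0.0428]
orientation: [3.137, -0.153, -0.001]
contact_force: [0.0, -0.4, 0.4]
grip_width: 0.0091
```

Run:
```python
from h import *
S=imaging.grab_frame("side")
zoom("side",(310,300),100,7,"q3.png",S)
st()
```

```text
t 13.82 tcp [ 0.4206 -0.0896  0.0458] yaw(y) -95.6 z [ 0.004 -0.    -1.   ] F [ 0.6 -0.8  2.3] w 0.0094 q [-0.41  0.45  0.58  2.3  -0.5   0.51 -1.1 ]
```

View pics/q3.png

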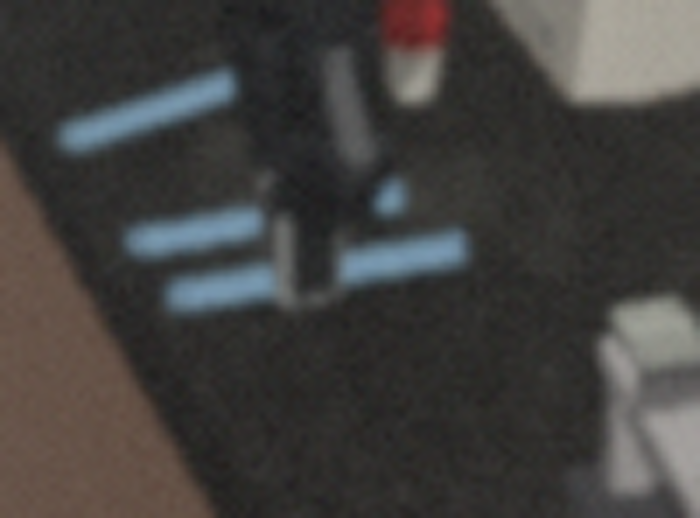

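Run:
```python
from h import *
np.set_printoptions(precision=3,suppress=True)
f=lambda x,y:(360+x/8,201+y/8)
for p in [(60,70),(250,160),(400,200),(560,220),(720,240)]:
    print([onz("top",f(*p),z)[:2] for z in(.03,.1,.15)])
Rr=lambda p:R.from_euler('z',-.095).apply(p)+[.4875,-.279,0]
for n,l in [("hover3",(-.033,-.042,0)),("seat3",(-.033,-.08,0)),("hover2",(-.033,.038,0)),("hover1",(-.033,.118,0))]: print(n,Rr(l))
tgt((.425,-.15,.11),-95.6);tgt((.4507,-.3178,.11),-95.4)
```

```text
[array([ 0.55 , -0.172]), array([ 0.536, -0.169]), array([ 0.525, -0.166])]
[array([ 0.52 , -0.232]), array([ 0.507, -0.225]), array([ 0.498, -0.22 ])]
[array([ 0.506, -0.279]), array([ 0.494, -0.269]), array([ 0.486, -0.262])]
[array([ 0.499, -0.329]), array([ 0.487, -0.316]), array([ 0.479, -0.307])]
[array([ 0.491, -0.379]), array([ 0.481, -0.363]), array([ 0.473, -0.351])]
hover3 [ 0.451 -0.318  0.   ]
seat3 [ 0.447 -0.356  0.   ]
hover2 [ 0.458 -0.238  0.   ]
hover1 [ 0.466 -0.158  0.   ]
cm [1.06, 5.97, -6.42] rot [-0.0, -0.2, -0.0] |rot| 0.2
cm [5.27, 22.42, -6.4] rot [-0.0, -0.2, -0.2] |rot| 0.3
```

Run:
```python
from h import *
np.set_printoptions(precision=3,suppress=True)
for p in [(418,424),(396,402),(373,322),(375,335)]:
    print(p,[onz("side",p,z)[:2] for z in(0,.03,.066,.1,.15)])
zoom("side",(400,390),90,8,"cas.png");zoom("side",(400,310),110,7,"cas2.png")
```

```text
(418, 424) [array([ 0.502, -0.455]), array([ 0.485, -0.475]), array([ 0.465, -0.5  ]), array([ 0.445, -0.523]), array([ 0.417, -0.557])]
(396, 402) [array([ 0.492, -0.394]), array([ 0.475, -0.417]), array([ 0.455, -0.444]), array([ 0.436, -0.47 ]), array([ 0.408, -0.508])]
(373, 322) [array([ 0.566, -0.165]), array([ 0.546, -0.196]), array([ 0.522, -0.234]), array([ 0.5 , -0.27]), array([ 0.468, -0.323])]
(375, 335) [array([ 0.548, -0.207]), array([ 0.529, -0.237]), array([ 0.506, -0.273]), array([ 0.485, -0.307]), array([ 0.453, -0.357])]
```

View pics/cas.png

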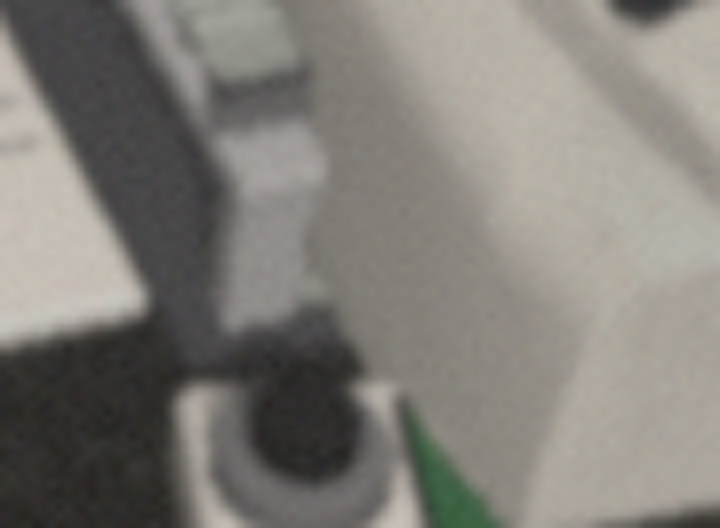

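View pics/cas2.png

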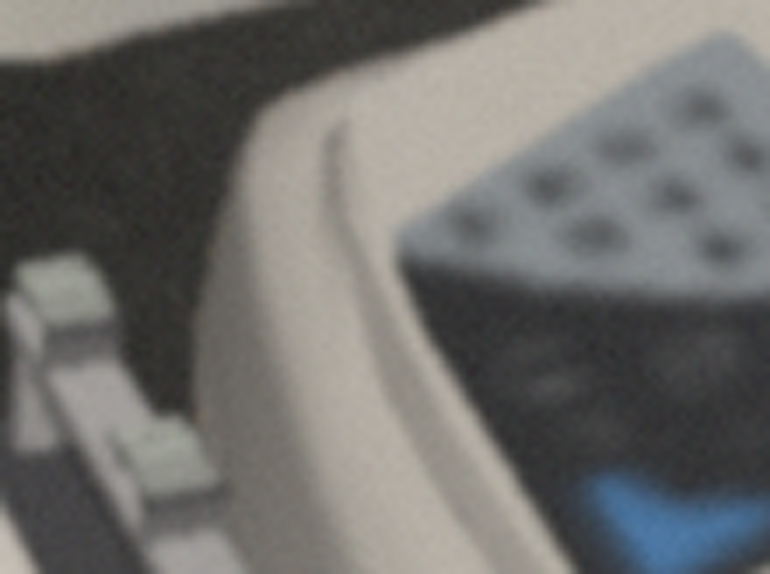

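Run:
```python
from h import *
np.set_printoptions(precision=3,suppress=True)
f=lambda x,y:(360+x/8,201+y/8)
for p in [(250,80),(400,130),(560,165),(720,185)]:
    for z in(.03,.06,.08,.1,.12,.15):
        P=onz("top",f(*p),z);s=proj("side",P)[0];print(p,z,P[:2],"cas",((s-[355,357])*8).round(),"cas2",((s-[345,269])*7).round())
```

```text
(250, 80) 0.03 [ 0.546 -0.232] cas [ 207. -200.] cas2 [251. 441.]
(250, 80) 0.06 [ 0.54  -0.229] cas [ 190. -288.] cas2 [237. 364.]
(250, 80) 0.08 [ 0.536 -0.227] cas [ 179. -348.] cas2 [227. 311.]
(250, 80) 0.1 [ 0.532 -0.225] cas [ 168. -410.] cas2 [217. 258.]
(250, 80) 0.12 [ 0.527 -0.223] cas [ 156. -472.] cas2 [207. 203.]
(250, 80) 0.15 [ 0.521 -0.22 ] cas [ 139. -567.] cas2 [191. 120.]
(400, 130) 0.03 [ 0.529 -0.28 ] cas [237. -75.] cas2 [278. 551.]
(400, 130) 0.06 [ 0.523 -0.275] cas [ 220. -168.] cas2 [262. 469.]
(400, 130) 0.08 [ 0.519 -0.273] cas [ 208. -231.] cas2 [252. 414.]
(400, 130) 0.1 [ 0.515 -0.27 ] cas [ 196. -296.] cas2 [241. 357.]
(400, 130) 0.12 [ 0.512 -0.267] cas [ 184. -361.] cas2 [231. 300.]
(400, 130) 0.15 [ 0.506 -0.263] cas [ 165. -462.] cas2 [214. 212.]
(560, 165) 0.03 [ 0.516 -0.33 ] cas [293.  64.] cas2 [327. 672.]
(560, 165) 0.06 [ 0.511 -0.324] cas [274. -35.] cas2 [310. 586.]
(560, 165) 0.08 [ 0.508 -0.32 ] cas [ 262. -102.] cas2 [299. 527.]
(560, 165) 0.1 [ 0.504 -0.317] cas [ 249. -170.] cas2 [287. 467.]
(560, 165) 0.12 [ 0.5   -0.313] cas [ 235. -240.] cas2 [276. 406.]
(560, 165) 0.15 [ 0.495 -0.307] cas [ 215. -347.] cas2 [258. 313.]
(720, 185) 0.03 [ 0.509 -0.38 ] cas [372. 208.] cas2 [395. 798.]
(720, 185) 0.06 [ 0.504 -0.373] cas [351. 103.] cas2 [377. 707.]
(720, 185) 0.08 [ 0.501 -0.368] cas [337.  32.] cas2 [365. 644.]
(720, 185) 0.1 [ 0.497 -0.363] cas [322. -40.] cas2 [352. 581.]
(720, 185) 0.12 [ 0.494 -0.359] cas [ 308. -114.] cas2 [339. 516.]
(720, 185) 0.15 [ 0.489 -0.352] cas [ 285. -227.] cas2 [320. 417.]
```

Run:
```python
from h import *
st();tgt((.425,-.15,.11),-95.4);tgt((.425,-.25,.11),-95.4)
```

```text
t 13.92 tcp [ 0.4207 -0.089   0.0439] yaw(y) -95.6 z [ 0.005 -0.    -1.   ] F [ 0.2  0.5 -0.1] w 0.0094 q [-0.41  0.45  0.58  2.3  -0.51  0.51 -1.1 ]
cm [1.05, 6.03, -6.6] rot [0.0, -0.3, -0.2] |rot| 0.3
cm [2.02, 15.98, -6.6] rot [0.0, -0.3, -0.2] |rot| 0.3
```

jog_arm(rows=[{"xyz": [0.5, 2, -2], "delta_rot": [0, -0.3, 0], "fingers": 1}, {"xyz": [1, 5, -4], "delta_rot": [0, -0.3, -0.2], "fingers": 1}, {"xyz": [1.4, 8.5, -6], "delta_rot": [0, -0.3, -0.2], "fingers": 1}, {"xyz": [1.7, 12, -6.6], "delta_rot": [0, -0.3, -0.2], "fingers": 1}, {"xyz": [2, 16, -6.6], "delta_rot": [0, -0.3, -0.2], "fingers": 1}])

```text
clock: 14.33
tcp_pos: [0.4259, -0.2509, 0.1111]
orientation: [-3.138, 0.143, -0.003]
contact_force: [1.4, 0.0, 0.2]
grip_width: 0.0094
```

Run:
```python
from h import *
zoom("side",(350,310),120,6,"s1.png")
st();tgt((.448,-.318,.10),-95.4)
```

```text
t 14.38 tcp [ 0.4242 -0.261   0.1118] yaw(y) -95.8 z [ 0.004 -0.007 -1.   ] F [ 1.1 -7.3  0.8] w 0.0094 q [-0.13  0.42  0.69  2.12 -0.4   0.72 -0.85]
cm [2.94, 5.42, 1.23] rot [0.4, -0.3, -0.4] |rot| 0.6
```

View pics/s1.png

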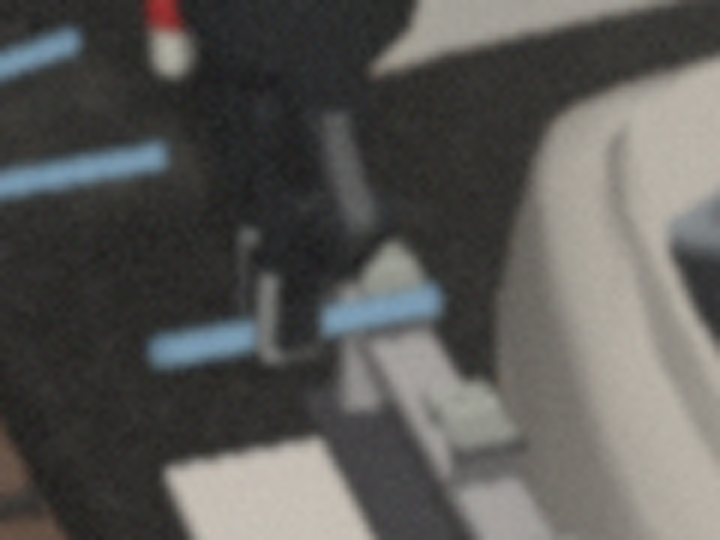

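jog_arm(rows=[{"xyz": [0.8, 1.5, 0], "delta_rot": [0.4, -0.3, -0.4], "fingers": 1}, {"xyz": [1.6, 3, 0], "delta_rot": [0.4, -0.3, -0.4], "fingers": 1}, {"xyz": [2.3, 4.5, 0.2], "delta_rot": [0.4, -0.3, -0.4], "fingers": 1}, {"xyz": [2.8, 5.4, 0.5], "delta_rot": [0.4, -0.3, -0.4], "fingers": 1}, {"xyz": [2.8, 5.4, 1], "delta_rot": [0.4, -0.3, -0.4], "fingers": 1}])

```text
clock: 14.8
tcp_pos: [0.4471, -0.3195, 0.1018]
orientation: [3.137, -0.151, 0.0]
contact_force: [-0.1, -0.4, -0.1]
grip_width: 0.0096
```

Run:
```python
from h import *
zoom("side",(370,340),110,7,"s2.png");zoom("top",(420,235),100,8,"s3.png")
st();tgt((.447,-.318,.0645),-95.4)
```

```text
t 14.9 tcp [ 0.4457 -0.3164  0.1007] yaw(y) -95.4 z [-0.003  0.002 -1.   ] F [-0.4 -0.1 -0.4] w 0.0092 q [ 0.    0.51  0.65  2.01 -0.44  0.77 -0.75]
cm [0.16, 0.15, 3.62] rot [-0.1, 0.2, -0.0] |rot| 0.2
```

View pics/s2.png

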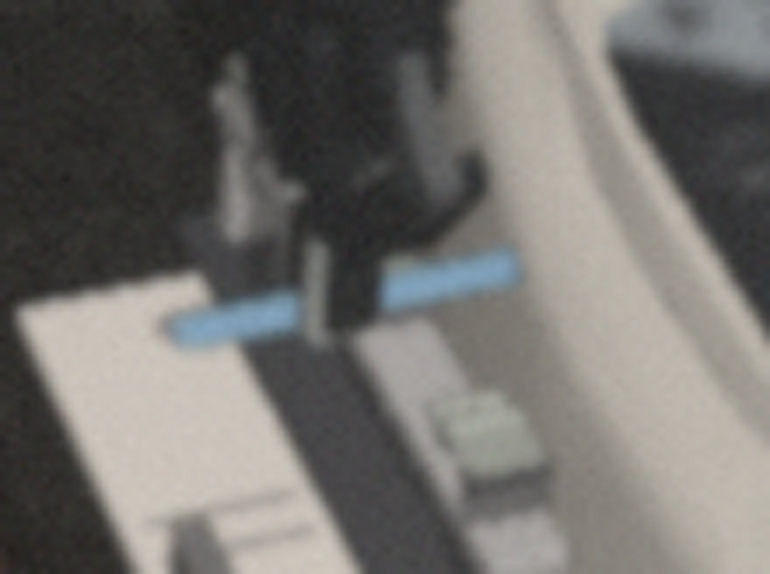

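View pics/s3.png

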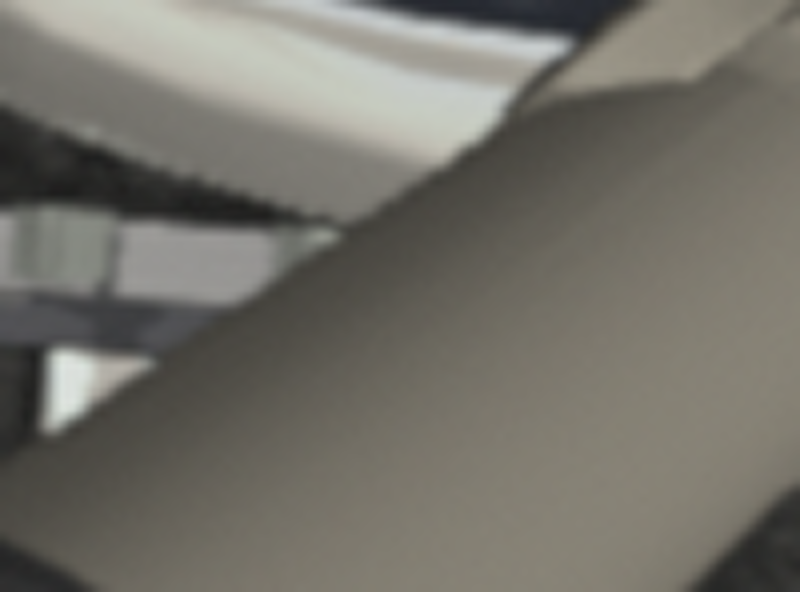

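jog_arm(rows=[{"xyz": [0.1, 0.1, 0.6], "delta_rot": [-0.1, 0.2, 0], "fingers": 1}, {"xyz": [0.1, 0.1, 1.2], "delta_rot": [-0.1, 0.2, 0], "fingers": 1}, {"xyz": [0.1, 0.1, 1.8], "delta_rot": [-0.1, 0.2, 0], "fingers": 1}, {"xyz": [0.1, 0.1, 2.4], "delta_rot": [-0.1, 0.2, 0], "fingers": 1}, {"xyz": [0.1, 0.1, 2.4], "delta_rot": [-0.1, 0.2, 0], "fingers": 1}])

```text
clock: 15.32
tcp_pos: [0.4458, -0.3164, 0.0754]
orientation: [-3.137, 0.147, 0.003]
contact_force: [0.9, 0.4, 0.1]
grip_width: 0.0094
```

Run:
```python
from h import *
zoom("side",(370,340),90,8,"s4.png")
st();tgt((.447,-.318,.0645),-95.4)
```

```text
t 15.37 tcp [ 0.446  -0.3169  0.0759] yaw(y) -95.4 z [-0.001  0.001 -1.   ] F [-0.1  1.1 -0.3] w 0.0092 q [ 0.03  0.55  0.62  2.02 -0.48  0.72 -0.72]
cm [0.11, 0.11, 1.14] rot [-0.0, 0.1, 0.0] |rot| 0.1
```

View pics/s4.png

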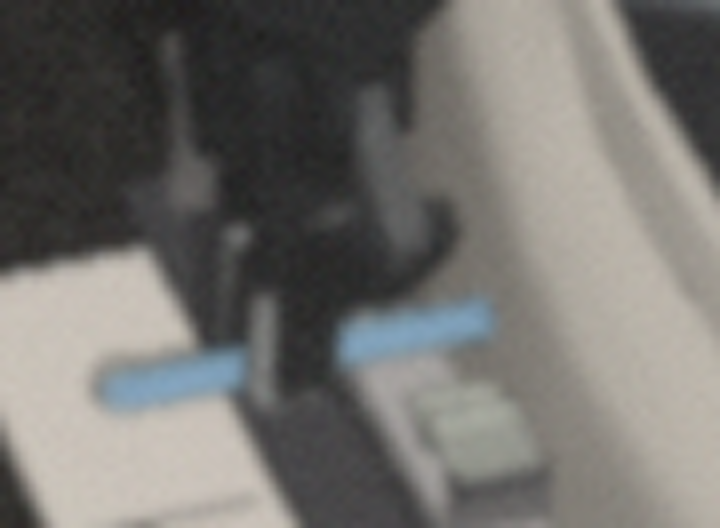

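jog_arm(rows=[{"xyz": [0, 0, 0.3], "delta_rot": [0, 0, 0], "fingers": 1}, {"xyz": [0, 0, 0.6], "delta_rot": [0, 0, 0], "fingers": 1}, {"xyz": [0, 0, 0.9], "delta_rot": [0, 0.1, 0], "fingers": 1}, {"xyz": [0, 0, 1.1], "delta_rot": [0, 0.1, 0], "fingers": 1}, {"xyz": [0, 0, 1.1], "delta_rot": [0, 0.1, 0], "fingers": 1}], grip_force=100)

```text
clock: 15.78
tcp_pos: [0.4457, -0.3167, 0.0645]
orientation: [-3.137, 0.148, 0.0]
contact_force: [-0.9, -0.6, -0.2]
grip_width: 0.0082
```

Run:
```python
from h import *
zoom("side",(370,340),90,8,"s5.png")
st();tgt((.447-.001,-.318,.0645),-95.4)
```

```text
t 15.83 tcp [ 0.4459 -0.3168  0.0648] yaw(y) -95.4 z [ 0.     0.001 -1.   ] F [ 0.4 -0.9 -0.3] w 0.0082 q [ 0.04  0.57  0.6   2.03 -0.49  0.7  -0.7 ]
cm [0.02, 0.12, 0.03] rot [-0.0, -0.0, 0.0] |rot| 0.1
```

View pics/s5.png

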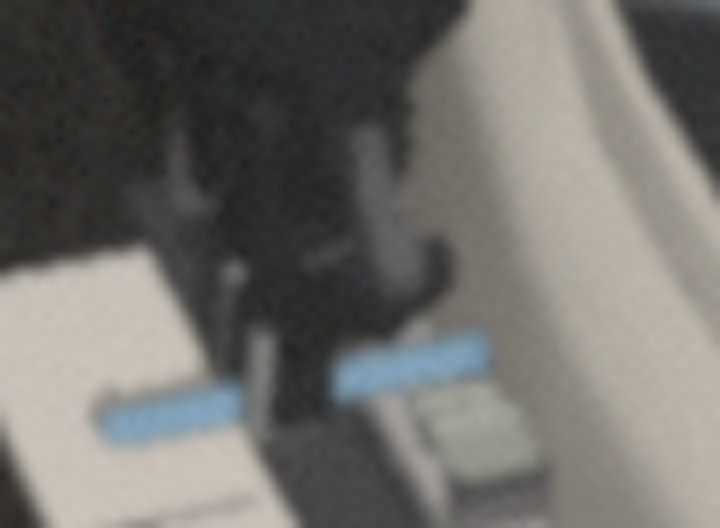

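jog_arm(rows=[{"xyz": [0, 0.4, 0], "delta_rot": [0, 0, 0], "fingers": 1}, {"xyz": [0, 0.8, 0], "delta_rot": [0, 0, 0], "fingers": 1}, {"xyz": [0, 1.2, 0], "delta_rot": [0, 0, 0], "fingers": 1}, {"xyz": [0, 1.6, 0], "delta_rot": [0, 0, 0], "fingers": 1}, {"xyz": [0, 2.0, 0], "delta_rot": [0, 0, 0], "fingers": 1}])

```text
clock: 16.25
tcp_pos: [0.4437, -0.3353, 0.0642]
orientation: [-3.134, 0.146, 0.002]
contact_force: [0.9, 7.4, -2.1]
grip_width: 0.0085
```

Run:
```python
from h import *
zoom("side",(370,340),90,8,"s6.png")
st();
```

```text
t 16.3 tcp [ 0.4436 -0.3361  0.0641] yaw(y) -95.4 z [-0.001  0.003 -1.   ] F [ 1.1  2.3 -3.6] w 0.0085 q [ 0.08  0.58  0.6   2.   -0.5   0.71 -0.67]
```

View pics/s6.png

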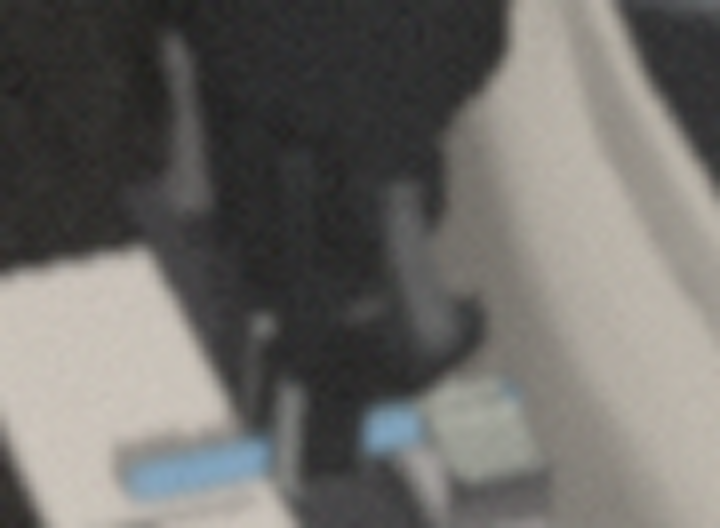

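jog_arm(rows=[{"xyz": [0, 0.5, 0], "delta_rot": [0, 0, 0], "fingers": 1}, {"xyz": [0, 1.0, 0], "delta_rot": [0, 0, 0], "fingers": 1}, {"xyz": [0, 1.5, 0], "delta_rot": [0, 0, 0], "fingers": 1}, {"xyz": [0, 2.0, 0], "delta_rot": [0, 0, 0], "fingers": 1}, {"xyz": [0, 2.1, 0], "delta_rot": [0, 0, 0], "fingers": 1}])

```text
clock: 16.72
tcp_pos: [0.4416, -0.3559, 0.0636]
orientation: [-3.132, 0.145, 0.003]
contact_force: [1.0, 6.7, -0.3]
grip_width: 0.0085
```

Run:
```python
from h import *
zoom("side",(370,350),90,8,"s7.png")
st();
```

```text
t 16.77 tcp [ 0.4416 -0.3558  0.0636] yaw(y) -95.3 z [-0.002  0.006 -1.   ] F [ 0.8  5.1 -1. ] w 0.0083 q [ 0.12  0.59  0.59  1.97 -0.5   0.73 -0.64]
```

View pics/s7.png

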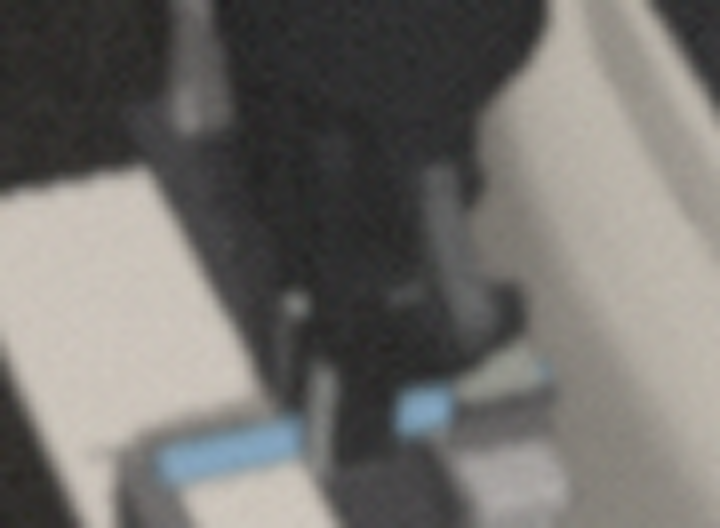

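jog_arm(rows=[{"xyz": [0, 0.2, 0], "delta_rot": [0, 0, 0], "fingers": 1}, {"xyz": [0, 0.4, 0], "delta_rot": [0, 0, 0], "fingers": 1}, {"xyz": [0, 0.6, 0], "delta_rot": [0, 0, 0], "fingers": 1}, {"xyz": [0, 0.6, 0], "delta_rot": [0, 0, 0], "fingers": 1}, {"xyz": [0, 0.6, 0], "delta_rot": [0, 0, 0], "fingers": 1}])

```text
clock: 17.18
tcp_pos: [0.4415, -0.3564, 0.0631]
orientation: [-3.123, 0.139, 0.007]
contact_force: [0.0, 15.6, 9.2]
grip_width: 0.0082
```

Run:
```python
from h import *
st();
```

```text
t 17.18 tcp [ 0.4415 -0.3564  0.0631] yaw(y) -95.1 z [-0.004  0.015 -1.   ] F [ 0.  15.6  9.2] w 0.0082 q [ 0.13  0.6   0.59  1.97 -0.5   0.74 -0.63]
```

jog_arm(rows=[{"xyz": [0, -0.1, 0], "delta_rot": [0.8, 0, 0], "fingers": 0.95}, {"xyz": [0, -0.1, 0], "delta_rot": [0.8, 0, 0], "fingers": 0.8}, {"xyz": [0, -0.1, 0], "delta_rot": [0.8, 0, 0], "fingers": 0.7}, {"xyz": [0, -0.1, 0], "delta_rot": [0.8, 0, 0], "fingers": 0.65}, {"xyz": [0, -0.1, -0.2], "delta_rot": [0.8, 0, 0], "fingers": 0.65}])

```text
clock: 17.6
tcp_pos: [0.4414, -0.3559, 0.065]
orientation: [-3.11, 0.14, 0.006]
contact_force: [-0.9, 0.2, 0.8]
grip_width: 0.0301
```

jog_arm(rows=[{"xyz": [0, 0, -1], "delta_rot": [0, 0, 0], "fingers": 0.65}, {"xyz": [0, 0, -2.5], "delta_rot": [0, 0, 0], "fingers": 0.65}, {"xyz": [-0.3, 0, -4], "delta_rot": [0, 0, 0], "fingers": 0.65}, {"xyz": [-0.8, -1, -5], "delta_rot": [0, 0, 0], "fingers": 0.65}, {"xyz": [-1, -3, -5.5], "delta_rot": [0, 0, 0], "fingers": 0.65}])

```text
clock: 18.02
tcp_pos: [0.4336, -0.3299, 0.1235]
orientation: [-3.113, 0.147, 0.002]
contact_force: [-0.4, 0.0, 0.1]
grip_width: 0.0297
```

```bash
python3 - <<'E'
from h import *
S=imaging.grab_frame("side");zoom("side",(375,355),90,8,"s8.png",S)
st();tgt((.428,-.15,.1),-95)
E
python3 tubes.py
```

```text
t 18.07 tcp [ 0.4345 -0.3241  0.1231] yaw(y) -95.1 z [-0.001  0.03  -1.   ] F [-0.5  3.6 -0.8] w 0.0298 q [ 0.03  0.47  0.66  1.99 -0.42  0.83 -0.73]
cm [-2.19, -17.21, 2.83] rot [-1.7, 0.2, -0.1] |rot| 1.7
side 156 mid [0.4394 0.072 ] len 0.10242741560865193 ang 11.20973158014211
side 164 mid [0.4567 0.0263] len 0.10064652811958466 ang -4.010287870139473
side 154 mid [ 0.4671 -0.3026] len 0.07794373015839005 ang -5.969608677938986
top 155 mid [0.4536 0.031 ] len 0.10064221184516106 ang -4.345197863046017
top 168 mid [0.4354 0.0763] len 0.10234649552984224 ang 10.559800257053743
```

View pics/s8.png

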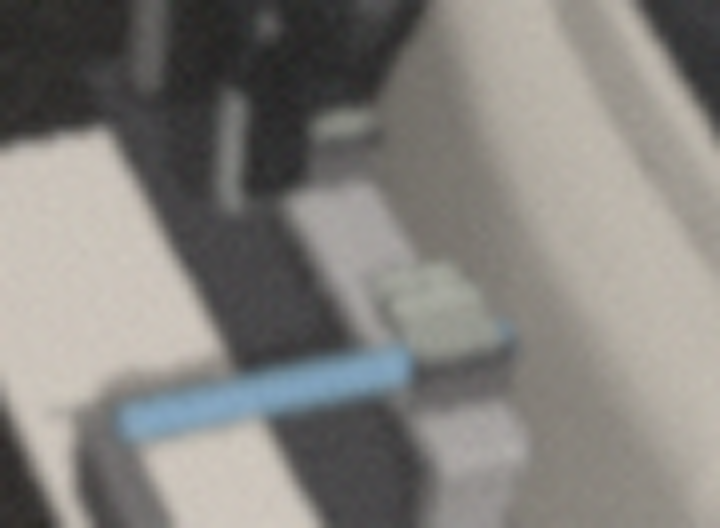

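Run:
```python
from h import *
np.set_printoptions(precision=4,suppress=True)
Rr=lambda P:R.from_euler('z',.095).apply(np.array(P)-[.4875,-.279,0])
for p in [(120,425),(122,405),(130,440)]:
    print(Rr(onz("side",(330+p[0]/8-.4,317+p[1]/8-.4),.066)))
st();tgt((.432,-.12,.11),-94.5)
```

```text
[-0.0759 -0.0676  0.066 ]
[-0.0731 -0.0615  0.066 ]
[-0.0753 -0.0728  0.066 ]
t 18.17 tcp [ 0.4348 -0.3259  0.1221] yaw(y) -95.0 z [-0.001  0.029 -1.   ] F [-0.5 -0.4 -0.7] w 0.03 q [ 0.04  0.48  0.66  1.99 -0.42  0.83 -0.72]
cm [-2.08, -20.44, 1.8] rot [-1.6, 0.2, -0.5] |rot| 1.7
```

jog_arm(rows=[{"xyz": [-0.4, -4, 0.4], "delta_rot": [-0.8, 0, 0], "fingers": 0.65}, {"xyz": [-0.8, -8, 0.8], "delta_rot": [-1.6, 0.2, -0.2], "fingers": 0.65}, {"xyz": [-1.3, -12, 1.2], "delta_rot": [-1.6, 0.2, -0.4], "fingers": 0.65}, {"xyz": [-1.7, -16, 1.6], "delta_rot": [-1.6, 0.2, -0.5], "fingers": 0.6}, {"xyz": [-2, -20, 1.8], "delta_rot": [-1.6, 0.2, -0.5], "fingers": 0.6}])

```text
clock: 18.58
tcp_pos: [0.4319, -0.1235, 0.11]
orientation: [-3.139, 0.127, -0.001]
contact_force: [1.3, 1.2, 0.6]
grip_width: 0.0342
```

```bash
python3 - <<'E'
from h import *
st();tgt((.432,.0305,.06),-94.2)
E
python3 tubes.py
```

```text
t 18.58 tcp [ 0.4319 -0.1235  0.11  ] yaw(y) -94.6 z [ 0.  0. -1.] F [1.3 1.2 0.6] w 0.0342 q [-0.44  0.34  0.69  2.22 -0.35  0.68 -1.15]
cm [-1.24, -15.35, 5.0] rot [-0.0, -0.0, -0.4] |rot| 0.4
side 161 mid [0.4394 0.0718] len 0.1025083923032075 ang 11.275174951503674
side 138 mid [0.4486 0.027 ] len 0.082023459570994 ang -4.486896407667624
side 147 mid [ 0.467  -0.3027] len 0.07795504933340325 ang -5.814151446371294
top 109 mid [0.4679 0.03  ] len 0.07235875417932712 ang -5.4834843066804115
top 156 mid [0.4384 0.0769] len 0.09622832918074149 ang 10.020697687550529
top 106 mid [ 0.4381 -0.3663] len 0.07255579788646277 ang -3.5887426965844273
```

jog_arm(rows=[{"xyz": [-0.2, -3, 1], "delta_rot": [0, 0, 0], "fingers": 0.6}, {"xyz": [-0.5, -6.5, 2], "delta_rot": [0, 0, 0], "fingers": 0.6}, {"xyz": [-0.8, -10, 3.5], "delta_rot": [0, 0, -0.2], "fingers": 0.6}, {"xyz": [-1.1, -13.5, 4.5], "delta_rot": [0, 0, -0.4], "fingers": 0.6}, {"xyz": [-1.2, -15.3, 5], "delta_rot": [0, 0, -0.4], "fingers": 0.6}])

```text
clock: 19.1
tcp_pos: [0.4312, 0.0385, 0.0593]
orientation: [-3.136, 0.092, 0.004]
contact_force: [0.6, 0.4, 0.0]
grip_width: 0.034
```

Run:
```python
from h import *
zoom("side",(300,270),100,7,"u1.png")
st();tgt((.4316,.0305,.003),-94.2)
```

```text
t 19.15 tcp [0.4313 0.0407 0.0588] yaw(y) -93.2 z [-0.003  0.005 -1.   ] F [-0.3  3.5  0.1] w 0.0341 q [-0.72  0.42  0.58  2.28 -0.45  0.55 -1.41]
cm [0.11, 1.04, 5.58] rot [-0.3, 0.2, 1.0] |rot| 1.1
```

View pics/u1.png

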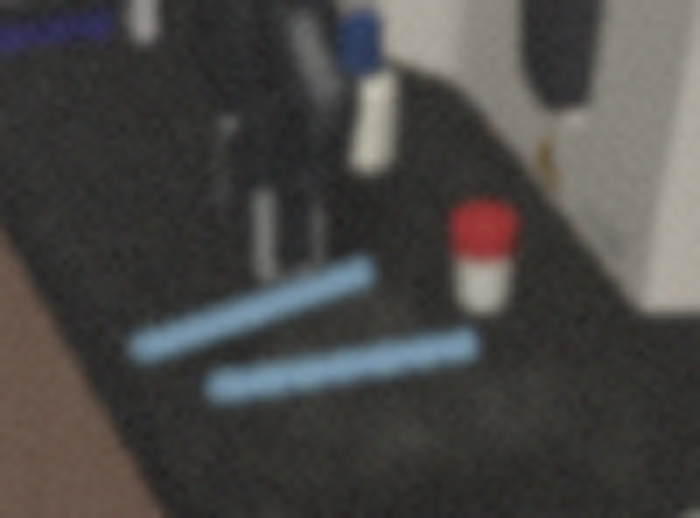

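jog_arm(rows=[{"xyz": [0.1, 0.6, 0.5], "delta_rot": [-0.3, 0.2, 1], "fingers": 0.6}, {"xyz": [0.1, 1.1, 1.5], "delta_rot": [-0.3, 0.2, 1], "fingers": 0.6}, {"xyz": [0.1, 1.1, 2.8], "delta_rot": [-0.3, 0.2, 1], "fingers": 0.65}, {"xyz": [0.1, 1.1, 3.5], "delta_rot": [-0.3, 0.2, 1], "fingers": 0.65}, {"xyz": [0.1, 1.1, 3.5], "delta_rot": [-0.3, 0.2, 1], "fingers": 0.65}])

```text
clock: 19.57
tcp_pos: [0.4312, 0.0281, 0.0229]
orientation: [3.137, -0.119, -0.002]
contact_force: [-0.7, -0.2, 0.2]
grip_width: 0.0297
```

Run:
```python
from h import *
zoom("side",(300,270),80,9,"u2.png")
st();tgt((.4316,.0302,.003),-94.2)
```

```text
t 19.62 tcp [0.4315 0.0284 0.0235] yaw(y) -94.3 z [-0.001 -0.002 -1.   ] F [ 0.3 -0.4  0.1] w 0.03 q [-0.63  0.49  0.51  2.3  -0.53  0.47 -1.34]
cm [-0.0, -0.19, 2.05] rot [0.1, 0.0, -0.1] |rot| 0.2
```

View pics/u2.png

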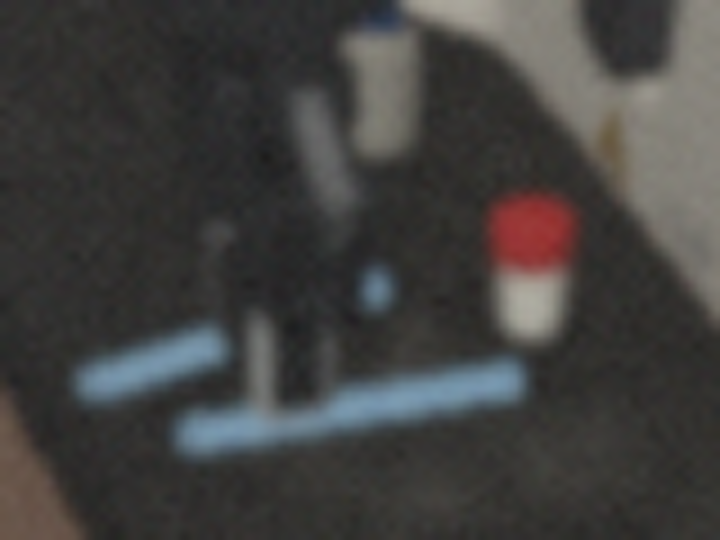

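jog_arm(rows=[{"xyz": [0, -0.1, 0.6], "delta_rot": [0, 0, 0], "fingers": 0.65}, {"xyz": [0, -0.1, 1.2], "delta_rot": [0, 0, 0], "fingers": 0.65}, {"xyz": [0, -0.1, 1.8], "delta_rot": [0, 0, 0], "fingers": 0.65}, {"xyz": [0, -0.1, 2.1], "delta_rot": [0, 0, 0], "fingers": 0.65}, {"xyz": [0, -0.1, 2.1], "delta_rot": [0, 0, 0], "fingers": 0.7}])

```text
clock: 20.03
tcp_pos: [0.4311, 0.0292, 0.0019]
orientation: [3.137, -0.119, -0.003]
contact_force: [-0.1, -0.1, -0.2]
grip_width: 0.026
```

Run:
```python
from h import *
zoom("side",(300,270),80,9,"u3.png")
st()
```

```text
t 20.08 tcp [0.4313 0.0292 0.0022] yaw(y) -94.3 z [-0.001 -0.002 -1.   ] F [ 0.5  0.6 -0. ] w 0.0258 q [-0.58  0.53  0.45  2.3  -0.57  0.42 -1.3 ]
```

View pics/u3.png

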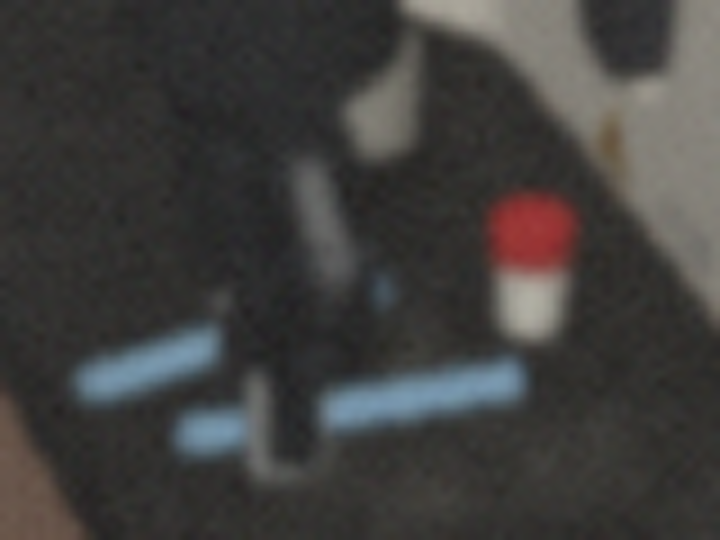

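jog_arm(rows=[{"xyz": [0, 0, 0.05], "delta_rot": [0, 0, 0], "fingers": 0.8}, {"xyz": [0, 0, 0.05], "delta_rot": [0, 0, 0], "fingers": 0.9}, {"xyz": [0, 0, 0.05], "delta_rot": [0, 0, 0], "fingers": 1}, {"xyz": [0, 0, 0.05], "delta_rot": [0, 0, 0], "fingers": 1}, {"xyz": [0, 0, 0.05], "delta_rot": [0, 0, 0], "fingers": 1}], grip_force=100)

```text
clock: 20.5
tcp_pos: [0.4313, 0.0293, 0.002]
orientation: [3.138, -0.119, -0.002]
contact_force: [-1.8, -0.1, 6.1]
grip_width: 0.0089
```

jog_arm(rows=[{"xyz": [0, 0, 0], "delta_rot": [0, 0, 0], "fingers": 1}, {"xyz": [0, 0, 0], "delta_rot": [0, 0, 0], "fingers": 1}, {"xyz": [0, 0.5, -1], "delta_rot": [0, 0, 0], "fingers": 1}, {"xyz": [0, 1.5, -2.5], "delta_rot": [0, 0, 0], "fingers": 1}, {"xyz": [0, 3.5, -4], "delta_rot": [0, 0, 0], "fingers": 1}])

```text
clock: 20.92
tcp_pos: [0.4287, -0.0042, 0.0422]
orientation: [3.138, -0.113, -0.003]
contact_force: [0.7, -0.6, -0.1]
grip_width: 0.0091
```

Run:
```python
from h import *
zoom("side",(310,280),90,8,"u4.png")
st();tgt((.432,-.10,.11),-95.4);tgt((.43,-.2,.11),-95.4)
Rr=lambda p:R.from_euler('z',-.095).apply(p)+[.4875,-.279,0]
print(Rr([-.048,.038,0]))
```

```text
t 20.97 tcp [ 0.4294 -0.0093  0.0445] yaw(y) -94.5 z [ 0.002 -0.003 -1.   ] F [-0.3 -4.   1.7] w 0.0084 q [-0.59  0.44  0.56  2.3  -0.48  0.51 -1.3 ]
cm [0.98, 9.04, -6.52] rot [0.1, -0.1, 0.9] |rot| 0.9
cm [1.56, 19.02, -6.5] rot [0.1, -0.1, 0.9] |rot| 0.9
[ 0.44332101 -0.2366182   0.        ]
```

View pics/u4.png

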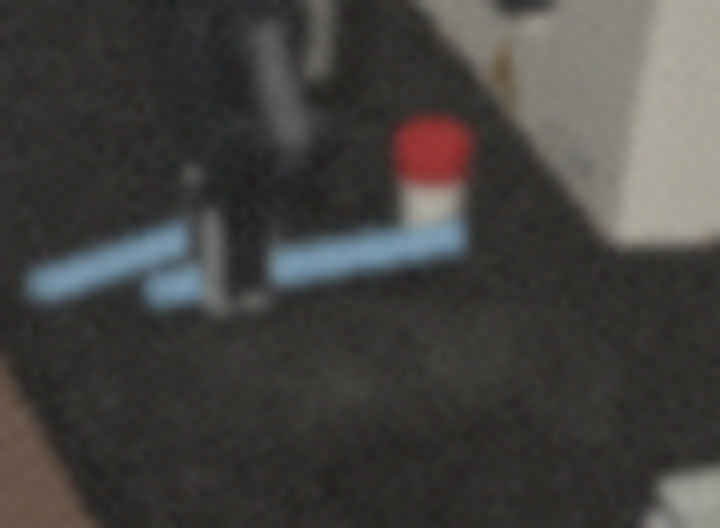

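jog_arm(rows=[{"xyz": [0.3, 4, -2], "delta_rot": [0, 0, 0.2], "fingers": 1}, {"xyz": [0.7, 8, -4], "delta_rot": [0, 0, 0.5], "fingers": 1}, {"xyz": [1, 12, -6], "delta_rot": [0, 0, 0.7], "fingers": 1}, {"xyz": [1.3, 15.5, -6.5], "delta_rot": [0, 0, 0.9], "fingers": 1}, {"xyz": [1.5, 18, -6.5], "delta_rot": [0, 0, 0.9], "fingers": 1}])

```text
clock: 21.38
tcp_pos: [0.4311, -0.1929, 0.1121]
orientation: [3.134, -0.15, 0.009]
contact_force: [0.5, 0.1, -0.3]
grip_width: 0.0085
```

Run:
```python
from h import *
zoom("side",(340,310),100,7,"u5.png")
st();tgt((.4433,-.2366,.10),-95.4)
```

```text
t 21.43 tcp [ 0.4307 -0.1993  0.1124] yaw(y) -95.9 z [ 0.007 -0.008 -1.   ] F [ 0.4 -6.3  1.5] w 0.0086 q [-0.26  0.37  0.69  2.17 -0.36  0.7  -1.01]
cm [1.63, 3.58, 1.28] rot [0.4, -0.5, -0.4] |rot| 0.8
```

View pics/u5.png

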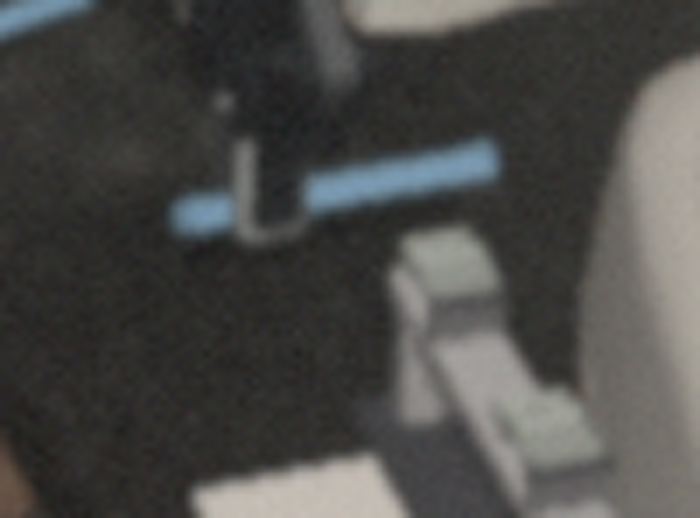

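jog_arm(rows=[{"xyz": [0.8, 1.5, 0.3], "delta_rot": [0.4, -0.5, -0.4], "fingers": 1}, {"xyz": [1.5, 3, 0.6], "delta_rot": [0.4, -0.5, -0.4], "fingers": 1}, {"xyz": [1.6, 3.6, 1.2], "delta_rot": [0.4, -0.5, -0.4], "fingers": 1}, {"xyz": [1.6, 3.6, 2], "delta_rot": [0.4, -0.5, -0.4], "fingers": 1}, {"xyz": [1.6, 3.6, 2.5], "delta_rot": [0.4, -0.5, -0.4], "fingers": 1}])

```text
clock: 21.85
tcp_pos: [0.4421, -0.2358, 0.0864]
orientation: [-3.137, 0.149, 0.004]
contact_force: [0.1, -0.4, -0.1]
grip_width: 0.0088
```

Run:
```python
from h import *
zoom("side",(355,320),100,7,"u6.png")
st();tgt((.4433,-.2366,.0635),-95.4)
```

```text
t 21.9 tcp [ 0.4417 -0.235   0.0857] yaw(y) -95.4 z [-0.004  0.001 -1.   ] F [-1.  -0.2 -0.6] w 0.0089 q [-0.13  0.47  0.63  2.12 -0.43  0.69 -0.88]
cm [0.19, 0.14, 2.22] rot [-0.1, 0.2, 0.0] |rot| 0.2
```

View pics/u6.png

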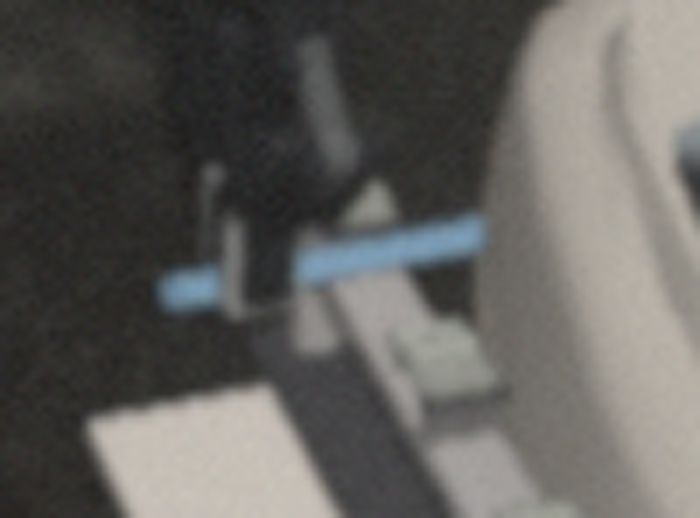

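jog_arm(rows=[{"xyz": [0.1, 0.1, 0.5], "delta_rot": [0, 0.2, 0], "fingers": 1}, {"xyz": [0.1, 0.1, 1.1], "delta_rot": [0, 0.2, 0], "fingers": 1}, {"xyz": [0.1, 0.1, 1.7], "delta_rot": [0, 0.2, 0], "fingers": 1}, {"xyz": [0.1, 0.1, 2.2], "delta_rot": [0, 0.2, 0], "fingers": 1}, {"xyz": [0.1, 0.1, 2.2], "delta_rot": [0, 0.2, 0], "fingers": 1}])

```text
clock: 22.32
tcp_pos: [0.4419, -0.2355, 0.0627]
orientation: [-3.137, 0.147, 0.003]
contact_force: [0.3, 0.1, 0.3]
grip_width: 0.0087
```

Run:
```python
from h import *
zoom("side",(355,320),100,7,"u7.png")
st();tgt((.4433,-.2366,.0635),-95.4)
```

```text
t 22.37 tcp [ 0.4421 -0.2358  0.0632] yaw(y) -95.4 z [-0.002  0.001 -1.   ] F [-0.2 -0.2  0.2] w 0.0087 q [-0.1   0.5   0.59  2.13 -0.47  0.64 -0.85]
cm [0.12, 0.07, -0.03] rot [-0.1, 0.1, 0.0] |rot| 0.1
```

View pics/u7.png

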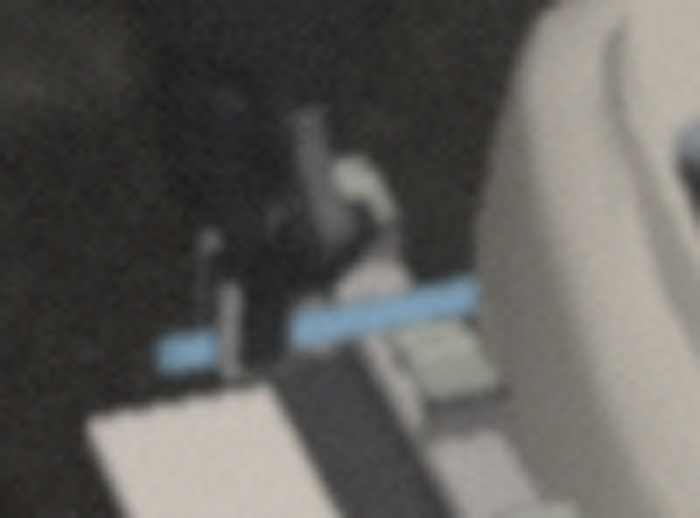

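jog_arm(rows=[{"xyz": [0, 0.4, 0], "delta_rot": [0, 0, 0], "fingers": 1}, {"xyz": [0, 0.8, 0], "delta_rot": [0, 0, 0], "fingers": 1}, {"xyz": [0, 1.2, 0], "delta_rot": [0, 0, 0], "fingers": 1}, {"xyz": [0, 1.6, 0], "delta_rot": [0, 0, 0], "fingers": 1}, {"xyz": [0, 2.0, 0], "delta_rot": [0, 0, 0], "fingers": 1}], grip_force=120)

```text
clock: 22.78
tcp_pos: [0.44, -0.2549, 0.0629]
orientation: [-3.135, 0.146, 0.004]
contact_force: [1.4, 6.1, -3.8]
grip_width: 0.0078
```

jog_arm(rows=[{"xyz": [0, 0.5, 0], "delta_rot": [0, 0, 0], "fingers": 1}, {"xyz": [0, 1.0, 0], "delta_rot": [0, 0, 0], "fingers": 1}, {"xyz": [0, 1.5, 0], "delta_rot": [0, 0, 0], "fingers": 1}, {"xyz": [0, 1.9, 0], "delta_rot": [0, 0, 0], "fingers": 1}, {"xyz": [0, 2.1, 0], "delta_rot": [0, 0, 0], "fingers": 1}])

```text
clock: 23.2
tcp_pos: [0.4378, -0.2756, 0.0627]
orientation: [-3.134, 0.145, 0.005]
contact_force: [1.5, 7.2, -1.4]
grip_width: 0.0076
```

Run:
```python
from h import *
zoom("side",(365,335),100,7,"u8.png")
st()
o=r.get_obs()["tcp_pos"]-[.4875,-.279,0];print(R.from_euler('z',.095).apply(o))
```

```text
t 23.25 tcp [ 0.4379 -0.2753  0.0627] yaw(y) -95.3 z [-0.003  0.005 -1.   ] F [-0.5  3.5 -1.7] w 0.0079 q [-0.01  0.53  0.58  2.09 -0.47  0.66 -0.77]
[-0.04971943 -0.00102557  0.06265245]
```

View pics/u8.png

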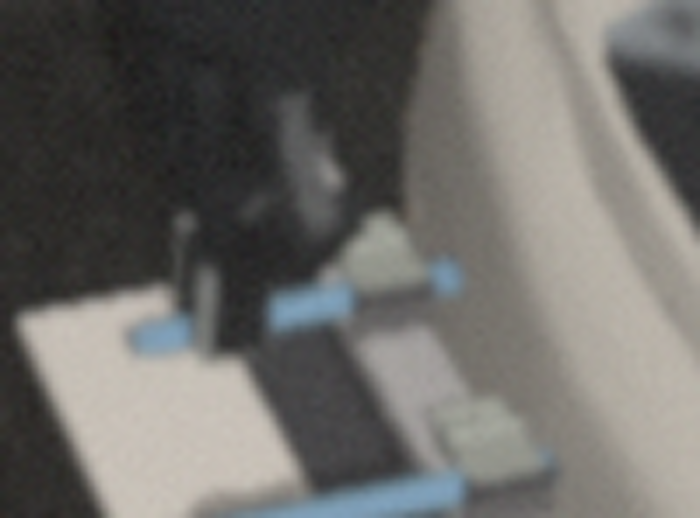

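Tube 2 is in jaw 2. I'll push a little more to confirm it's against the back wall.

jog_arm(rows=[{"xyz": [0, 0.2, 0], "delta_rot": [0, 0, 0], "fingers": 1}, {"xyz": [0, 0.4, 0], "delta_rot": [0, 0, 0], "fingers": 1}, {"xyz": [0, 0.6, 0], "delta_rot": [0, 0, 0], "fingers": 1}, {"xyz": [0, 0.6, 0], "delta_rot": [0, 0, 0], "fingers": 1}, {"xyz": [0, 0.6, 0], "delta_rot": [0, 0, 0], "fingers": 1}])

```text
clock: 23.67
tcp_pos: [0.4377, -0.2763, 0.0621]
orientation: [-3.126, 0.138, 0.009]
contact_force: [1.8, 14.7, 5.0]
grip_width: 0.0078
```

Run:
```python
from h import *
st()
o=r.get_obs()["tcp_pos"]-[.4875,-.279,0];print(R.from_euler('z',.095).apply(o))
```

```text
t 23.67 tcp [ 0.4377 -0.2763  0.0621] yaw(y) -95.1 z [-0.005  0.013 -1.   ] F [ 1.8 14.7  5. ] w 0.0078 q [-0.    0.53  0.58  2.08 -0.47  0.67 -0.76]
[-0.04984014 -0.00206018  0.06213685]
```

jog_arm(rows=[{"xyz": [0, -0.1, 0], "delta_rot": [0.7, -0.3, 0], "fingers": 0.95}, {"xyz": [0, -0.1, 0], "delta_rot": [0.7, -0.3, 0], "fingers": 0.8}, {"xyz": [0, -0.1, 0], "delta_rot": [0.7, -0.3, 0], "fingers": 0.7}, {"xyz": [0, -0.1, 0], "delta_rot": [0.7, -0.3, 0], "fingers": 0.65}, {"xyz": [0, -0.1, -0.2], "delta_rot": [0.7, -0.3, 0], "fingers": 0.65}])

```text
clock: 24.08
tcp_pos: [0.4375, -0.2759, 0.064]
orientation: [-3.114, 0.139, 0.017]
contact_force: [0.4, -0.4, -0.2]
grip_width: 0.0297
```

jog_arm(rows=[{"xyz": [0, 0, -1], "delta_rot": [0, 0, 0], "fingers": 0.65}, {"xyz": [0, 0, -2.5], "delta_rot": [0, 0, 0], "fingers": 0.65}, {"xyz": [-0.2, 0, -4], "delta_rot": [0, 0, 0], "fingers": 0.65}, {"xyz": [-0.4, -1.5, -5], "delta_rot": [0, 0, 0], "fingers": 0.65}, {"xyz": [-0.6, -4.5, -5], "delta_rot": [0, 0, 0], "fingers": 0.65}])

```text
clock: 24.5
tcp_pos: [0.4368, -0.2359, 0.1181]
orientation: [-3.118, 0.149, 0.009]
contact_force: [0.9, 0.2, 0.0]
grip_width: 0.0298
```

```bash
python3 - <<'E'
from h import *
zoom("side",(365,335),100,7,"v1.png")
st();tgt((.43,-.08,.1),-90)
E
python3 tubes.py
```

```text
t 24.55 tcp [ 0.4368 -0.2269  0.1163] yaw(y) -95.0 z [-0.009  0.028 -1.   ] F [-0.6  6.4 -1.3] w 0.0302 q [-0.16  0.4   0.65  2.11 -0.38  0.76 -0.92]
cm [-1.94, -14.52, 2.04] rot [-1.6, 0.6, -5.0] |rot| 5.3
side 163 mid [0.4394 0.0718] len 0.10252964443313353 ang 11.401646655557458
side 116 mid [ 0.4797 -0.2173] len 0.06852171983095309 ang -5.6339495549190675
side 149 mid [ 0.4671 -0.3026] len 0.07793739006706313 ang -6.053413989240039
top 167 mid [0.4354 0.0763] len 0.10234690875235611 ang 10.59346624147906
top 82 mid [ 0.4316 -0.3662] len 0.05965409332801638 ang -5.565642242772675
```

View pics/v1.png

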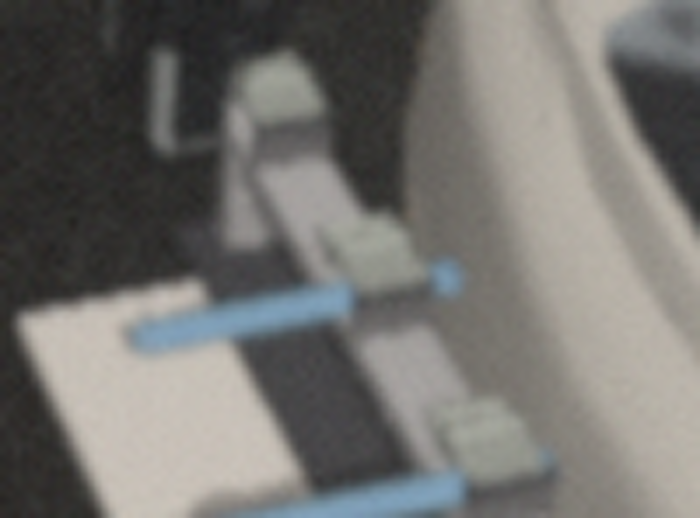

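jog_arm(rows=[{"xyz": [-0.5, -3.5, 0.4], "delta_rot": [-0.8, 0.3, -1], "fingers": 0.65}, {"xyz": [-1, -7, 0.8], "delta_rot": [-1.6, 0.6, -2], "fingers": 0.65}, {"xyz": [-1.4, -10.5, 1.2], "delta_rot": [-1.6, 0.6, -3], "fingers": 0.6}, {"xyz": [-1.8, -13.5, 1.6], "delta_rot": [-1.6, 0.6, -5], "fingers": 0.6}, {"xyz": [-2, -15, 2], "delta_rot": [-1.6, 0.6, -7], "fingers": 0.6}])

```text
clock: 25.07
tcp_pos: [0.4293, -0.0756, 0.0999]
orientation: [3.139, 0.064, 0.001]
contact_force: [-0.1, -0.8, -0.1]
grip_width: 0.0341
```

Run:
```python
from h import *
st();tgt((.425,.02,.08),-82);tgt((.4222,.0705,.06),-79.3)
```

```text
t 25.07 tcp [ 0.4293 -0.0756  0.0999] yaw(y) -87.6 z [ 0.001 -0.002 -1.   ] F [-0.1 -0.8 -0.1] w 0.0341 q [-0.49  0.33  0.62  2.26 -0.32  0.64 -1.17]
cm [-0.04, -9.58, 1.97] rot [0.1, -0.0, -5.6] |rot| 5.7
cm [-0.11, -14.64, 3.96] rot [0.1, -0.0, -8.3] |rot| 8.4
```

jog_arm(rows=[{"xyz": [0, -3, 0.7], "delta_rot": [0, 0, -2], "fingers": 0.6}, {"xyz": [0, -6.5, 1.5], "delta_rot": [0, 0, -4], "fingers": 0.6}, {"xyz": [0, -10, 2.3], "delta_rot": [0, 0, -6], "fingers": 0.6}, {"xyz": [0, -13, 3], "delta_rot": [0, 0, -8.3], "fingers": 0.6}, {"xyz": [-0.1, -14.4, 3.5], "delta_rot": [0, 0, -8.3], "fingers": 0.6}])

```text
clock: 25.48
tcp_pos: [0.4231, 0.071, 0.0643]
orientation: [3.126, 0.3, 0.002]
contact_force: [1.0, 0.9, 1.2]
grip_width: 0.034
```

Run:
```python
from h import *
zoom("side",(290,265),90,8,"w1.png")
st();tgt((.4222,.0708,.025),-79.3)
```

```text
t 25.53 tcp [0.4224 0.072  0.0636] yaw(y) -79.1 z [ 0.    -0.001 -1.   ] F [-0.7  1.7 -1.9] w 0.0341 q [-0.74  0.38  0.51  2.29 -0.36  0.54 -1.33]
cm [-0.04, 0.11, 3.86] rot [0.1, 0.0, 0.2] |rot| 0.3
```

View pics/w1.png

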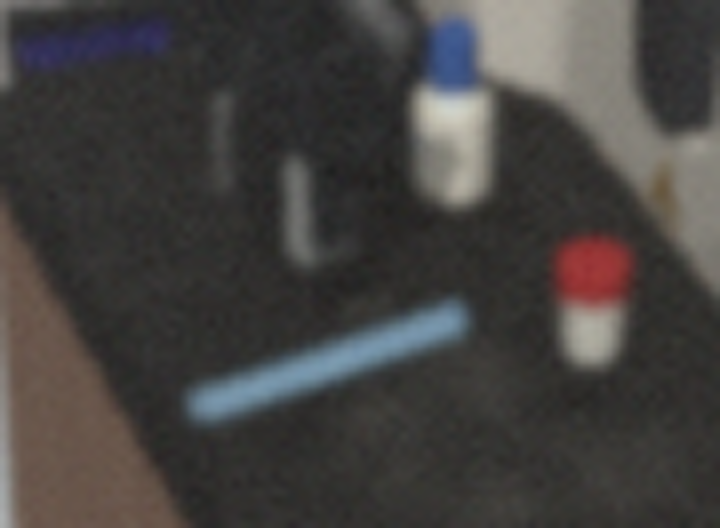

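jog_arm(rows=[{"xyz": [0, 0.1, 0.8], "delta_rot": [0, 0, 0.2], "fingers": 0.65}, {"xyz": [0, 0.1, 1.8], "delta_rot": [0, 0, 0.2], "fingers": 0.65}, {"xyz": [0, 0.1, 2.8], "delta_rot": [0, 0, 0.2], "fingers": 0.65}, {"xyz": [0, 0.1, 3.6], "delta_rot": [0, 0, 0.2], "fingers": 0.65}, {"xyz": [0, 0.1, 3.8], "delta_rot": [0, 0, 0.2], "fingers": 0.65}])

```text
clock: 25.95
tcp_pos: [0.4218, 0.0693, 0.0242]
orientation: [3.126, 0.29, -0.003]
contact_force: [0.5, 0.0, 0.6]
grip_width: 0.0298
```

Run:
```python
from h import *
zoom("side",(290,265),80,9,"w2.png")
st();tgt((.4222,.0708,.0025),-79.3)
```

```text
t 26.0 tcp [0.4219 0.0695 0.0244] yaw(y) -79.4 z [-0.002 -0.002 -1.   ] F [-0.4  1.1  0.6] w 0.0297 q [-0.67  0.47  0.43  2.3  -0.44  0.45 -1.26]
cm [0.06, -0.12, 2.19] rot [0.1, 0.1, -0.1] |rot| 0.2
```

View pics/w2.png

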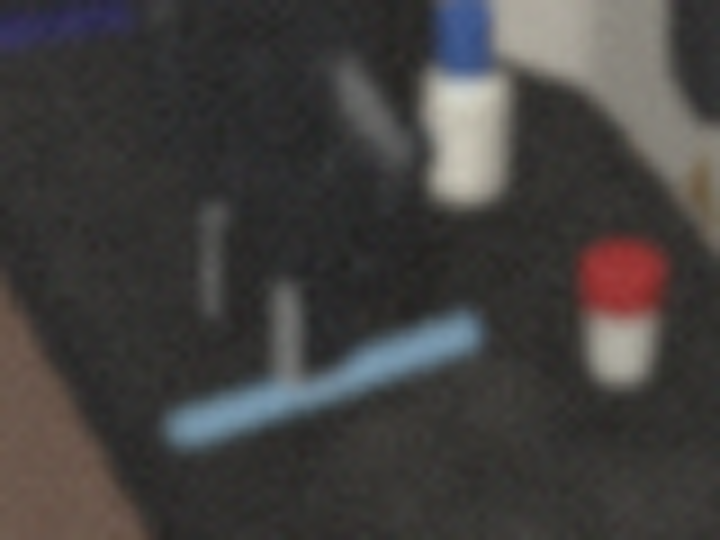

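jog_arm(rows=[{"xyz": [0, -0.1, 0.7], "delta_rot": [0, 0, 0], "fingers": 0.65}, {"xyz": [0, -0.1, 1.4], "delta_rot": [0, 0, 0], "fingers": 0.65}, {"xyz": [0, -0.1, 1.9], "delta_rot": [0, 0, 0], "fingers": 0.65}, {"xyz": [0, -0.1, 2.2], "delta_rot": [0, 0, 0], "fingers": 0.65}, {"xyz": [0, -0.1, 2.2], "delta_rot": [0, 0, 0], "fingers": 0.7}])

```text
clock: 26.42
tcp_pos: [0.4213, 0.0703, 0.0018]
orientation: [3.126, 0.29, -0.005]
contact_force: [-0.4, 0.1, -0.4]
grip_width: 0.0261
```

Run:
```python
from h import *
zoom("side",(290,265),80,9,"w3.png")
st()
```

```text
t 26.47 tcp [0.4215 0.0704 0.0022] yaw(y) -79.4 z [-0.002 -0.002 -1.   ] F [-0.3  0.1  0.1] w 0.0261 q [-0.63  0.51  0.38  2.31 -0.48  0.4  -1.23]
```

View pics/w3.png

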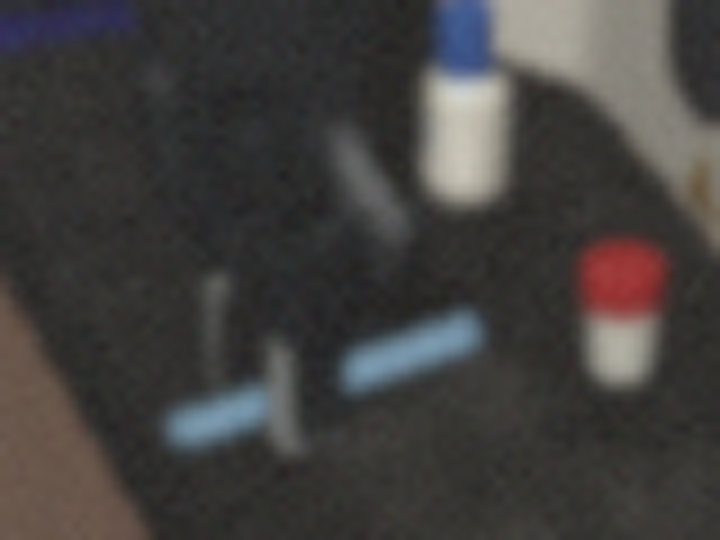

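jog_arm(rows=[{"xyz": [0, 0, 0.05], "delta_rot": [0, 0, 0], "fingers": 0.8}, {"xyz": [0, 0, 0.05], "delta_rot": [0, 0, 0], "fingers": 0.9}, {"xyz": [0, 0, 0.05], "delta_rot": [0, 0, 0], "fingers": 1}, {"xyz": [0, 0, 0.05], "delta_rot": [0, 0, 0], "fingers": 1}, {"xyz": [0, 0, 0.05], "delta_rot": [0, 0, 0], "fingers": 1}], grip_force=100)

```text
clock: 26.88
tcp_pos: [0.4216, 0.0704, 0.0021]
orientation: [3.126, 0.29, -0.003]
contact_force: [-0.9, -0.9, 5.7]
grip_width: 0.0087
```

jog_arm(rows=[{"xyz": [0, 0, 0], "delta_rot": [0, 0, 0], "fingers": 1}, {"xyz": [0, 0, 0], "delta_rot": [0, 0, 0], "fingers": 1}, {"xyz": [0, 0.5, -1], "delta_rot": [0, 0, 0], "fingers": 1}, {"xyz": [0.2, 2, -2.5], "delta_rot": [0, 0, 1], "fingers": 1}, {"xyz": [0.4, 4, -4], "delta_rot": [0, 0, 3], "fingers": 1}])

```text
clock: 27.3
tcp_pos: [0.4326, 0.0322, 0.0428]
orientation: [3.133, 0.211, -0.005]
contact_force: [1.2, 0.7, -0.1]
grip_width: 0.0087
```

Run:
```python
from h import *
zoom("side",(300,270),90,8,"w4.png")
st();tgt((.435,-.08,.11),-95.4);tgt((.435,-.12,.11),-95.4)
Rr=lambda p:R.from_euler('z',-.095).apply(p)+[.4875,-.2795,0]
print(Rr([-.039,.118,0]))
```

```text
t 27.35 tcp [0.4355 0.0277 0.0454] yaw(y) -82.8 z [ 0.002 -0.003 -1.   ] F [ 2.3 -3.7  0.7] w 0.0089 q [-0.61  0.43  0.49  2.28 -0.41  0.51 -1.25]
cm [-1.39, 10.7, -6.42] rot [0.2, -0.1, 12.6] |rot| 12.6
cm [-1.89, 14.67, -6.41] rot [0.2, -0.1, 12.6] |rot| 12.6
[ 0.459869   -0.15833265  0.        ]
```

View pics/w4.png

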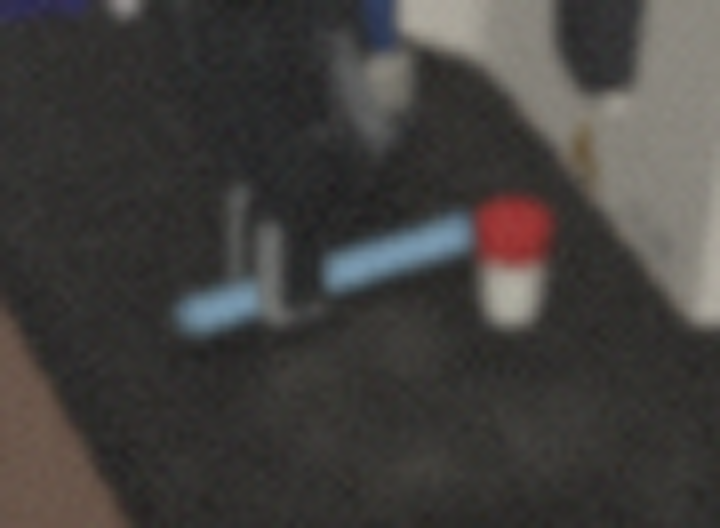

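jog_arm(rows=[{"xyz": [-0.5, 2.5, -2.5], "delta_rot": [0, 0, 2.5], "fingers": 1}, {"xyz": [-1, 6, -5], "delta_rot": [0, 0, 5], "fingers": 1}, {"xyz": [-1.4, 9, -6.4], "delta_rot": [0, 0, 8], "fingers": 1}, {"xyz": [-1.7, 12, -6.4], "delta_rot": [0, 0, 11], "fingers": 1}, {"xyz": [-1.9, 14, -6.4], "delta_rot": [0.2, 0, 12.6], "fingers": 1}])

```text
clock: 27.77
tcp_pos: [0.4345, -0.1164, 0.1116]
orientation: [-3.137, 0.155, -0.009]
contact_force: [-0.1, -0.2, -0.9]
grip_width: 0.0088
```

Run:
```python
from h import *
zoom("side",(320,300),100,7,"w5.png")
st();tgt((.459,-.158,.10),-95.4)
```

```text
t 27.82 tcp [ 0.4342 -0.1196  0.1115] yaw(y) -95.9 z [ 0.006 -0.001 -1.   ] F [ 0.2 -3.7  1.3] w 0.0086 q [-0.44  0.33  0.68  2.22 -0.33  0.68 -1.2 ]
cm [2.85, 3.56, 1.17] rot [0.0, -0.4, -0.5] |rot| 0.6
```

View pics/w5.png

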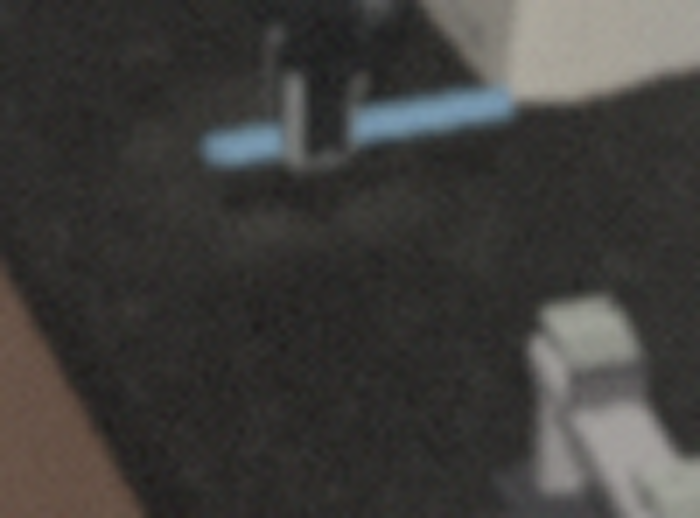

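jog_arm(rows=[{"xyz": [1, 1.2, 0.3], "delta_rot": [0, -0.4, -0.5], "fingers": 1}, {"xyz": [2, 2.4, 0.8], "delta_rot": [0, -0.4, -0.5], "fingers": 1}, {"xyz": [2.8, 3.4, 1.6], "delta_rot": [0, -0.4, -0.5], "fingers": 1}, {"xyz": [2.9, 3.5, 2.4], "delta_rot": [0, -0.4, -0.5], "fingers": 1}, {"xyz": [2.9, 3.5, 3], "delta_rot": [0, -0.4, -0.5], "fingers": 1}])

```text
clock: 28.23
tcp_pos: [0.4593, -0.1578, 0.0813]
orientation: [3.137, -0.15, -0.002]
contact_force: [-1.0, -0.0, -0.6]
grip_width: 0.0086
```

Run:
```python
from h import *
zoom("side",(345,305),100,7,"w6.png")
st();tgt((.4592,-.158,.0635),-95.4)
```

```text
t 28.28 tcp [ 0.4583 -0.1569  0.0803] yaw(y) -95.4 z [-0.003 -0.    -1.   ] F [-0.3  0.7 -1. ] w 0.0085 q [-0.29  0.45  0.61  2.16 -0.42  0.65 -1.05]
cm [0.11, 0.1, 1.68] rot [0.0, 0.2, -0.0] |rot| 0.2
```

View pics/w6.png

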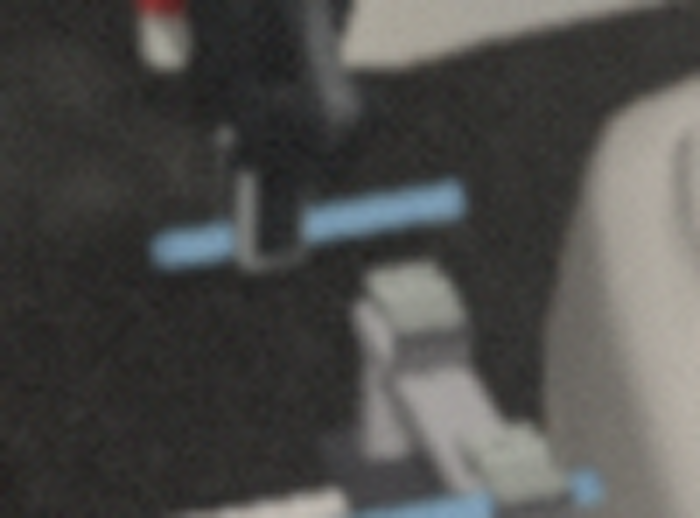

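jog_arm(rows=[{"xyz": [0, 0.1, 0.5], "delta_rot": [0, 0.2, 0], "fingers": 1}, {"xyz": [0, 0.1, 1.0], "delta_rot": [0, 0.2, 0], "fingers": 1}, {"xyz": [0, 0.1, 1.4], "delta_rot": [0, 0.2, 0], "fingers": 1}, {"xyz": [0, 0.1, 1.7], "delta_rot": [0, 0.2, 0], "fingers": 1}, {"xyz": [0, 0.1, 1.7], "delta_rot": [0, 0.2, 0], "fingers": 1}], grip_force=120)

```text
clock: 28.7
tcp_pos: [0.4577, -0.1574, 0.0628]
orientation: [3.138, -0.148, -0.001]
contact_force: [-0.2, 0.6, 0.1]
grip_width: 0.0078
```

Run:
```python
from h import *
zoom("side",(345,305),100,7,"w7.png")
st();o=r.get_obs()["tcp_pos"]-[.4875,-.279,0];print(R.from_euler('z',.095).apply(o))
```

```text
t 28.75 tcp [ 0.4579 -0.1576  0.0631] yaw(y) -95.4 z [-0.001 -0.    -1.   ] F [0.  1.  0.7] w 0.0079 q [-0.26  0.48  0.58  2.17 -0.45  0.61 -1.02]
[-0.04096233  0.1180284   0.0630619 ]
```

View pics/w7.png

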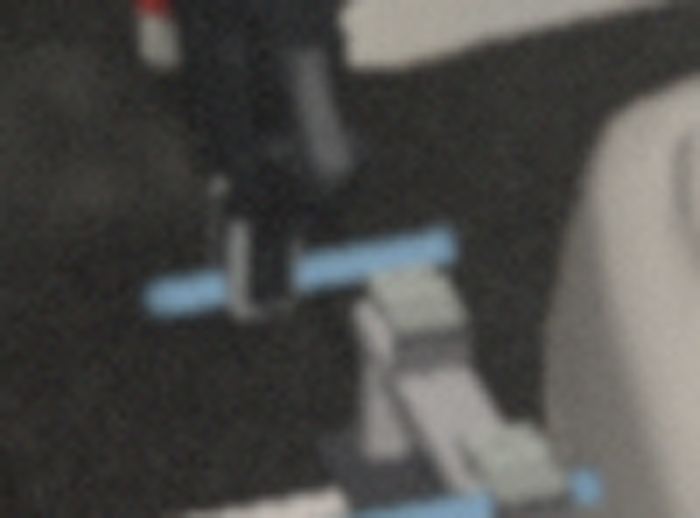

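jog_arm(rows=[{"xyz": [0, 0.4, 0], "delta_rot": [0, 0, 0], "fingers": 1}, {"xyz": [0, 0.8, 0], "delta_rot": [0, 0, 0], "fingers": 1}, {"xyz": [0, 1.2, 0], "delta_rot": [0, 0, 0], "fingers": 1}, {"xyz": [0, 1.6, 0], "delta_rot": [0, 0, 0], "fingers": 1}, {"xyz": [0, 2.0, 0], "delta_rot": [0, 0, 0], "fingers": 1}])

```text
clock: 29.17
tcp_pos: [0.4558, -0.1765, 0.0628]
orientation: [-3.137, 0.146, 0.003]
contact_force: [1.6, 6.4, -4.2]
grip_width: 0.0078
```

jog_arm(rows=[{"xyz": [0, 0.5, 0], "delta_rot": [0, 0, 0], "fingers": 1}, {"xyz": [0, 1.0, 0], "delta_rot": [0, 0, 0], "fingers": 1}, {"xyz": [0, 1.5, 0], "delta_rot": [0, 0, 0], "fingers": 1}, {"xyz": [0, 1.9, 0], "delta_rot": [0, 0, 0], "fingers": 1}, {"xyz": [0, 2.1, 0], "delta_rot": [0, 0, 0], "fingers": 1}])

```text
clock: 29.58
tcp_pos: [0.4536, -0.1965, 0.0626]
orientation: [-3.134, 0.145, 0.005]
contact_force: [2.1, 10.1, 0.0]
grip_width: 0.0079
```

jog_arm(rows=[{"xyz": [0, 0.2, 0], "delta_rot": [0, 0, 0], "fingers": 1}, {"xyz": [0, 0.4, 0], "delta_rot": [0, 0, 0], "fingers": 1}, {"xyz": [0, 0.5, 0], "delta_rot": [0, 0, 0], "fingers": 1}, {"xyz": [0, 0.5, 0], "delta_rot": [0, 0, 0], "fingers": 1}, {"xyz": [0, 0.5, 0], "delta_rot": [0, 0, 0], "fingers": 1}])

```text
clock: 30.0
tcp_pos: [0.4535, -0.1969, 0.0624]
orientation: [-3.128, 0.138, 0.008]
contact_force: [0.3, 14.4, 4.5]
grip_width: 0.0074
```

Run:
```python
from h import *
zoom("side",(355,320),100,7,"w8.png")
st();o=r.get_obs()["tcp_pos"]-[.4875,-.279,0];print(R.from_euler('z',.095).apply(o))
```

```text
t 30.05 tcp [ 0.4535 -0.1969  0.0624] yaw(y) -95.1 z [-0.004  0.011 -1.   ] F [ 0.1 14.4  4.5] w 0.0077 q [-0.16  0.49  0.57  2.14 -0.46  0.64 -0.93]
[-0.04167773  0.07849274  0.06235427]
```

View pics/w8.png

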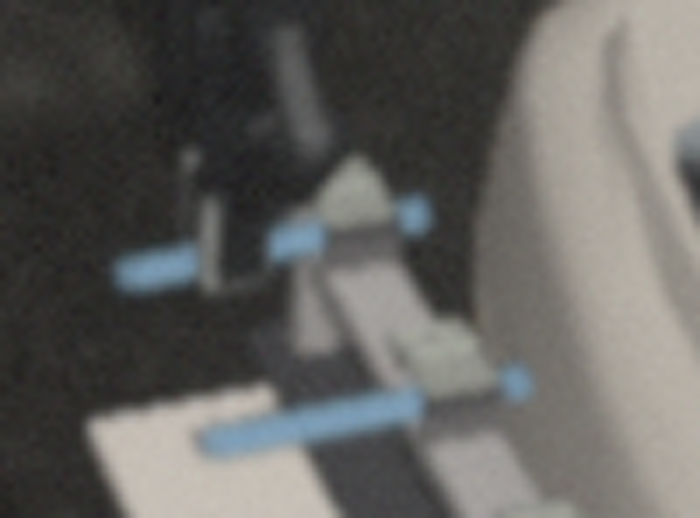

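jog_arm(rows=[{"xyz": [0, -0.1, 0], "delta_rot": [0.6, -0.2, 0], "fingers": 0.95}, {"xyz": [0, -0.1, 0], "delta_rot": [0.6, -0.2, 0], "fingers": 0.8}, {"xyz": [0, -0.1, 0], "delta_rot": [0.6, -0.2, 0], "fingers": 0.7}, {"xyz": [0, -0.1, 0], "delta_rot": [0.6, -0.2, 0], "fingers": 0.65}, {"xyz": [0, -0.1, -0.2], "delta_rot": [0.6, -0.2, 0], "fingers": 0.65}])

```text
clock: 30.47
tcp_pos: [0.4533, -0.1964, 0.0642]
orientation: [-3.118, 0.139, 0.013]
contact_force: [-0.6, 0.2, 0.7]
grip_width: 0.0301
```

jog_arm(rows=[{"xyz": [0, 0, -1.5], "delta_rot": [0, 0, 0], "fingers": 0.65}, {"xyz": [0, 0, -4], "delta_rot": [0, 0, 0], "fingers": 0.65}, {"xyz": [-0.5, 0, -7], "delta_rot": [0, 0, 0], "fingers": 0.8}, {"xyz": [-1.5, 0, -10], "delta_rot": [0, 0, 0], "fingers": 1}, {"xyz": [-2, 0, -12], "delta_rot": [0, 0, 0], "fingers": 1}])

```text
clock: 30.88
tcp_pos: [0.4339, -0.198, 0.1866]
orientation: [-3.118, 0.141, 0.011]
contact_force: [-0.0, -0.3, -0.6]
grip_width: 0.0001
```

```bash
python3 - <<'E'
from h import *
S=imaging.grab_frame("side");T=imaging.grab_frame("top")
zoom("side",(360,340),110,7,"x1.png",S);zoom("top",(420,240),120,6,"x2.png",T);zoom("side",(260,215),120,6,"x3.png",S)
st();tgt((.43,-.33,.17),-95,12)
E
python3 tubes.py
```

```text
t 30.98 tcp [ 0.4354 -0.1983  0.1874] yaw(y) -95.2 z [-0.001  0.021 -1.   ] F [ 0.5  0.6 -0.9] w -0.0001 q [-0.31  0.25  0.73  2.09 -0.24  0.89 -1.1 ]
cm [0.66, 13.2, 1.47] rot [-1.1, 12.2, -0.3] |rot| 12.2
side 144 mid [ 0.4873 -0.131 ] len 0.0705338623872396 ang -5.15817333178533
side 121 mid [ 0.4791 -0.2169] len 0.06729682129133294 ang -5.047519804562253
side 153 mid [ 0.4675 -0.3028] len 0.0769921809352733 ang -6.248330452956992
top 107 mid [ 0.4381 -0.3662] len 0.07253265327741298 ang -3.243408270928973
```

View pics/x1.png

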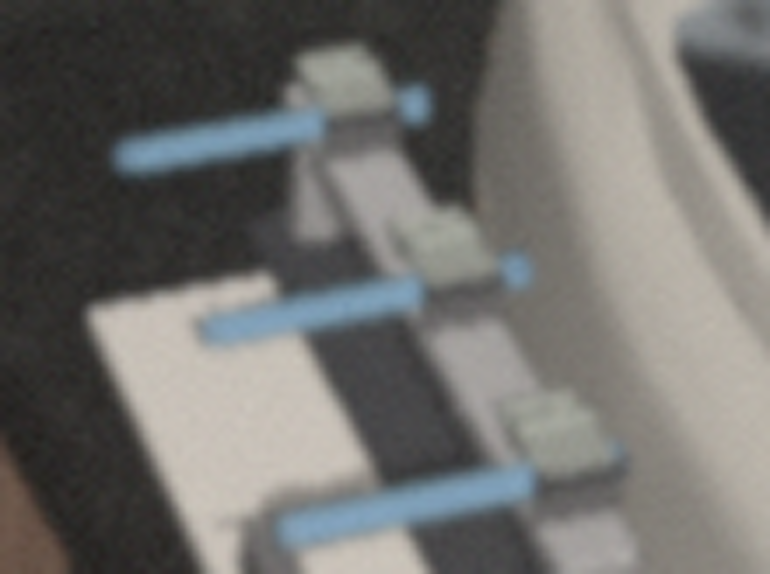

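View pics/x2.png

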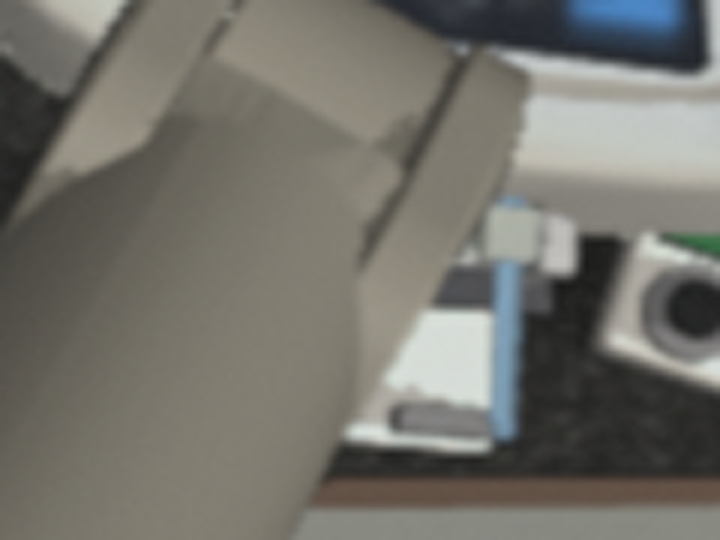

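View pics/x3.png

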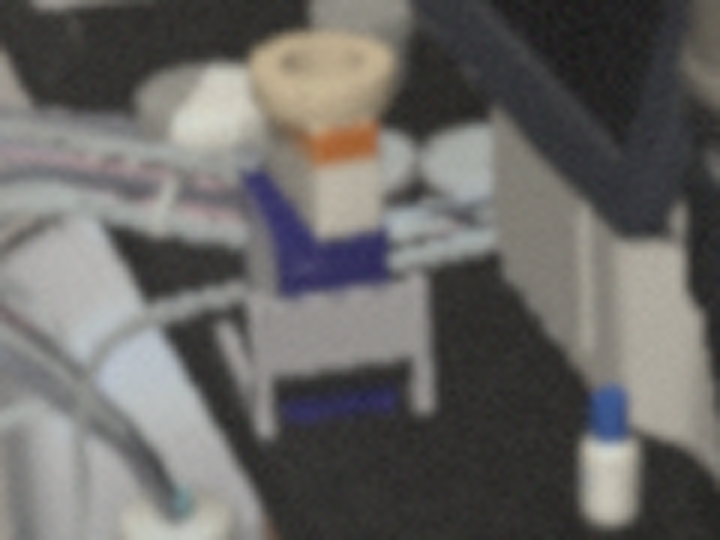

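Run:
```python
from h import *
np.set_printoptions(precision=4,suppress=True)
o=np.array([.4865,-.279,0])  # top-frame rail origin (as seen by top camera)
Rr=lambda P,o:R.from_euler('z',.095).apply(np.array(P)-o)
g=lambda x,y:(360+x/6-.4,195+y/6-.4)
print("top t3 front",Rr(onz("top",g(505,439),.066),o), "near jaw",Rr(onz("top",g(511,265),.066),o))
print("top beam end",Rr(onz("top",g(573,277),.06),o),"foot",Rr(onz("top",g(547,313),0),o))
s=lambda x,y:(305+x/7-.4,299+y/7-.4)
for nm,p in [("t1",(116,157)),("t2",(200,330)),("t3",(279,530)),("t1rear",(430,103)),("t2rear",(530,270))]:
    print(nm,Rr(onz("side",s(*p),.066),[.4875,-.279,0]))
# side reference: beam near corner top
print("side beam end front top",Rr(onz("side",s(548,552),.06),[.4875,-.279,0]),"foot far corner",Rr(onz("side",s(248,215),.008),[.4875,-.279,0]),"plate far-left corner",Rr(onz("side",s(85,310),.008),[.4875,-.279,0]))
```

```text
top t3 front [-0.0834 -0.0808  0.066 ] near jaw [-0.0122 -0.0795  0.066 ]
top beam end [-0.0142 -0.1059  0.06  ] foot [-0.0214 -0.1092  0.    ]
t1 [-0.0736  0.0816  0.066 ]
t2 [-0.0746  0.0015  0.066 ]
t3 [-0.0803 -0.0787  0.066 ]
t1rear [0.0276 0.0793 0.066 ]
t2rear [ 0.026  -0.0012  0.066 ]
side beam end front top [-0.0118 -0.1011  0.06  ] foot far corner [-0.0187  0.1094  0.008 ] plate far-left corner [-0.0825  0.081   0.008 ]
```

Run:
```python
from h import *
st();tgt((.4414,-.3555,.12),-95.4)
```

```text
t 31.08 tcp [ 0.4345 -0.197   0.1847] yaw(y) -95.1 z [-0.006  0.021 -1.   ] F [-0.3  0.1  0.7] w -0.0003 q [-0.31  0.26  0.73  2.09 -0.24  0.89 -1.1 ]
cm [2.14, 15.86, 6.13] rot [-1.2, 0.4, 0.3] |rot| 1.3
```

jog_arm(rows=[{"xyz": [0.5, 3.8, 1], "delta_rot": [-0.6, 0.2, 0.3], "fingers": 0.65}, {"xyz": [1, 7.5, 2], "delta_rot": [-1.2, 0.4, 0.3], "fingers": 0.65}, {"xyz": [1.6, 11.3, 3.2], "delta_rot": [-1.2, 0.4, 0.3], "fingers": 0.65}, {"xyz": [2.1, 15, 4.8], "delta_rot": [-1.2, 0.4, 0.3], "fingers": 0.65}, {"xyz": [2.1, 15.9, 6.1], "delta_rot": [-1.2, 0.4, 0.3], "fingers": 0.65}])

```text
clock: 31.5
tcp_pos: [0.4395, -0.3618, 0.1182]
orientation: [3.134, -0.155, -0.004]
contact_force: [-0.9, 0.2, 0.9]
grip_width: 0.0301
```

Run:
```python
from h import *
imaging.grab_frame("side")
st();tgt((.4414,-.3559,.0635),-95.4)
```

```text
t 31.55 tcp [ 0.4378 -0.3601  0.1158] yaw(y) -95.7 z [-0.006 -0.001 -1.   ] F [-0.5 -0.6 -2.4] w 0.0299 q [ 0.08  0.52  0.66  1.95 -0.42  0.82 -0.7 ]
cm [0.35, -0.47, 5.23] rot [0.1, 0.4, -0.3] |rot| 0.5
```

jog_arm(rows=[{"xyz": [0.3, -0.4, 1], "delta_rot": [0, 0.4, -0.3], "fingers": 0.65}, {"xyz": [0.3, -0.5, 1.8], "delta_rot": [0, 0.4, -0.3], "fingers": 0.65}, {"xyz": [0.3, -0.5, 2.5], "delta_rot": [0, 0.4, -0.3], "fingers": 0.65}, {"xyz": [0.3, -0.5, 2.8], "delta_rot": [0, 0.4, -0.3], "fingers": 0.65}, {"xyz": [0.3, -0.5, 2.8], "delta_rot": [0, 0.4, -0.3], "fingers": 0.65}])

```text
clock: 31.97
tcp_pos: [0.441, -0.3544, 0.087]
orientation: [3.137, -0.147, -0.001]
contact_force: [0.7, 0.6, -0.2]
grip_width: 0.0297
```

Run:
```python
from h import *
zoom("side",(375,345),90,8,"y1.png")
st();tgt((.4414,-.3557,.0635),-95.4)
```

```text
t 32.02 tcp [ 0.4412 -0.3549  0.0877] yaw(y) -95.4 z [ 0.    -0.002 -1.   ] F [ 0.1  0.4 -0.5] w 0.0304 q [ 0.1   0.55  0.62  1.97 -0.46  0.76 -0.68]
cm [0.03, 0.08, 2.42] rot [0.1, -0.0, 0.0] |rot| 0.1
```

View pics/y1.png

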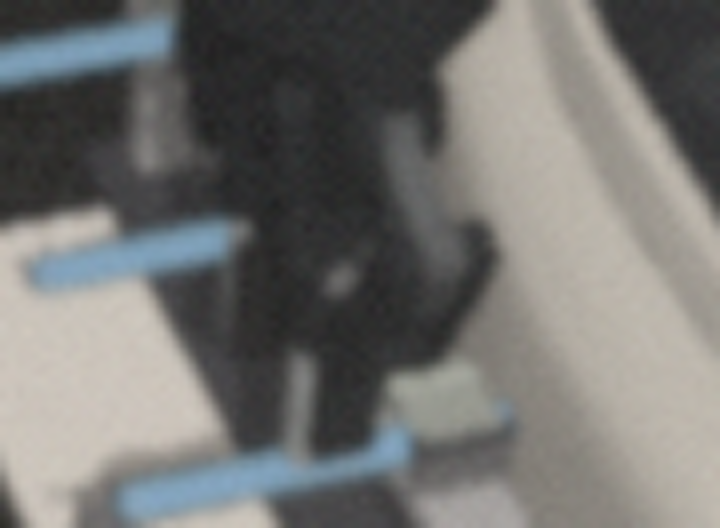

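jog_arm(rows=[{"xyz": [0, 0.1, 0.8], "delta_rot": [0, 0, 0], "fingers": 0.65}, {"xyz": [0, 0.1, 1.6], "delta_rot": [0, 0, 0], "fingers": 0.65}, {"xyz": [0, 0.1, 2.3], "delta_rot": [0, 0, 0], "fingers": 0.65}, {"xyz": [0, 0.1, 2.4], "delta_rot": [0, 0, 0], "fingers": 0.65}, {"xyz": [0, 0.1, 2.4], "delta_rot": [0, 0, 0], "fingers": 0.7}], grip_force=60)

```text
clock: 32.43
tcp_pos: [0.4407, -0.3556, 0.063]
orientation: [3.137, -0.147, -0.001]
contact_force: [0.4, 0.0, 0.2]
grip_width: 0.0256
```

jog_arm(rows=[{"xyz": [0, 0, 0], "delta_rot": [0, 0, 0], "fingers": 0.8}, {"xyz": [0, 0, 0], "delta_rot": [0, 0, 0], "fingers": 0.9}, {"xyz": [0, 0, 0], "delta_rot": [0, 0, 0], "fingers": 1}, {"xyz": [0, 0, 0], "delta_rot": [0, 0, 0], "fingers": 1}, {"xyz": [0, 0, 0], "delta_rot": [0, 0, 0], "fingers": 1}])

```text
clock: 32.85
tcp_pos: [0.4406, -0.3554, 0.063]
orientation: [3.137, -0.147, -0.002]
contact_force: [-0.4, 0.9, 0.1]
grip_width: 0.0098
```

Run:
```python
from h import *
st()
```

```text
t 32.85 tcp [ 0.4406 -0.3554  0.063 ] yaw(y) -95.4 z [-0.001 -0.001 -1.   ] F [-0.4  0.9  0.1] w 0.0098 q [ 0.12  0.59  0.59  1.98 -0.49  0.72 -0.65]
```

jog_arm(rows=[{"xyz": [0.1, 0, 0], "delta_rot": [0, 0, 0], "fingers": 1}, {"xyz": [0.3, 0, 0], "delta_rot": [0, 0, 0], "fingers": 1}, {"xyz": [0.5, 0, 0], "delta_rot": [0, 0, 0], "fingers": 1}, {"xyz": [0.65, 0, 0], "delta_rot": [0, 0, 0], "fingers": 1}, {"xyz": [0.7, 0, 0], "delta_rot": [0, 0, 0], "fingers": 1}])

```text
clock: 33.27
tcp_pos: [0.4455, -0.3558, 0.0628]
orientation: [-3.138, 0.149, 0.007]
contact_force: [-6.7, 1.4, 3.8]
grip_width: 0.0103
```

Run:
```python
from h import *
zoom("side",(375,345),90,8,"y2.png")
st()
```

```text
t 33.32 tcp [ 0.4456 -0.3558  0.0627] yaw(y) -95.4 z [-0.004  0.001 -1.   ] F [-6.   1.2  2.3] w 0.0099 q [ 0.12  0.6   0.59  1.97 -0.49  0.72 -0.66]
```

View pics/y2.png

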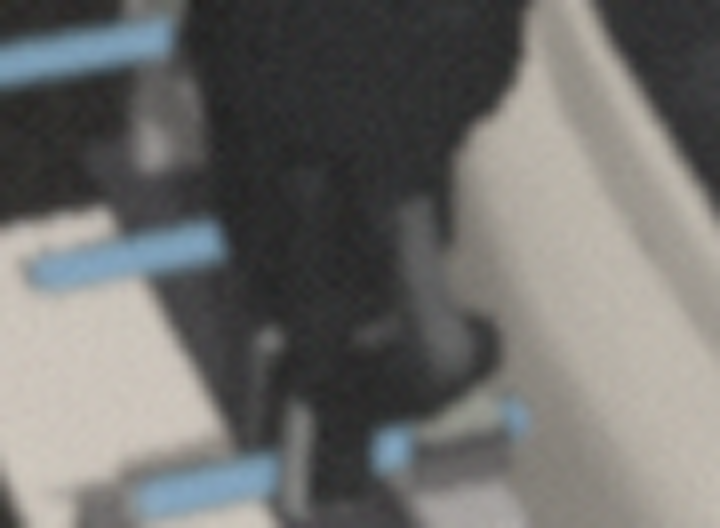

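jog_arm(rows=[{"xyz": [0, 0, 0], "delta_rot": [0, 0, 0], "fingers": 0.95}, {"xyz": [0, 0, 0], "delta_rot": [0, 0, 0], "fingers": 0.8}, {"xyz": [0, 0, 0], "delta_rot": [0, 0, 0], "fingers": 0.7}, {"xyz": [0, 0, 0], "delta_rot": [0, 0, 0], "fingers": 0.65}, {"xyz": [0, 0, -0.2], "delta_rot": [0, 0, 0], "fingers": 0.65}])

```text
clock: 33.73
tcp_pos: [0.4458, -0.3559, 0.0647]
orientation: [-3.138, 0.148, 0.007]
contact_force: [0.6, -0.1, 0.2]
grip_width: 0.0303
```

jog_arm(rows=[{"xyz": [0, 0, -1.5], "delta_rot": [0, 0, 0], "fingers": 0.65}, {"xyz": [0, 0, -4], "delta_rot": [0, 0, 0], "fingers": 0.65}, {"xyz": [-0.5, 0, -7], "delta_rot": [0, 2, 0], "fingers": 0.8}, {"xyz": [-1, 0, -9], "delta_rot": [0, 6, 0], "fingers": 1}, {"xyz": [-1.5, 0, -10], "delta_rot": [0, 10, 0], "fingers": 1}])

```text
clock: 34.15
tcp_pos: [0.4332, -0.3559, 0.1678]
orientation: [3.115, -0.145, 0.277]
contact_force: [-0.0, -0.9, -0.1]
grip_width: -0.0002
```

Run:
```python
from h import *
S=imaging.grab_frame("side");T=imaging.grab_frame("top")
zoom("side",(380,370),110,7,"z1.png",S);zoom("top",(450,245),100,8,"z2.png",T)
st();tgt((.458,-.44,.1),-95,10)
```

```text
t 34.25 tcp [ 0.4291 -0.3558  0.1668] yaw(y) -95.7 z [ 0.173 -0.017 -0.985] F [-0.4 -0.1 -0.7] w 0.0001 q [ 0.1   0.34  0.65  2.04 -0.47  0.73 -0.62]
cm [2.49, 8.09, 7.23] rot [0.1, -0.0, -0.7] |rot| 0.7
```

View pics/z1.png

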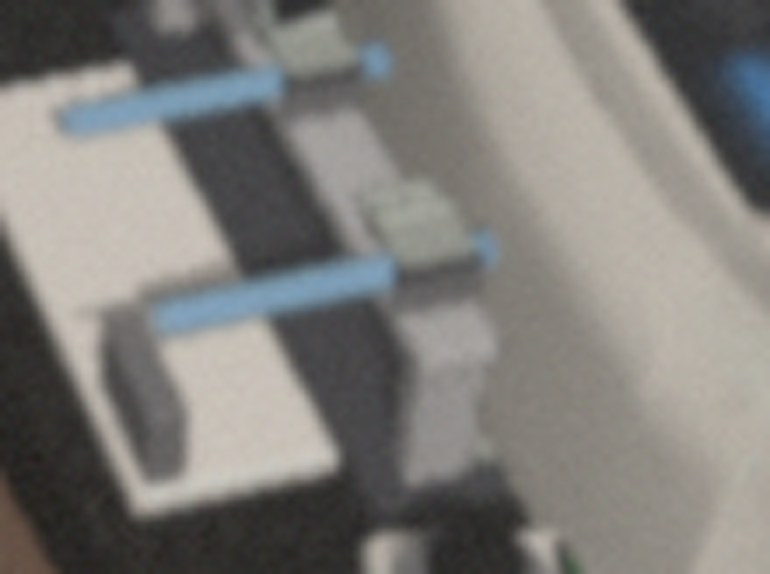

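View pics/z2.png

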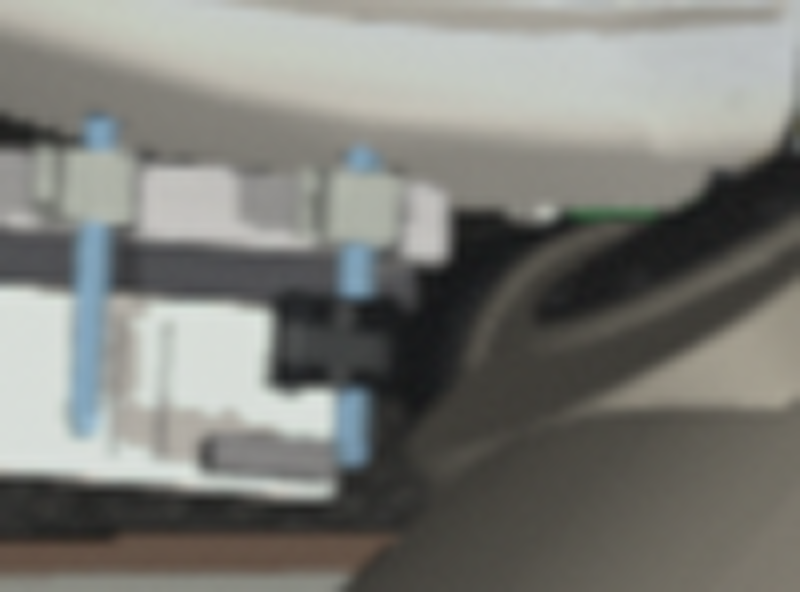

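jog_arm(rows=[{"xyz": [0.3, 2.5, 0], "delta_rot": [0, 0, 0], "fingers": 1}, {"xyz": [0.9, 5, 1], "delta_rot": [0, 0, 0], "fingers": 1}, {"xyz": [1.6, 7.5, 3], "delta_rot": [0, 0, -0.7], "fingers": 1}, {"xyz": [2.5, 8.1, 5.5], "delta_rot": [0, 0, -0.7], "fingers": 1}, {"xyz": [2.5, 8.1, 7.2], "delta_rot": [0, 0, -0.7], "fingers": 1}])

```text
clock: 34.67
tcp_pos: [0.4597, -0.4419, 0.0982]
orientation: [3.117, -0.135, 0.271]
contact_force: [0.6, 1.3, -0.5]
grip_width: 0.0
```

Run:
```python
from h import *
np.set_printoptions(precision=4,suppress=True)
S=imaging.grab_frame("side");T=imaging.grab_frame("top")
zoom("side",(390,395),90,8,"aa1.png",S);zoom("top",(470,245),80,9,"aa2.png",T)
st();tgt((.458,-.44,.05),-95,10)
Rr=lambda P,o:R.from_euler('z',.095).apply(np.array(P)-o)
print(Rr(onz("side",(325+153/7-.4,329+318/7-.4),.066),[.4875,-.279,0]),Rr(onz("top",(400+352/8-.4,208+465/8-.4),.066),[.4865,-.279,0]))
```

```text
t 34.77 tcp [ 0.4577 -0.4383  0.0963] yaw(y) -94.9 z [ 0.168 -0.013 -0.986] F [-0.3 -0.2 -0.3] w -0.0002 q [ 0.31  0.57  0.54  1.9  -0.62  0.71 -0.42]
cm [-0.73, 0.18, 4.57] rot [-0.1, 0.3, 0.1] |rot| 0.4
[-0.0764 -0.0791  0.066 ] [-0.0785 -0.0802  0.066 ]
```

View pics/aa1.png

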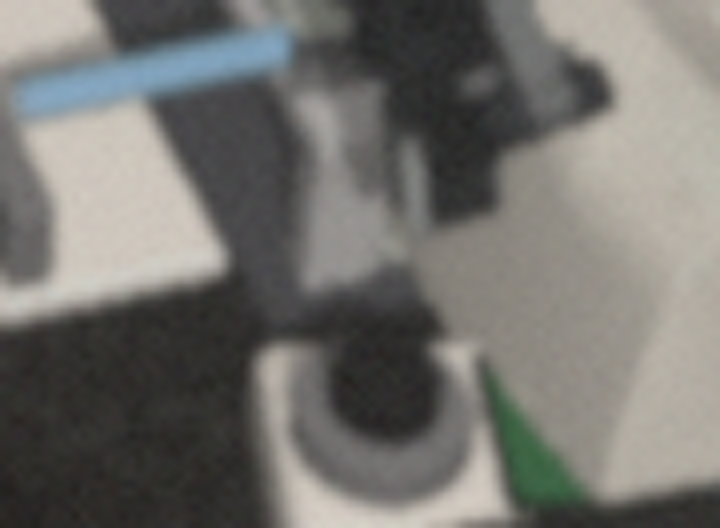

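View pics/aa2.png

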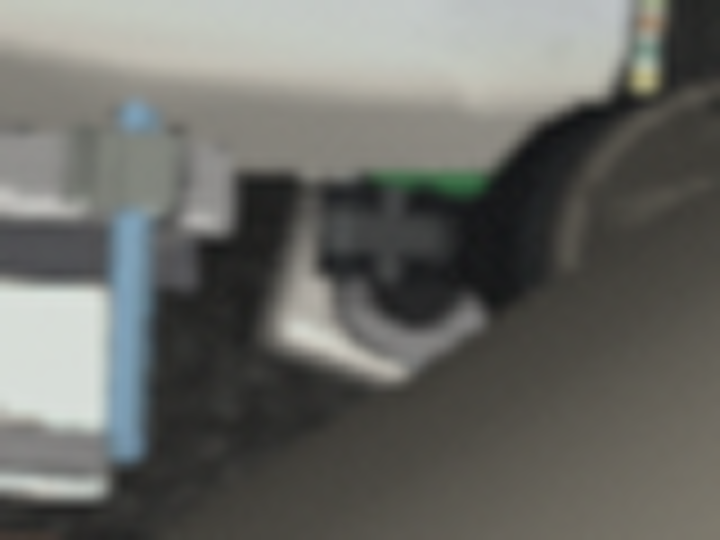

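jog_arm(rows=[{"xyz": [-0.2, 0.1, 1.2], "delta_rot": [0, 0.3, 0], "fingers": 1}, {"xyz": [-0.4, 0.15, 2.4], "delta_rot": [0, 0.3, 0], "fingers": 1}, {"xyz": [-0.6, 0.15, 3.6], "delta_rot": [0, 0.3, 0], "fingers": 1}, {"xyz": [-0.7, 0.15, 4.2], "delta_rot": [0, 0.3, 0], "fingers": 1}, {"xyz": [-0.7, 0.15, 4.2], "delta_rot": [0, 0.3, 0], "fingers": 1}])

```text
clock: 35.18
tcp_pos: [0.457, -0.4387, 0.0521]
orientation: [3.123, -0.134, 0.269]
contact_force: [-0.3, 0.7, -0.4]
grip_width: 0.0004
```

Run:
```python
from h import *
S=imaging.grab_frame("side")
zoom("side",(390,395),80,9,"ab1.png",S)
st();tgt((.458,-.44,.035),-95,10)
```

```text
t 35.23 tcp [ 0.4573 -0.4393  0.0531] yaw(y) -94.9 z [ 0.172 -0.012 -0.985] F [0.5 0.4 0.3] w 0.0001 q [ 0.36  0.62  0.48  1.92 -0.69  0.63 -0.35]
cm [-0.24, 0.07, 1.8] rot [-0.2, 0.1, 0.1] |rot| 0.2
```

View pics/ab1.png

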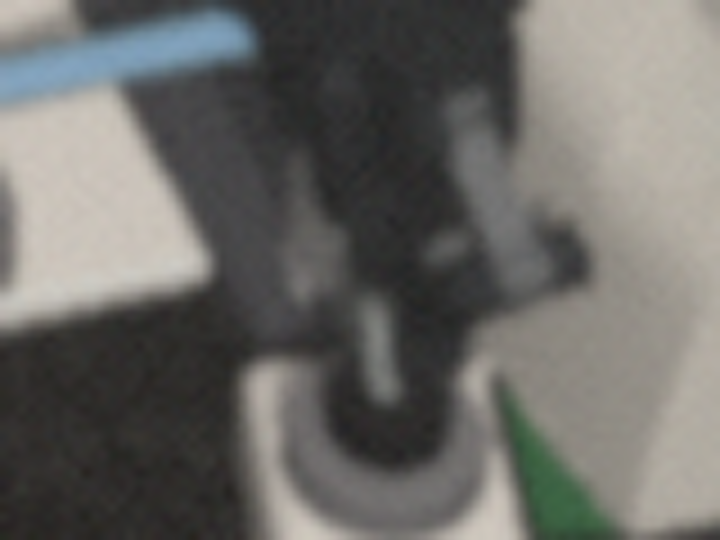

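jog_arm(rows=[{"xyz": [-0.05, 0.05, 0.3], "delta_rot": [0, 0, 0], "fingers": 1}, {"xyz": [-0.1, 0.05, 0.6], "delta_rot": [0, 0, 0], "fingers": 1}, {"xyz": [-0.15, 0.05, 0.9], "delta_rot": [0, 0, 0], "fingers": 1}, {"xyz": [-0.2, 0.05, 1.1], "delta_rot": [0, 0, 0], "fingers": 1}, {"xyz": [-0.2, 0.05, 1.2], "delta_rot": [0, 0, 0], "fingers": 1}])

```text
clock: 35.65
tcp_pos: [0.4579, -0.4406, 0.0427]
orientation: [3.121, -0.134, 0.275]
contact_force: [-6.5, 4.8, 24.0]
grip_width: 0.0
```

Run:
```python
from h import *
st()
```

```text
t 35.65 tcp [ 0.4579 -0.4406  0.0427] yaw(y) -94.9 z [ 0.174 -0.013 -0.985] F [-6.5  4.8 24. ] w 0.0 q [ 0.38  0.64  0.47  1.92 -0.7   0.61 -0.34]
```

Run:
```python
from h import *
S=imaging.grab_frame("side");T=imaging.grab_frame("top")
zoom("side",(393,400),60,12,"ac1.png",S);zoom("top",(475,245),60,12,"ac2.png",T)
st()
```

```text
t 35.75 tcp [ 0.4578 -0.4405  0.0429] yaw(y) -94.9 z [ 0.174 -0.013 -0.985] F [-4.2  4.  15.9] w -0.0002 q [ 0.37  0.64  0.47  1.92 -0.7   0.61 -0.34]
```

View pics/ac1.png

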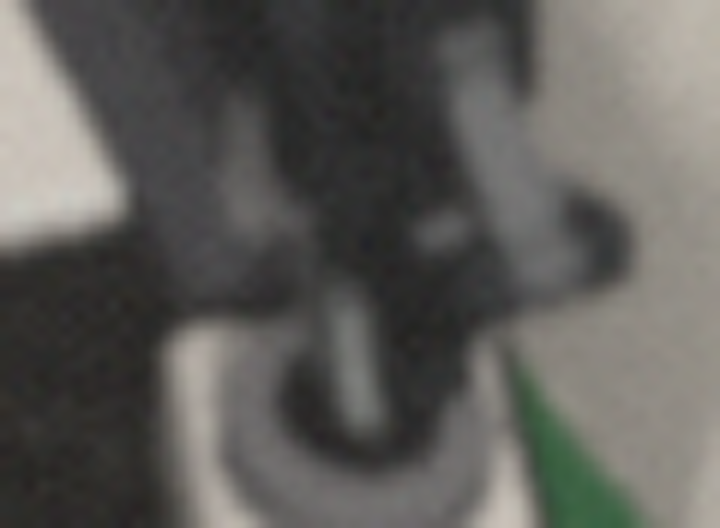

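View pics/ac2.png

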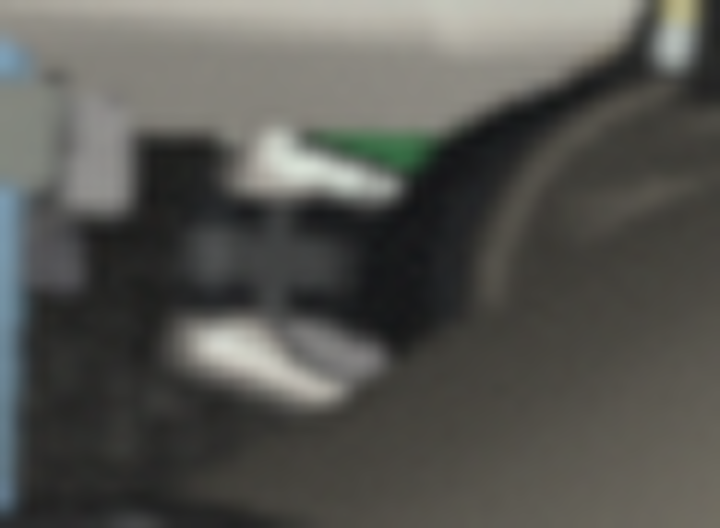

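jog_arm(rows=[{"xyz": [0, 0, 0.1], "delta_rot": [0, 0, 0], "fingers": 1}, {"xyz": [0, 0, 0.1], "delta_rot": [0, 0, 0], "fingers": 1}, {"xyz": [0, 0, 0.0], "delta_rot": [0, 0, 0], "fingers": 1}, {"xyz": [0.03, 0, -0.2], "delta_rot": [0, 0, 0], "fingers": 1}, {"xyz": [0.03, 0, -0.2], "delta_rot": [0, 0, 0], "fingers": 1}])

```text
clock: 36.17
tcp_pos: [0.4578, -0.4404, 0.0455]
orientation: [3.122, -0.135, 0.275]
contact_force: [-1.6, 0.9, 2.4]
grip_width: -0.0001
```

Run:
```python
from h import *
st()
```

```text
t 36.17 tcp [ 0.4578 -0.4404  0.0455] yaw(y) -94.9 z [ 0.175 -0.012 -0.985] F [-1.6  0.9  2.4] w -0.0001 q [ 0.37  0.63  0.47  1.92 -0.7   0.62 -0.34]
```

jog_arm(rows=[{"xyz": [0, 0, 0], "delta_rot": [0, 0, 0], "fingers": 1}, {"xyz": [0, 0, 0], "delta_rot": [0, 0, 0], "fingers": 1}, {"xyz": [0.03, 0, -0.1], "delta_rot": [0, 0, 0], "fingers": 1}, {"xyz": [0.03, 0, -0.2], "delta_rot": [0, 0, 0], "fingers": 1}, {"xyz": [0.03, 0, -0.2], "delta_rot": [0, 0, 0], "fingers": 1}])

```text
clock: 36.58
tcp_pos: [0.4578, -0.4404, 0.0475]
orientation: [3.122, -0.134, 0.275]
contact_force: [-1.0, 0.3, 2.7]
grip_width: 0.0002
```

Run:
```python
from h import *
st()
```

```text
t 36.58 tcp [ 0.4578 -0.4404  0.0475] yaw(y) -94.9 z [ 0.175 -0.012 -0.985] F [-1.   0.3  2.7] w 0.0002 q [ 0.37  0.63  0.47  1.92 -0.7   0.62 -0.34]
```

jog_arm(rows=[{"xyz": [0, 0, 0], "delta_rot": [0, 0, 0], "fingers": 1}, {"xyz": [0.02, 0, -0.1], "delta_rot": [0, 0, 0], "fingers": 1}, {"xyz": [0.04, 0, -0.2], "delta_rot": [0, 0, 0], "fingers": 1}, {"xyz": [0.04, 0, -0.2], "delta_rot": [0, 0, 0], "fingers": 1}, {"xyz": [0.04, 0, -0.2], "delta_rot": [0, 0, 0], "fingers": 1}])

```text
clock: 37.0
tcp_pos: [0.4579, -0.4405, 0.0495]
orientation: [3.121, -0.134, 0.276]
contact_force: [1.0, -0.5, 0.7]
grip_width: -0.0001
```

Run:
```python
from h import *
st()
S=imaging.grab_frame("side")
zoom("side",(393,400),60,12,"ad1.png",S)
```

```text
t 37.0 tcp [ 0.4579 -0.4405  0.0495] yaw(y) -94.9 z [ 0.175 -0.013 -0.985] F [ 1.  -0.5  0.7] w -0.0001 q [ 0.37  0.63  0.48  1.92 -0.69  0.62 -0.34]
```

jog_arm(rows=[{"xyz": [0.05, 0, -0.3], "delta_rot": [0, 0, 0], "fingers": 1}, {"xyz": [0.1, 0, -0.6], "delta_rot": [0, 0, 0], "fingers": 1}, {"xyz": [0.1, 0, -0.6], "delta_rot": [0, 0, 0], "fingers": 1}, {"xyz": [0.1, 0, -0.6], "delta_rot": [0, 0, 0], "fingers": 1}, {"xyz": [0.1, 0, -0.6], "delta_rot": [0, 0, 0], "fingers": 1}])

```text
clock: 37.47
tcp_pos: [0.4579, -0.4404, 0.0557]
orientation: [3.122, -0.134, 0.276]
contact_force: [1.0, 0.5, 0.1]
grip_width: -0.0
```

Run:
```python
from h import *
st()
S=imaging.grab_frame("side")
zoom("side",(393,400),60,12,"ad2.png",S)
```

```text
t 37.47 tcp [ 0.4579 -0.4404  0.0557] yaw(y) -94.9 z [ 0.175 -0.013 -0.985] F [1.  0.5 0.1] w -0.0 q [ 0.36  0.62  0.49  1.92 -0.69  0.63 -0.35]
```

View pics/ad2.png

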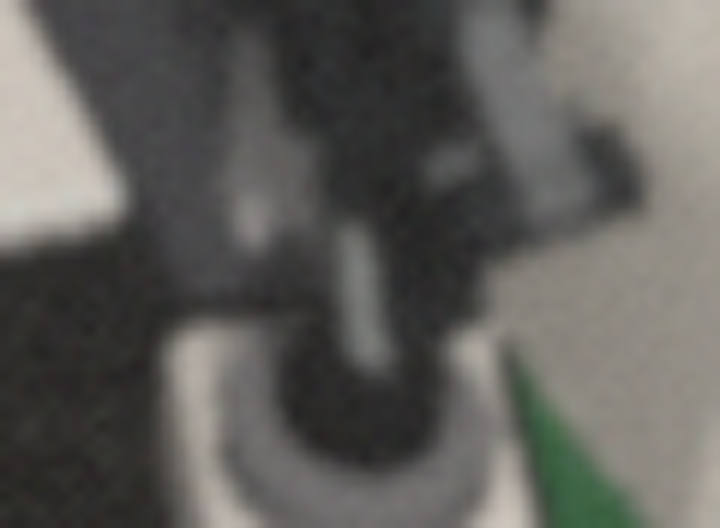

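View pics/ad1.png

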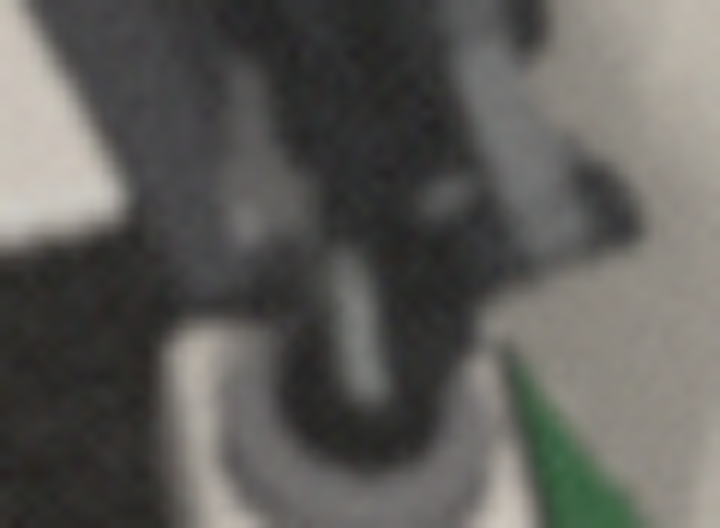

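jog_arm(rows=[{"xyz": [0.2, 0, -2], "delta_rot": [0, 0, 0], "fingers": 1}, {"xyz": [0, 0, -6], "delta_rot": [0, 0, 0], "fingers": 1}, {"xyz": [-1, 1, -10], "delta_rot": [0, 0, 0], "fingers": 1}, {"xyz": [-4, 3, -14], "delta_rot": [0, 0, 0], "fingers": 1}, {"xyz": [-7, 5, -17], "delta_rot": [0, 0, 0], "fingers": 1}])

```text
clock: 37.93
tcp_pos: [0.3697, -0.4758, 0.2031]
orientation: [3.121, -0.129, 0.278]
contact_force: [-0.0, -1.3, 0.6]
grip_width: 0.0002
```

jog_arm(rows=[{"xyz": [-3, 3, 0], "delta_rot": [0, 0, 0], "fingers": 1}, {"xyz": [-6, 6, 0], "delta_rot": [0, 0, 0], "fingers": 1}, {"xyz": [-8, 10, 0], "delta_rot": [0, 0, 0], "fingers": 1}, {"xyz": [-10, 14, 0], "delta_rot": [0, 0, 0], "fingers": 1}, {"xyz": [-10, 15, 0], "delta_rot": [0, 0, 0], "fingers": 1}])

```text
clock: 38.35
tcp_pos: [0.2529, -0.6214, 0.1851]
orientation: [3.117, -0.139, 0.274]
contact_force: [-0.9, 0.4, 0.8]
grip_width: -0.0002
```

Run:
```python
from h import *
st()
S=imaging.grab_frame("side");T=imaging.grab_frame("top")
cv2.imwrite("pics/fs.png",S);cv2.imwrite("pics/ft.png",T)
zoom("side",(365,350),110,7,"fs1.png",S);zoom("top",(410,240),110,7,"ft1.png",T);zoom("top",(180,245),130,6,"ft2.png",T);zoom("side",(260,215),120,6,"fs2.png",S)
```

```text
t 38.35 tcp [ 0.2529 -0.6214  0.1851] yaw(y) -95.1 z [ 0.173 -0.017 -0.985] F [-0.9  0.4  0.8] w -0.0002 q [ 0.72  0.55  0.64  1.71 -0.58  0.99 -0.06]
```

View pics/fs1.png

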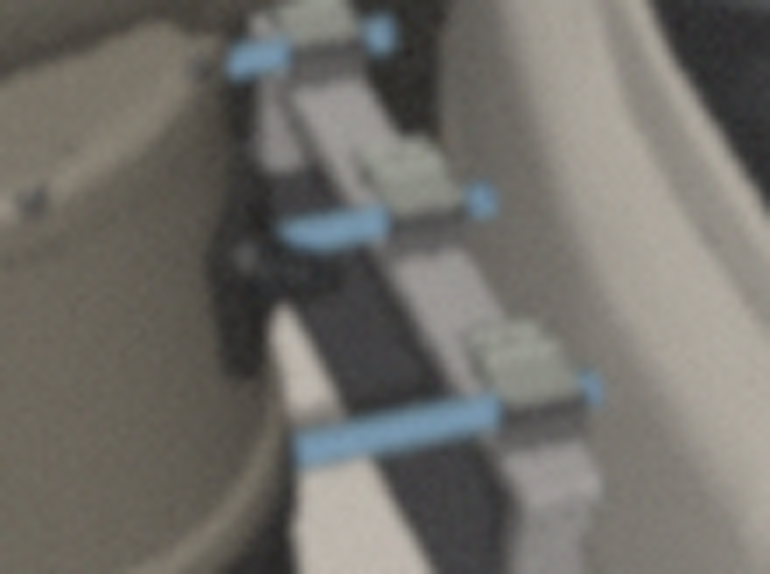

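View pics/ft1.png

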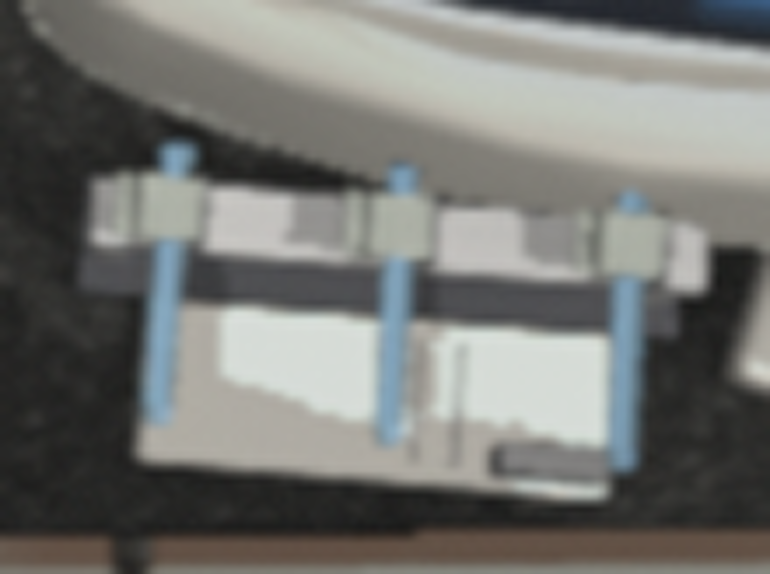

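View pics/ft2.png

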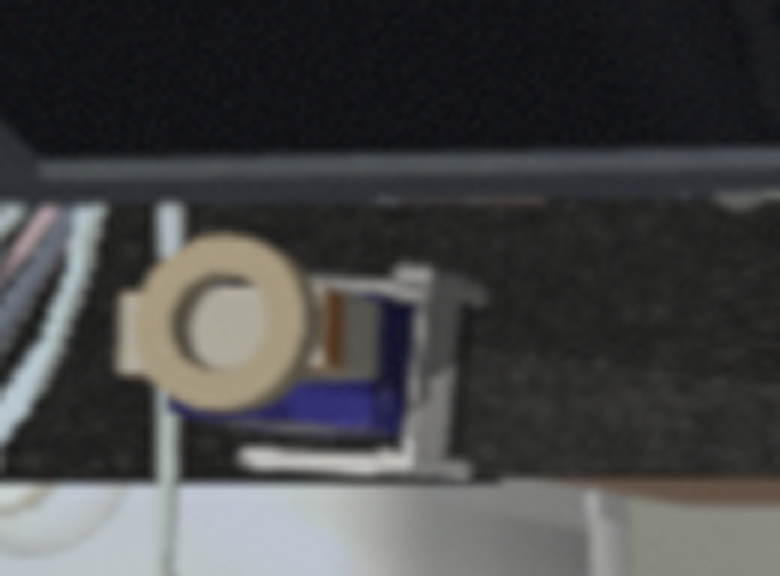

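View pics/fs.png

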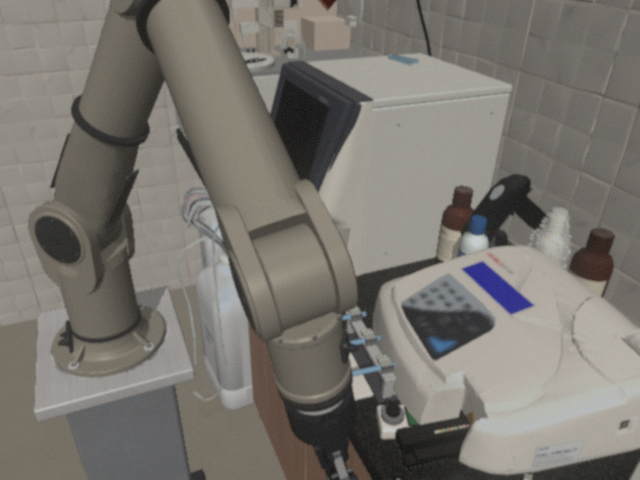

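Run:
```python
from h import *
np.set_printoptions(precision=4,suppress=True)
g=lambda x,y:(355+x/7-.4,199+y/7-.4)
Rr=lambda P:R.from_euler('z',.095).apply(np.array(P)-[.4865,-.279,0])
for nm,p,z in [("plate FL",(135,462),.008),("plate FR",(608,500),.008),("t1r",(179,143),.066),("t1f",(158,423),.066),("t2r",(404,165),.066),("t2f",(389,445),.066),("t3r",(632,190),.066),("t3f",(623,470),.066)]:
    print(nm,Rr(onz("top",g(*p),z)))
print(r.get_obs()["clock"])
```

```text
plate FL [-0.085   0.0849  0.008 ]
plate FR [-0.0843 -0.0872  0.008 ]
t1r [0.0245 0.0807 0.066 ]
t1f [-0.0757  0.0809  0.066 ]
t2r [0.0228 0.0014 0.066 ]
t2f [-0.0766  0.0004  0.066 ]
t3r [ 0.0201 -0.0781  0.066 ]
t3f [-0.0785 -0.0802  0.066 ]
38.45
```

Run:
```python
from h import *
st(); print(r.hand_in()); print(r.get_obs()["clock"])
```

```text
t 38.45 tcp [ 0.2557 -0.6203  0.1849] yaw(y) -95.0 z [ 0.174 -0.016 -0.985] F [-0.3  0.3 -0.9] w 0.0002 q [ 0.71  0.55  0.64  1.71 -0.58  0.99 -0.06]
the job is handed in; nothing more can be done
None
the job is handed in; nothing more can be done
```

I drew the plate out from under the stack and laid it along the rail foot. All three tubes are pressed into the clips, and the start button was pushed fully down and let go. I handed the job in at about 38 s; no verdict was reported.

**Last checks, measured in the rail frame:**
- **Plate:** the top view gives its centre at x −55 mm, y −1 mm, parallel and flat against the foot.
- **Tubes:** they lie within 2 mm across and 0.02 rad of straight, by the top view. Lengthwise they sit 4, 5 and 7 mm towards the front of the seat centres (limit 13 mm). Each push ended against the back wall at about 15 N with almost no further movement.
- **Button:** the finger met it and it bottomed after about 6 mm, with up to 24 N read. The force went back to zero as I lifted, and the picture showed it up again.
- **Stack and bystanders:** the stack stands upright in its stand, with the blue carton on the worktop and the other carton and tape roll on top. The bystanders looked undisturbed in the pictures. I did not measure how far either moved in millimetres.

**What needed fixing or disagreed:**
- **Knocked tube:** tube 2 was knocked about 35–40 mm during the run, so I measured it again before picking it up.
- **Reseated tube:** tube 3 first sat 8–10 mm off lengthwise, so I gripped it again and slid it about 5 mm in.
- **Cameras:** the two views differed by 2–5 mm. I settled this with contact against the parts and the gripper's known position.

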